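# Ready the bench gauge for a batch of acclimatised housings

## Task

The housings for the next batch have been acclimatising in the low hood together with the setting master (the steel foot with a knurled stem): with the T-handled hook, draw their tray by its pull eye right out of the hood, and lay the hook back flat on the black rubber mat. Then set the master down in the gauge's nest, turn the dial's bezel until the bold zero bar lies at the pointer's tip, leave the bezel so, and stand the master back on the tray. Put every housing upright into the three-pocket plate, fully down, one to a pocket; at the end the tray, with the master standing on it, is back inside the hood (only its eye may stick out), and the toggle clamp, the V-block beside it and the tape roll have been left alone.

Things in the scene. Friction and masses are not known exactly. Their poses are not given: they have to be found in the camera images.
- hood: fixed low grey sheet-steel hood, 218 (x) x 166 (y) x 64 high, 3 thick, no floor; only its front (-x face) is open, 160 x 61. Origin: under its centre (rails left out), at bench height; own +x points from the mouth (at own x = -109) inwards. Two steel rails 8 high, 160 apart, run on 166 in front of the mouth and guide the tray. The mouth faces the robot's right and a little towards it (own x within 0.35 of world +y)
- tray: loose grey plastic tray, 146 x 146, floor 4 thick, rim 9 high, 0.26 to 0.42 kg, sliding on the bench. Origin: under its centre; axes as the hood's. It starts in the hood at own x = +4 to +24 of the hood, 7 play each side; wholly outside when its origin is beyond own x = -202 of the hood. The master and 2 or 3 housings stand on its floor, at any of four places +-34, +-34
- eye (a point): centre of the tray's pull eye: a level steel ring at the middle of the tray's front edge, bar 5 thick, opening 29 across, lying 10 to 15 above the bench. At own x = -103, y = 0 of the tray; at the start 10 to 30 inside the hood's mouth, under its roof. A thing put down into the opening from above and moved along own -x draws the tray
- hook_shank (a point): loose T-handled hook, 0.26 kg, 194 long; this point: middle of its steel shank (60 long, 12 wide (y), 20 high), the place to grip, within 15 of the centre of mass. Own x runs from handle to tip. It lies on its wooden cross-handle (36 thick, 100 along y, centred 42 behind this point) and its tip, this point 23 above its support. From the shank an 8 thick rod runs along own x, 24 high
- hook_tip (a point): lowest point of the hook's tip: the end of the 8 mm rod, bent straight down, 130 ahead of the shank's middle along own x and 23 below it. 20 are free under the rod
- mat: fixed black rubber mat, 120 (x) x 240 (y) x 3 thick, on which the hook starts and belongs. Origin: under its centre, at bench height
- gauge: fixed bench gauge on a grey base 92 (x) x 206 (y) x 14 high. Its own +y half carries the nest, its -y half the dial, which faces up. Origin: under its centre, at bench height
- nest (a point): centre of the floor of the gauge's nest, 14 above the bench: a round recess, 50 diameter, 10 deep, chamfered, in a steel block 72 square whose top is 24 above the bench. A spring plunger (9 thick, under 1.5 N), geared to the dial's pointer, stands 5 above the floor at its centre and is pressed down by what is set in the nest
- bezel (a joint): turn of the dial's bezel, rad, counter-clockwise seen from above positive, range -2.6 to 2.6; it stays where it is left (friction 0.06 N m). The bezel is a knurled steel ring of 62 diameter about the point dial's vertical axis, its grip from 36 to 54 above the bench, and carries the white dial face with it (50 divisions)
- dial (a point): point on the axis of the dial (of bezel and pointer), 45 above the bench, half-way up the bezel's rim
- zero_mark (a point): the bold black zero bar on the dial face, 22 mm out from the dial's axis, with a white index beside it on the black rim; turns with the bezel
- pointer_tip (a point): tip of the black pointer, 22 mm out from the dial's axis. With the nest empty the pointer rests about 0.9 rad counter-clockwise of the gauge's own +x; with the master fully seated it has turned clockwise by about 1.3 rad, so that the zero mark meets it at bezel = about -0.4 (one division is 0.126)
- master_stem (a point): loose steel setting master, 0.32 kg: a foot of 46 diameter and 14 high with a dark knurled stem of 28 diameter on top, 50 high in all; this point is on its axis, 34 above its underside, near the middle of the stem. Only one stands on the tray
- part_1_mid (a point): turned aluminium housing, a can of 46 diameter and 38 high, 0.05 kg; this point is its centre, 19 above its underside (housings may be absent)
- part_2_mid (a point): turned aluminium housing, a can of 46 diameter and 38 high, 0.05 kg; this point is its centre, 19 above its underside (housings may be absent)
- part_3_mid (a point): turned aluminium housing, a can of 46 diameter and 38 high, 0.05 kg; this point is its centre, 19 above its underside (housings may be absent)
- plate: fixed aluminium plate, 80 (x) x 218 (y) x 16 high, with three round pockets in a row along own y, 71 apart. Origin: under its centre
- pocket_1 (a point): centre of the mouth of a pocket of the plate, 16 above the bench: 50 diameter, 8 deep, with a chamfered mouth; a housing fully down in it has its centre at 27 above the bench
- pocket_2 (a point): centre of the mouth of a pocket of the plate, 16 above the bench: 50 diameter, 8 deep, with a chamfered mouth; a housing fully down in it has its centre at 27 above the bench
- pocket_3 (a point): centre of the mouth of a pocket of the plate, 16 above the bench: 50 diameter, 8 deep, with a chamfered mouth; a housing fully down in it has its centre at 27 above the bench
- clamp: bystander: toggle clamp with a red handle on a small plate, 159 x 62 x 106 high, 0.8 kg
- vee: bystander: steel V-block, 33 x 40 x 34, the nearer of two, beside the clamp
- tape: bystander: roll of masking tape lying flat, 100 across, 25 high

How it is judged:
By the outcome, as a careful person would: the job done as asked, in the order asked, and still so for the second after the job is handed in, with the robot touching nothing.
Of part_1, part_2, part_3 only 2 to 3 are there at a start; the rules pass over those that are not, and their reading is None.
At some moment in a run one of hook, part_1, part_2, part_3 may be knocked a few centimetres aside while the robot is not near it.
It also fails if it takes over 208 s, if anything falls off the work surface, if the arm or the gripper's body presses on something with over 40 N, if the wrist force passes 120 N, or if a joint passes its speed limit or range.

## Robot

A 7-joint arm with a two-finger parallel gripper is mounted at the origin on a cart in front of the work surface, level with it; the furniture and walls round the work are solid. World frame = base frame: x ahead of the robot, y to its left, z up, the work surface at z = 0. Lengths are in m, angles in rad, forces in N, time in s.
With the tool pointing down it reaches from about 0.4 to 0.875 m from the base axis. Payload 19.3 kg.
Tool frame: the origin (TCP) lies midway between the tips of the shut fingers; the grasp point (between the pads) lies 19 mm behind it; z points along the fingers, x is the direction in which the jaws open and shut, and the axes are right-handed (so a half turn about z gives the same grasp; the last joint's range is limited). The gripper opens to 85 mm and grips with 20 to 120 N. Pads are 22 mm wide; open, the fingers measure 114 mm over their backs; the gripper's body (76 mm by 85 mm) begins 54 mm behind the grasp point. The pads swing forward as they close: fully open they stand 13 mm farther back than shut.
Start: joints at [1.091, 0.521, -0.036, 1.599, 0.021, 1.021, -0.113], TCP at [0.249, -0.573, 0.231] pointing down, gripper open.
Joint ranges: [-2.91, 2.91], [-0.3, 2.13], [-1.5, 1.42], [0.17, 2.43], [-1.26, 4.41], [0.16, 1.93], [-2.52, 2.52]. Speed limits (rad/s): [1.89, 1.89, 2.39, 2.39, 3.01, 3.01, 3.01].

## Interface

Orientations are given as a unit quaternion [x, y, z, w].
In Python, from bench import get_state, viewer, arm gives the robot as it stands.
- The arm moves only by the tool move_arm, never from a script. Its argument "commands" is a list of rows, each an object of numbers: "x", "y", "z": the shift along the tool's x, y, z in units of 150 mm (1.0 is 150 mm); "roll": the turn about the tool's z in units of pi/2 rad (1.0 is pi/2 rad); "grip": the opening, from 0 (shut) to 1 (fully open). A call has 1 to 20 rows; each row is the pose to reach, as a shift and turn from the pose measured when the call began, along the tool's axes at that moment; what a row does not reach only later rows make up. A row lasts 1/8 s, in which the tool goes at most 62.5 mm and 10.7 degrees, less where a joint would pass 70% of its speed; a pose out of reach is approached as far as the arm can. A call with a number of a shift or a turn outside -1 to 1 is refused whole. A call with a gripper value outside its range is refused whole. The fingers move at their own pace and stop on an object; "grip_force" is the grip in N (left out, the last holds). Time passes only in rows, so rows that repeat a pose let the fingers close. It gives the time, the measured TCP pose, the force and the opening at its end, in the units of the state.
- get_state(): the state, without advancing time (a new reading comes with each control period).
- viewer.capture(name): name is "side" or "top"; returns the picture (400x640x3 uint8, red, green, blue); there is no depth.
- viewer.camera_model(name): a dict with "intrinsics" (3x3 intrinsics, pixels), "dist" ([k1, k2, p1, p2, k3] as OpenCV has them; the pictures are not rectified), "rvec" (rotation vector, rad) and "tvec" (3), from world to camera coordinates, as OpenCV has them. Camera axes: x right, y down, z forward; pixel columns grow to the right and rows downward; lengths in m; the calibration is good to about 2 mm. A picture is of the moment at which its call begins. camera_model takes no time and is no camera call.
- arm.job_done(): hands the job in, once; it reports no verdict.
Trained networks look in the newest picture that a camera, given by its name, has taken for a name from the list of things; names that differ only in an ending like _2 or _b are one class to them, and where a whole thing is asked for, a point or a joint stands for the part that bears it (a point fixed in the world has none). Each returns a list of dicts, best first, with "score" (0 to 1); they miss things now and then, are a little off and sometimes report something else, mostly with a low value. They report only what shows in the picture. A call takes as long as a camera call.
- viewer.boxes_of(camera, label): "rect" ([left, top, width, height] in pixels, round what is visible of it).
The state is a dict: "time": time; "joint_pos": joint angles; "joint_vel": joint speeds; "tau": joint torques, N m; "tcp_pos": TCP position; "orientation": TCP orientation; "wrist_force": force on the tool from outside, world axes, zero at the start; "moment": the same for the moment, N m; "finger_gap": opening from 0.0 (shut) to 1.0 (fully open).
Only numpy, scipy, OpenCV 4.12 (cv2) and the standard library are available. Lean on these libraries where they do the work, as an engineer would, in place of code of your own. Each camera call takes 0.05 s, during which the arm holds its last target.

## Working session

There is one attempt and no reset: what is moved stays moved. The work goes in short steps, Python scripts to look and compute and a tool call to move; the robot and the scene stay as the last step left them, time stands still between calls to the robot, and variables do not carry over. Pictures are saved under pics/ and viewed, and the job is handed in when it is done.

Besides the shell and the picture viewer there is one more tool, called after "Request:" by a JSON object that holds its "name" and its "arguments", one argument or row to a line. move_arm: Moves the arm, as the interface text tells. Its arguments: {"type":"object","properties":{"commands":{"type":"array","items":{"type":"object","properties":{"x":{"type":"number","minimum":-1,"maximum":1},"y":{"type":"number","minimum":-1,"maximum":1},"z":{"type":"number","minimum":-1,"maximum":1},"roll":{"type":"number","minimum":-1,"maximum":1},"grip":{"type":"number"}}}},"grip_force":{"type":"number"}},"required":["commands"]}

```bash
ls; mkdir -p pics; cat > h.py <<'E'
import numpy as np, cv2
from scipy.spatial.transform import Rotation as R
from bench import get_state, viewer, arm
def cap(n,f):
    im=viewer.capture(n); cv2.imwrite('pics/'+f,cv2.cvtColor(im,cv2.COLOR_RGB2BGR)); return im
def cm(n):
    m=viewer.camera_model(n); return [np.array(m[k],float) for k in('intrinsics','dist','rvec','tvec')]
def px2w(n,uv,z):
    K,d,r,t=cm(n); p=cv2.undistortPoints(np.array([[uv]],float),K,d)[0,0]
    Rm=cv2.Rodrigues(r)[0]; t=t.ravel(); c=-Rm.T@t; v=Rm.T@np.array([p[0],p[1],1]); return c+v*(z-c[2])/v[2]
def w2px(n,P):
    K,d,r,t=cm(n); return cv2.projectPoints(np.array(P,float).reshape(-1,1,3),r,t,K,d)[0].reshape(-1,2)
def to(target,yaw=None):
    """shift in tool units to reach target TCP"""
    s=get_state(); q=R.from_quat(s['orientation']); d=q.inv().apply(np.array(target)-s['tcp_pos'])/0.15
    return d
def st():
    s=get_state(); q=R.from_quat(s['orientation']); m=q.as_matrix()
    print('t',round(s['time'],2),'tcp',np.round(s['tcp_pos'],4),'xaxis',np.round(m[:,0],3),'z',np.round(m[:,2],3),'F',np.round(s['wrist_force'],1),'gap',round(s['finger_gap'],3),'q',np.round(s['joint_pos'],2))
E
python3 - <<'E'
from h import *
st()
for n in('side','top'):
    cap(n,n+'0.png'); K,d,r,t=cm(n); Rm=cv2.Rodrigues(r)[0]; print(n,-Rm.T@t.ravel(), Rm[2],K[0,0],d)
E
```

```text
pics
t 0.0 tcp [ 0.2489 -0.5729  0.2307] xaxis [ 0.398 -0.917 -0.001] z [-0.001  0.001 -1.   ] F [-0.1  0.  -0.1] gap 0.999 q [ 1.09  0.52 -0.04  1.6   0.02  1.02 -0.11]
side [ 0.27631648 -1.19860699  0.82157951] [ 0.20053653  0.8356305  -0.51137733] 472.76941854383495 [-0.1229192  0.         0.         0.         0.       ]
top [ 0.37076922 -0.01182748  1.26372332] [ 0.16498009 -0.00381709 -0.98628951] 455.20585818807643 [-0.07947026  0.          0.          0.          0.        ]
```

View pics/side0.png

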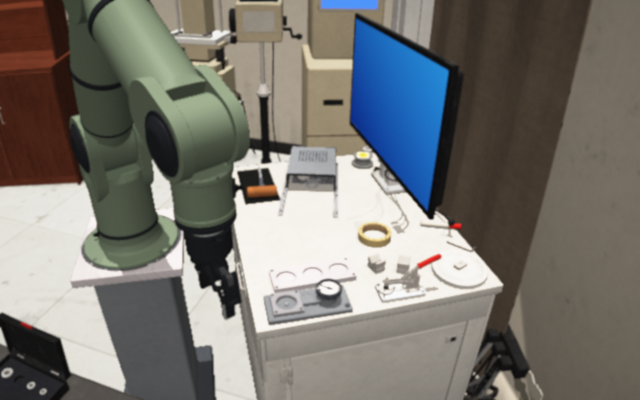

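View pics/top0.png

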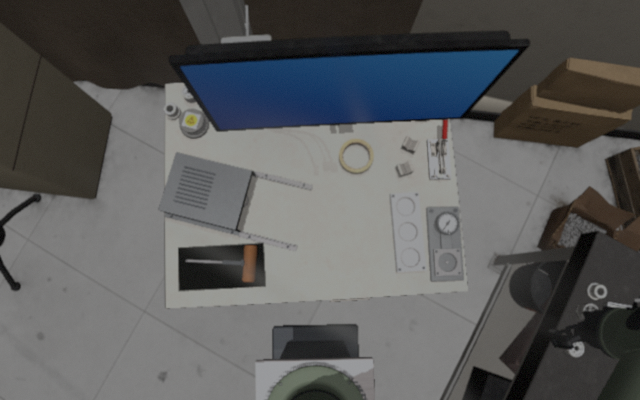

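```bash
python3 - <<'E'
import cv2
a=cv2.imread('pics/top0.png')
cv2.imwrite('pics/z1.png',cv2.resize(a[140:310,155:325],None,fx=4.5,fy=3.5*4.5/4.5,interpolation=cv2.INTER_CUBIC)[:600])
cv2.imwrite('pics/z1.png',cv2.resize(a[140:300,155:325],None,fx=3.75,fy=3.75,interpolation=cv2.INTER_CUBIC))
cv2.imwrite('pics/z2.png',cv2.resize(a[110:290,330:480],None,fx=3.33,fy=3.33,interpolation=cv2.INTER_CUBIC))
b=cv2.imread('pics/side0.png')
cv2.imwrite('pics/z3.png',cv2.resize(b[130:330,230:500],None,fx=2.95,fy=2.95,interpolation=cv2.INTER_CUBIC))
from h import *
for l in ('hook_shank','hood','eye','gauge','plate','mat','bezel','tape','clamp','vee','tray','master_stem','part_1_mid'):
    for c in('top','side'):
        print(l,c,[(round(d['score'],2),[round(x,1) for x in d['rect']]) for d in viewer.boxes_of(c,l)][:4])
E
```

```text
hook_shank top [(0.55, [192.3, 243.2, 62.1, 39.3])]
hook_shank side [(0.86, [246.5, 168.3, 29.2, 27.0]), (0.16, [316.6, 279.2, 30.1, 24.2])]
hood top [(0.86, [158.0, 153.3, 157.0, 98.3]), (0.69, [184.9, 247.7, 71.6, 32.1]), (0.63, [397.5, 161.6, 14.6, 15.1])]
hood side [(0.68, [274.5, 146.1, 63.1, 69.7]), (0.44, [318.8, 279.6, 28.4, 18.2])]
eye top []
eye side [(0.86, [290.5, 175.6, 42.1, 9.0])]
gauge top [(0.93, [429.8, 204.1, 32.8, 75.6]), (0.55, [159.3, 150.7, 154.8, 100.4])]
gauge side [(0.58, [262.8, 278.9, 88.4, 49.5]), (0.39, [292.4, 177.0, 39.0, 12.7])]
plate top []
plate side [(0.81, [269.4, 257.2, 87.8, 35.1])]
mat top [(0.74, [179.6, 242.8, 87.2, 48.0])]
mat side [(0.67, [240.8, 168.0, 41.9, 39.1])]
bezel top [(0.77, [433.2, 211.0, 27.5, 25.1])]
bezel side [(0.85, [316.4, 279.5, 22.9, 19.5])]
tape top [(0.95, [335.9, 136.8, 40.2, 37.0])]
tape side [(0.7, [353.0, 223.0, 41.2, 26.0]), (0.59, [261.3, 276.8, 90.8, 48.8])]
clamp top [(0.75, [429.0, 121.9, 22.5, 60.7])]
clamp side [(0.69, [376.3, 253.1, 65.9, 49.3])]
vee top [(0.65, [396.0, 161.4, 19.0, 16.2])]
vee side [(0.56, [364.7, 251.7, 21.8, 20.3])]
tray top []
tray side [(0.82, [292.5, 174.5, 40.1, 13.7])]
master_stem top []
master_stem side []
part_1_mid top [(0.56, [340.2, 139.0, 34.0, 34.7])]
part_1_mid side [(0.7, [244.5, 171.2, 35.6, 22.4])]
```

View pics/z1.png

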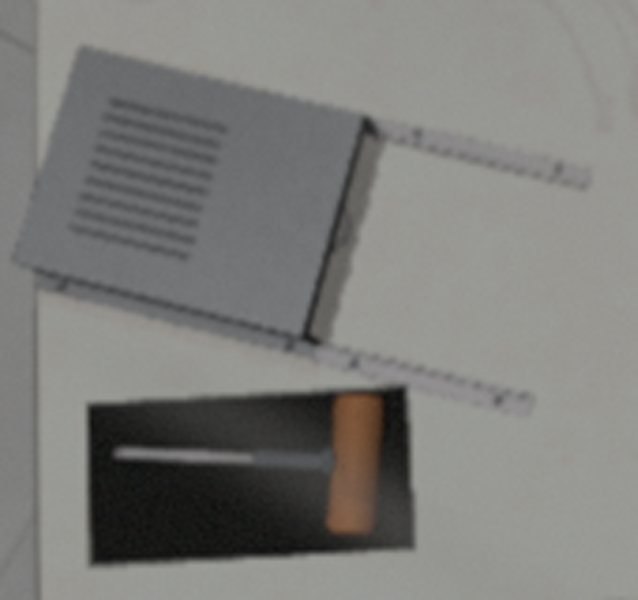

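View pics/z2.png

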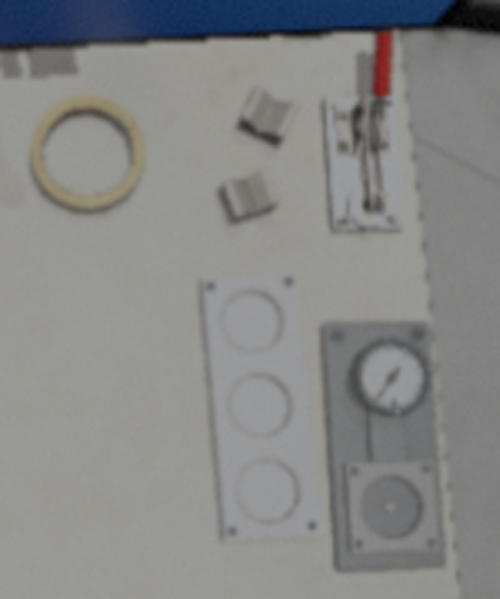

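View pics/z3.png

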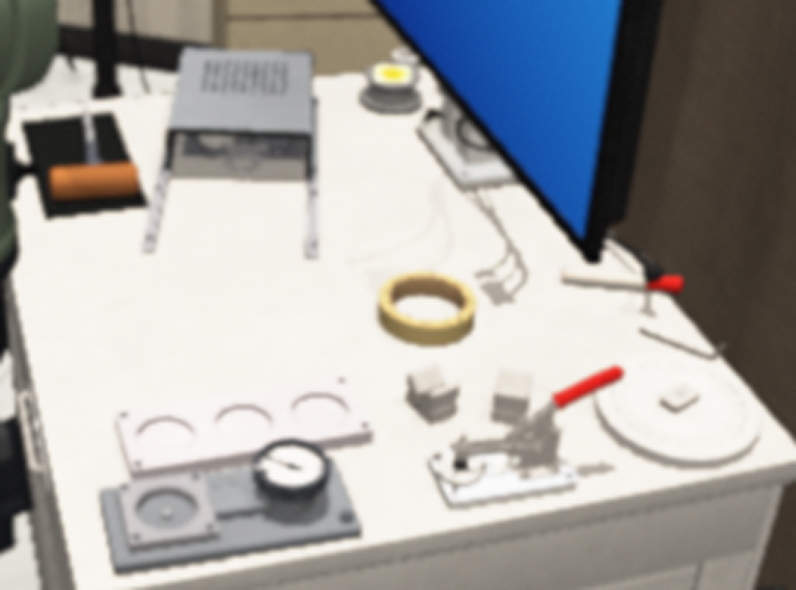

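```bash
cat >> h.py <<'E'
def z1(X,Y,z): return px2w('top',(155+(X+.5)/3.75-.5,140+(Y+.5)/3.75-.5),z)
def z2(X,Y,z): return px2w('top',(330+(X+.5)/3.33-.5,110+(Y+.5)/3.33-.5),z)
E
python3 - <<'E'
from h import *
np.set_printoptions(precision=4,suppress=True)
print('hood');c=[z1(*p,.064) for p in((80,47),(367,118),(308,338),(12,262))]
for p in c: print(p)
m=np.mean(c,0); ax=(c[0]+c[3]-c[1]-c[2])[:2]; print('center',m,'ang',np.arctan2(ax[1],ax[0]), 'len',np.linalg.norm(ax)/2, 'wid',np.linalg.norm(c[0]-c[3]))
for p in((592,178),(533,404)): print('rail',z1(*p,.008))
print('mat')
for p in((88,405),(405,387),(413,548),(92,565)): print(z1(*p,.003))
print('hook rod end, shank start, shank end', z1(113,453,.038),z1(252,459,.036),z1(330,462,.036),'handle',z1(355,395,.03),z1(350,530,.03))
print('pockets');
for p in((252,322),(260,405),(268,490)): print(z2(*p,.016))
print('nest',z2(391,507,.024),'dial',z2(391,377,.054))
print('plate corners',z2(201,281,.016),z2(319,533,.016))
print('tape',z2(88,153,.025))
for n,u,f in(('tape',0,0),):pass
E
```

```text
hood
[0.7158 0.3682 0.064 ]
[0.6573 0.1569 0.064 ]
[0.4988 0.1985 0.064 ]
[0.5576 0.4128 0.064 ]
center [0.6074 0.2841 0.064 ] ang 1.3017570248240218 len 0.22073389693641082 wid 0.16431810927102838
rail [ 0.6207 -0.0043  0.008 ]
rail [0.4527 0.0424 0.008 ]
mat
[0.4585 0.3733 0.003 ]
[0.4675 0.1371 0.003 ]
[0.3499 0.1318 0.003 ]
[0.3413 0.3679 0.003 ]
hook rod end, shank start, shank end [0.4213 0.3436 0.038 ] [0.4155 0.2434 0.036 ] [0.4123 0.1872 0.036 ] handle [0.4603 0.1701 0.03  ] [0.3639 0.1738 0.03  ]
pockets
[ 0.559  -0.2614  0.016 ]
[ 0.4894 -0.2644  0.016 ]
[ 0.4192 -0.2674  0.016 ]
nest [ 0.4023 -0.3663  0.024 ] dial [ 0.5058 -0.3646  0.054 ]
plate corners [ 0.5947 -0.2203  0.016 ] [ 0.383  -0.3076  0.016 ]
tape [ 0.7049 -0.1286  0.025 ]
```

```bash
cat >> h.py <<'E'
def plan(t,yaw=None):
    s=get_state(); q=R.from_quat(s['orientation']); m=q.as_matrix()
    d=q.inv().apply(np.array(t)-s['tcp_pos'])/0.15; cy=np.arctan2(m[1,0],m[0,0])
    r=0
    if yaw is not None:
        r=-(((yaw-cy)+np.pi/2)%np.pi-np.pi/2)/(np.pi/2)
    rows=max(np.linalg.norm(d)*.15/.0625, abs(r)*90/10.7)
    print('t',round(s['time'],2),'d',np.round(d,3),'roll',round(r,3),'rows>=',round(rows,1),'cyaw',round(cy,3))
E
python3 -c "
from h import *
plan((.36,-.5,.231),-.058)"
```

```text
t 1.4 d [-0.153 -0.873  0.002] roll -0.702 rows>= 5.9 cyaw -1.161
```

Request:
{"name": "move_arm", "arguments": {
  "commands": [
    {"x": -0.15, "y": -0.87, "z": 0, "roll": -0.7, "grip": 0.6},
    {"x": -0.15, "y": -0.87, "z": 0, "roll": -0.7},
    {"x": -0.15, "y": -0.87, "z": 0, "roll": -0.7},
    {"x": -0.15, "y": -0.87, "z": 0, "roll": -0.7},
    {"x": -0.15, "y": -0.87, "z": 0, "roll": -0.7},
    {"x": -0.15, "y": -0.87, "z": 0, "roll": -0.7},
    {"x": -0.15, "y": -0.87, "z": 0, "roll": -0.7}
  ]
}}

```text
schema error: expected keys x, y, z, roll, grip
```

Request:
{"name": "move_arm", "arguments": {
  "commands": [
    {"x": -0.15, "y": -0.87, "z": 0, "roll": -0.7, "grip": 0.6},
    {"x": -0.15, "y": -0.87, "z": 0, "roll": -0.7, "grip": 0.6},
    {"x": -0.15, "y": -0.87, "z": 0, "roll": -0.7, "grip": 0.6},
    {"x": -0.15, "y": -0.87, "z": 0, "roll": -0.7, "grip": 0.6},
    {"x": -0.15, "y": -0.87, "z": 0, "roll": -0.7, "grip": 0.6},
    {"x": -0.15, "y": -0.87, "z": 0, "roll": -0.7, "grip": 0.6},
    {"x": -0.15, "y": -0.87, "z": 0, "roll": -0.7, "grip": 0.6}
  ]
}}

```text
time: 2.28
tcp_pos: [0.3596, -0.5008, 0.2312]
orientation: [1.0, -0.031, 0.0, -0.0]
wrist_force: [0.4, 0.7, -0.6]
finger_gap: 0.597
```

Request:
{"name": "move_arm", "arguments": {
  "commands": [
    {"x": 0.8, "y": -1, "z": 0, "roll": 0, "grip": 0.6},
    {"x": 0.8, "y": -1, "z": 0, "roll": 0, "grip": 0.6},
    {"x": 0.8, "y": -1, "z": 0, "roll": 0, "grip": 0.6},
    {"x": 0.8, "y": -1, "z": 0, "roll": 0, "grip": 0.6}
  ]
}}

```text
time: 2.78
tcp_pos: [0.492, -0.3541, 0.2315]
orientation: [1.0, -0.03, 0.001, -0.001]
wrist_force: [-0.9, -1.2, 0.5]
finger_gap: 0.601
```

Request:
{"name": "move_arm", "arguments": {
  "commands": [
    {"x": 0.1, "y": -1, "z": 0, "roll": 0, "grip": 0.6},
    {"x": 0.1, "y": -1, "z": 0, "roll": 0, "grip": 0.6},
    {"x": 0.1, "y": -1, "z": 0, "roll": 0, "grip": 0.6}
  ]
}}

```text
time: 3.15
tcp_pos: [0.5163, -0.2026, 0.232]
orientation: [1.0, -0.031, 0.001, -0.001]
wrist_force: [0.1, -0.7, 0.1]
finger_gap: 0.604
```

Request:
{"name": "move_arm", "arguments": {
  "commands": [
    {"x": 0, "y": -1, "z": 0, "roll": 0, "grip": 0.6},
    {"x": 0, "y": -1, "z": 0, "roll": 0, "grip": 0.6},
    {"x": 0, "y": -1, "z": 0, "roll": 0, "grip": 0.6}
  ]
}}

```text
time: 3.52
tcp_pos: [0.5256, -0.0501, 0.2327]
orientation: [0.999, -0.032, 0.001, -0.001]
wrist_force: [1.2, -0.7, -0.3]
finger_gap: 0.602
```

Request:
{"name": "move_arm", "arguments": {
  "commands": [
    {"x": -0.2, "y": -1, "z": 0, "roll": 0, "grip": 0.6},
    {"x": -0.2, "y": -1, "z": 0, "roll": 0, "grip": 0.6},
    {"x": -0.2, "y": -1, "z": 0, "roll": 0, "grip": 0.6}
  ]
}}

```text
time: 3.9
tcp_pos: [0.5045, 0.1041, 0.2333]
orientation: [0.999, -0.032, 0.001, -0.002]
wrist_force: [1.1, -0.1, -0.2]
finger_gap: 0.602
```

```bash
python3 -c "
from h import *
st();plan((.414,.215,.12),1.513-1.5708)
cap('side','s1.png')"
```

```text
t 3.9 tcp [0.5045 0.1041 0.2333] xaxis [ 0.998 -0.065  0.003] z [ 0.003  0.003 -1.   ] F [ 1.1 -0.1 -0.2] gap 0.602 q [ 0.07  0.38 -0.49  1.87  0.21  0.94 -0.59]
t 3.9 d [-0.652 -0.696  0.756] roll -0.005 rows>= 2.9 cyaw -0.065
```

View pics/s1.png

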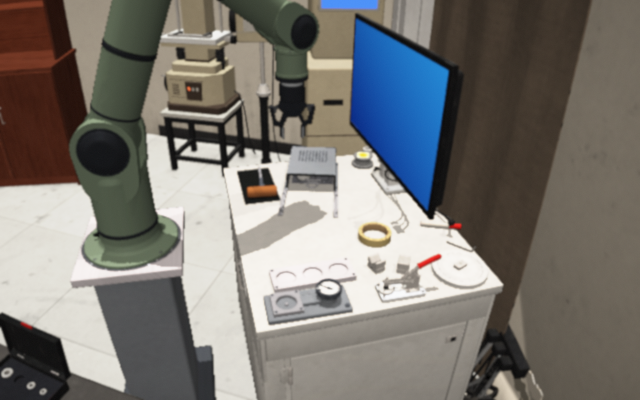

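Request:
{"name": "move_arm", "arguments": {
  "commands": [
    {"x": -0.65, "y": -0.7, "z": 0.5, "roll": 0, "grip": 0.5},
    {"x": -0.65, "y": -0.7, "z": 0.75, "roll": 0, "grip": 0.5},
    {"x": -0.65, "y": -0.7, "z": 0.75, "roll": 0, "grip": 0.5},
    {"x": -0.65, "y": -0.7, "z": 0.75, "roll": 0, "grip": 0.5}
  ]
}}

```text
time: 4.45
tcp_pos: [0.4109, 0.2197, 0.1191]
orientation: [1.0, -0.03, -0.001, -0.002]
wrist_force: [1.4, -0.1, 1.1]
finger_gap: 0.502
```

```bash
python3 -c "
from h import *
st();plan((.414,.215,.009),1.513-1.5708)
a=cap('top','t1.png'); b=cap('side','s1b.png')
A=cv2.imread('pics/t1.png'); B=cv2.imread('pics/s1b.png')
cv2.imwrite('pics/c.png',cv2.resize(np.hstack([A[140:300,155:325],B[100:260,200:370]]),None,fx=2.3,fy=2.3,interpolation=cv2.INTER_CUBIC))"
```

```text
t 4.45 tcp [0.4109 0.2197 0.1191] xaxis [ 0.998 -0.061 -0.001] z [-0.001  0.003 -1.   ] F [ 1.4 -0.1  1.1] gap 0.502 q [-0.25  0.48 -0.47  2.09  0.35  0.65 -1.02]
t 4.45 d [0.024 0.033 0.734] roll -0.002 rows>= 1.8 cyaw -0.061
```

View pics/c.png

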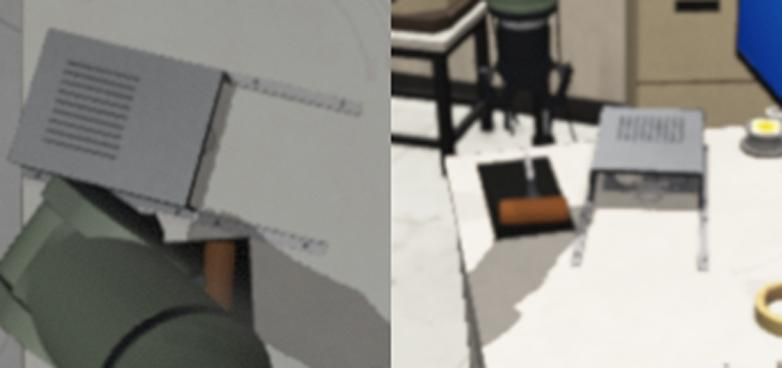

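Request:
{"name": "move_arm", "arguments": {
  "commands": [
    {"x": 0.02, "y": 0.03, "z": 0.35, "roll": 0, "grip": 0.5},
    {"x": 0.02, "y": 0.03, "z": 0.65, "roll": 0, "grip": 0.5},
    {"x": 0.02, "y": 0.03, "z": 0.73, "roll": 0, "grip": 0.5},
    {"x": 0.02, "y": 0.03, "z": 0.73, "roll": 0, "grip": 0.5},
    {"x": 0.02, "y": 0.03, "z": 0.73, "roll": 0, "grip": 0},
    {"x": 0.02, "y": 0.03, "z": 0.73, "roll": 0, "grip": 0},
    {"x": 0.02, "y": 0.03, "z": 0.73, "roll": 0, "grip": 0},
    {"x": 0.02, "y": 0.03, "z": 0.73, "roll": 0, "grip": 0},
    {"x": 0.02, "y": 0.03, "z": 0.73, "roll": 0, "grip": 0}
  ],
  "grip_force": 70
}}

```text
time: 5.68
tcp_pos: [0.418, 0.2139, 0.013]
orientation: [0.999, -0.033, 0.002, -0.002]
wrist_force: [-0.5, -1.8, 14.9]
finger_gap: 0.126
```

```bash
python3 -c "
from h import *
st()"
```

```text
t 5.67 tcp [0.418  0.2139 0.013 ] xaxis [ 0.998 -0.065  0.005] z [ 0.005  0.005 -1.   ] F [-0.5 -1.8 14.9] gap 0.126 q [-0.35  0.67 -0.32  2.13  0.52  0.4  -1.16]
```

Request:
{"name": "move_arm", "arguments": {
  "commands": [
    {"x": 0, "y": 0, "z": -0.3, "roll": 0, "grip": 0},
    {"x": 0, "y": 0, "z": -0.65, "roll": 0, "grip": 0},
    {"x": 0, "y": 0, "z": -0.65, "roll": 0, "grip": 0},
    {"x": 0, "y": 0, "z": -0.65, "roll": 0, "grip": 0}
  ]
}}

```text
time: 6.18
tcp_pos: [0.4177, 0.2131, 0.1107]
orientation: [0.999, -0.033, 0.003, -0.002]
wrist_force: [-1.2, 0.0, -2.0]
finger_gap: 0.12
```

```bash
python3 -c "
from h import *
st()
h=np.array([np.cos(1.302),np.sin(1.302)]);m=np.array([.6074,.2841])
for e in (-.0875,-.20):
  tip=m+h*(e-.0); 
  for hy in (1.302,.87): print(e,hy,'tip',tip,'tcp',tip-.131*np.array([np.cos(hy),np.sin(hy)]))
cap('side','s2.png');cap('top','t2.png')
A=cv2.imread('pics/t2.png'); B=cv2.imread('pics/s2.png')
cv2.imwrite('pics/c.png',cv2.resize(np.hstack([A[140:300,155:325],B[100:260,200:370]]),None,fx=2.3,fy=2.3,interpolation=cv2.INTER_CUBIC))"
```

```text
t 6.17 tcp [0.4177 0.2131 0.1107] xaxis [ 0.998 -0.066  0.005] z [ 0.006  0.005 -1.   ] F [-1.2  0.  -2. ] gap 0.12 q [-0.23  0.5  -0.47  2.09  0.38  0.63 -1.03]
-0.0875 1.302 tip [0.58416252 0.19974202] tcp [0.5493727  0.07344606]
-0.0875 0.87 tip [0.58416252 0.19974202] tcp [0.49969024 0.09961492]
-0.2 1.302 tip [0.55428576 0.09128175] tcp [ 0.51949594 -0.03501421]
-0.2 0.87 tip [0.55428576 0.09128175] tcp [ 0.46981349 -0.00884534]
```

View pics/c.png

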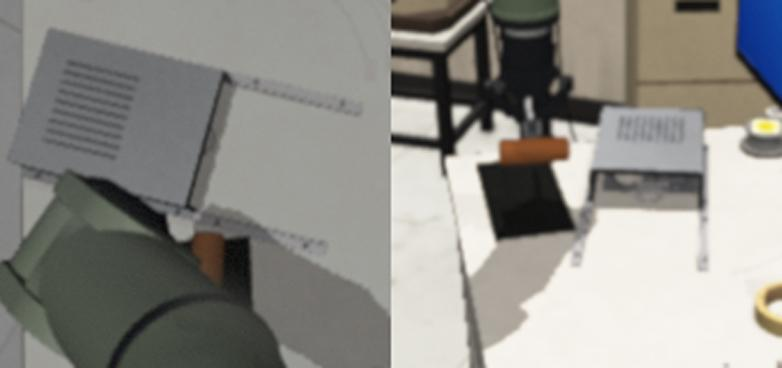

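```bash
python3 -c "
from h import *
B=cv2.imread('pics/s2.png')
I=cv2.resize(B[155:205,275:345],None,fx=11,fy=11,interpolation=cv2.INTER_CUBIC)
I=cv2.convertScaleAbs(I,alpha=1.6)
cv2.imwrite('pics/c.png',I)
h=np.array([np.cos(1.302),np.sin(1.302)]);m=np.array([.6074,.2841])
for e in(-.099,-.089,-.079): print(e,(w2px('side',[*(m+h*e),.0125])-[275,155])*11)
"
```

```text
-0.099 [[387.85285659 337.45447469]]
-0.089 [[389.68846492 321.82625663]]
-0.079 [[391.50510806 306.36133253]]
```

View pics/c.png

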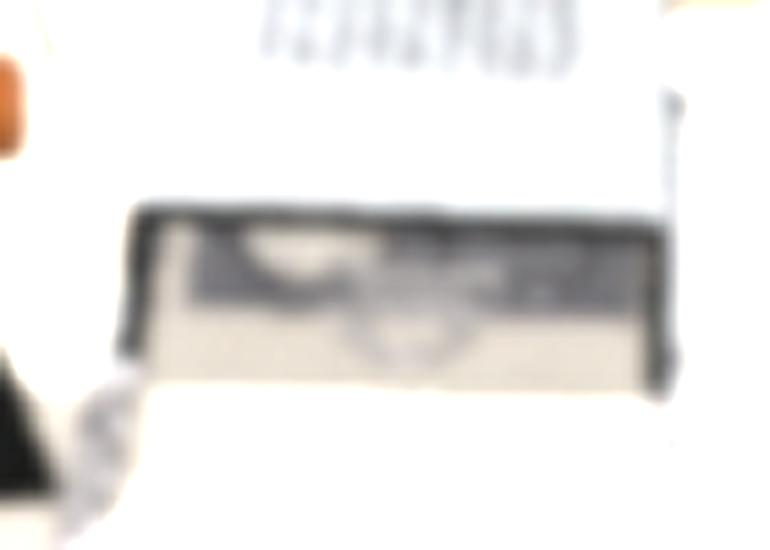

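```bash
python3 -c "
from h import *
def p(X,Y,z): return px2w('side',(275+(X+.5)/11-.5,155+(Y+.5)/11-.5),z)
print('eye',p(408,335,.0125), 'ringfront',p(408,365,.0125))
print('mouth top',p(135,205,.064),p(665,215,.064),'mouth bottom outer',p(120,360,0),p(675,395,0))
print('tray front',p(190,305,.009),p(630,315,.009))
"
```

```text
eye [0.58678488 0.19237646 0.0125    ] ringfront [0.5827733  0.17385462 0.0125    ]
mouth top [0.5016405  0.19929913 0.064     ] [0.66057044 0.16180639 0.064     ] mouth bottom outer [0.49862124 0.21575863 0.        ] [0.66585284 0.1604403  0.        ]
tray front [0.52391409 0.23074932 0.009     ] [0.6603942  0.19742293 0.009     ]
```

```bash
python3 -c "
from h import *
plan((.4825,.0224,.12),.87-1.5708)
"
```

```text
t 6.28 d [ 0.518  1.24  -0.071] roll 0.405 rows>= 3.4 cyaw -0.065
```

Request:
{"name": "move_arm", "arguments": {
  "commands": [
    {"x": 0.05, "y": 0.6, "z": -0.07, "roll": 0, "grip": 0},
    {"x": 0.2, "y": 0.9, "z": -0.07, "roll": 0.1, "grip": 0},
    {"x": 0.3, "y": 0.9, "z": -0.07, "roll": 0.2, "grip": 0},
    {"x": 0.3, "y": 0.9, "z": -0.07, "roll": 0.3, "grip": 0},
    {"x": 0.3, "y": 0.9, "z": -0.07, "roll": 0.405, "grip": 0},
    {"x": 0.3, "y": 0.9, "z": -0.07, "roll": 0.405, "grip": 0}
  ]
}}

```text
time: 7.02
tcp_pos: [0.4526, 0.0755, 0.1191]
orientation: [0.939, -0.343, 0.001, -0.002]
wrist_force: [0.8, 0.3, -2.9]
finger_gap: 0.121
```

```bash
python3 -c "
from h import *
st();plan((.4825,.0224,.06),.87-1.5708)
"
```

```text
t 7.03 tcp [0.4526 0.0755 0.1191] xaxis [ 0.765 -0.644 -0.   ] z [ 0.002  0.003 -1.   ] F [ 0.8  0.3 -2.9] gap 0.121 q [-0.04  0.45 -0.32  2.11  0.24  0.61 -1.22]
t 7.03 d [0.381 0.144 0.393] roll 0.0 rows>= 1.4 cyaw -0.7
```

Request:
{"name": "move_arm", "arguments": {
  "commands": [
    {"x": 0.38, "y": 0.145, "z": 0.2, "roll": 0, "grip": 0},
    {"x": 0.38, "y": 0.145, "z": 0.39, "roll": 0, "grip": 0},
    {"x": 0.38, "y": 0.145, "z": 0.39, "roll": 0, "grip": 0},
    {"x": 0.38, "y": 0.145, "z": 0.39, "roll": 0, "grip": 0}
  ]
}}

```text
time: 7.52
tcp_pos: [0.4822, 0.0232, 0.0611]
orientation: [0.94, -0.342, 0.0, -0.002]
wrist_force: [-0.3, -0.2, -2.7]
finger_gap: 0.122
```

```bash
python3 -c "
from h import *
st()
s=get_state();m=R.from_quat(s['orientation']).as_matrix();x=m[:,0];y=-m[:,1];tip=np.array(s['tcp_pos'])+.131*y;tip[2]-=.010
print('tip',tip,w2px('side',tip),w2px('top',tip))
A=cap('side','s3.png');B=cap('top','t3.png');A=A[:,:,::-1];B=B[:,:,::-1]
cv2.imwrite('pics/c.png',cv2.resize(A[150:250,260:390],None,fx=6,fy=6,interpolation=cv2.INTER_CUBIC))
cv2.imwrite('pics/d.png',cv2.resize(B[140:300,155:325],None,fx=3.75,fy=3.75,interpolation=cv2.INTER_CUBIC))
"
```

```text
t 7.53 tcp [0.4822 0.0232 0.0611] xaxis [ 0.767 -0.642 -0.001] z [ 0.002  0.004 -1.   ] F [-0.3 -0.2 -2.7] gap 0.122 q [ 0.03  0.58 -0.26  2.09  0.3   0.5  -1.15]
tip [0.5663107  0.123655   0.05161876] [[310.10944247 185.37350129]] [[265.35280574 204.74993858]]
```

View pics/c.png

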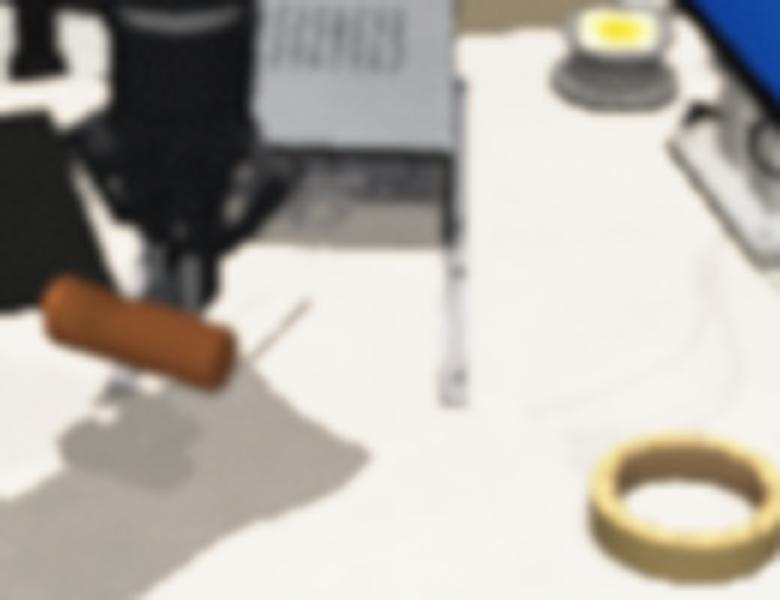

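View pics/d.png

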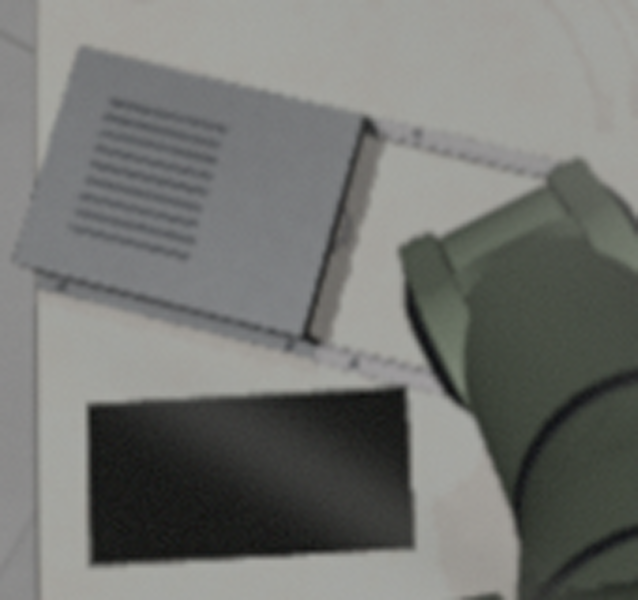

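Request:
{"name": "move_arm", "arguments": {
  "commands": [
    {"x": 0, "y": 0, "z": 0.19, "roll": 0, "grip": 0},
    {"x": 0, "y": 0, "z": 0.19, "roll": 0, "grip": 0},
    {"x": 0, "y": 0, "z": 0.19, "roll": 0, "grip": 0}
  ]
}}

```text
time: 8.0
tcp_pos: [0.4831, 0.0235, 0.034]
orientation: [0.94, -0.342, 0.001, -0.003]
wrist_force: [-1.0, 0.5, -2.8]
finger_gap: 0.124
```

```bash
cat >> h.py <<'E'
def tip():
    s=get_state();m=R.from_quat(s['orientation']).as_matrix();t=np.array(s['tcp_pos'])-.131*m[:,1];t[2]-=.010; return t
def crop(n,f,x,y,w,hh,k):
    A=cap(n,f)[:,:,::-1]; cv2.imwrite('pics/c_'+f,cv2.resize(A[y:y+hh,x:x+w],None,fx=k,fy=k,interpolation=cv2.INTER_CUBIC))
E
python3 -c "
from h import *
st();t=tip();print(t,(w2px('side',t)-[260,150])*6)
crop('side','s4.png',260,150,130,100,6)
"
```

```text
t 8.0 tcp [0.4831 0.0235 0.034 ] xaxis [ 0.767 -0.642  0.001] z [ 0.004  0.004 -1.   ] F [-1.   0.5 -2.8] gap 0.124 q [ 0.01  0.63 -0.24  2.1   0.32  0.44 -1.17]
[0.56719957 0.12394634 0.02476647] [[301.65786411 253.97999741]]
```

View pics/c_s4.png

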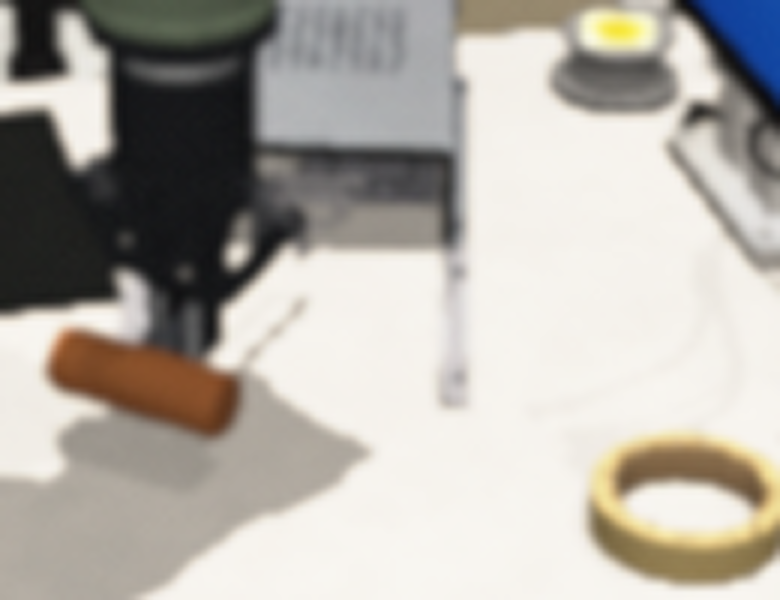

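```bash
python3 -c "
from h import *
plan((.5014,.0895,.033))"
```

```text
t 8.05 d [-0.19  -0.415  0.009] roll 0 rows>= 1.1 cyaw -0.698
```

Request:
{"name": "move_arm", "arguments": {
  "commands": [
    {"x": -0.06, "y": -0.13, "z": 0, "roll": 0, "grip": 0},
    {"x": -0.12, "y": -0.27, "z": 0, "roll": 0, "grip": 0},
    {"x": -0.19, "y": -0.415, "z": 0, "roll": 0, "grip": 0},
    {"x": -0.19, "y": -0.415, "z": 0, "roll": 0, "grip": 0},
    {"x": -0.19, "y": -0.415, "z": 0, "roll": 0, "grip": 0}
  ]
}}

```text
time: 8.68
tcp_pos: [0.5014, 0.089, 0.035]
orientation: [0.94, -0.342, 0.002, -0.003]
wrist_force: [0.2, -0.5, -1.7]
finger_gap: 0.129
```

```bash
python3 -c "
from h import *
st();t=tip();print(t,(w2px('side',t)-[260,150])*6)
crop('side','s5.png',260,150,130,100,6)
"
```

```text
t 8.68 tcp [0.5014 0.089  0.035 ] xaxis [ 0.766 -0.642  0.002] z [ 0.005  0.004 -1.   ] F [ 0.2 -0.5 -1.7] gap 0.129 q [-0.12  0.66 -0.23  2.03  0.3   0.48 -1.27]
[0.58559548 0.18935223 0.02575901] [[309.16565371 192.67009464]]
```

View pics/c_s5.png

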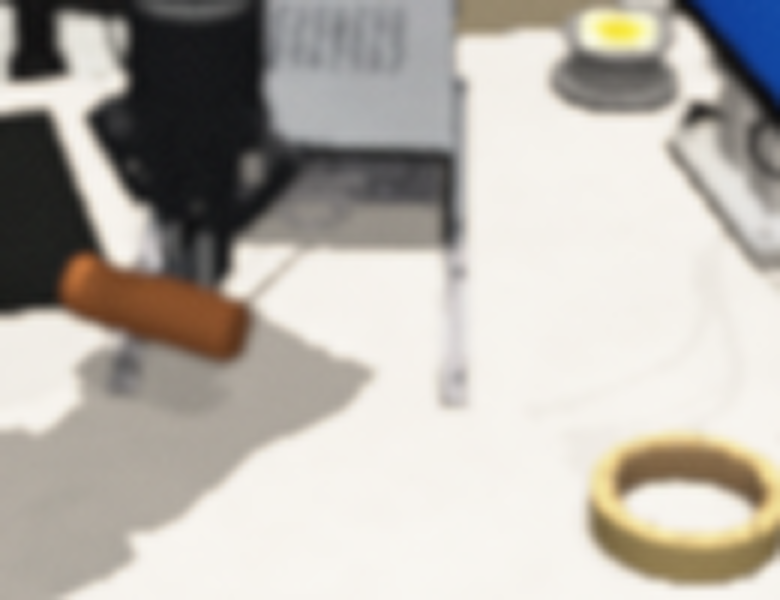

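Request:
{"name": "move_arm", "arguments": {
  "commands": [
    {"x": 0, "y": 0, "z": 0.05, "roll": 0, "grip": 0},
    {"x": 0, "y": 0, "z": 0.1, "roll": 0, "grip": 0},
    {"x": 0, "y": 0, "z": 0.14, "roll": 0, "grip": 0},
    {"x": 0, "y": 0, "z": 0.14, "roll": 0, "grip": 0},
    {"x": 0, "y": 0, "z": 0.14, "roll": 0, "grip": 0}
  ]
}}

```text
time: 9.35
tcp_pos: [0.5026, 0.0888, 0.0148]
orientation: [0.94, -0.342, 0.003, -0.003]
wrist_force: [-2.5, -1.5, 31.8]
finger_gap: 0.126
```

```bash
python3 -c "
from h import *
st();t=tip();print(t)
"
```

```text
t 9.35 tcp [0.5026 0.0888 0.0148] xaxis [ 0.766 -0.643  0.003] z [ 0.007  0.004 -1.   ] F [-2.5 -1.5 31.8] gap 0.126 q [-0.13  0.69 -0.21  2.03  0.32  0.44 -1.29]
[0.58690775 0.18906352 0.00580301]
```

```bash
python3 -c "
from h import *
t=tip();print((w2px('side',t)-[275,150])*10, get_state()['moment'])
crop('side','s6.png',260,150,80,60,10)
"
```

```text
[[368.51793748 371.3961598 ]] [-0.36323846  0.89652818 -0.12810258]
```

View pics/c_s6.png

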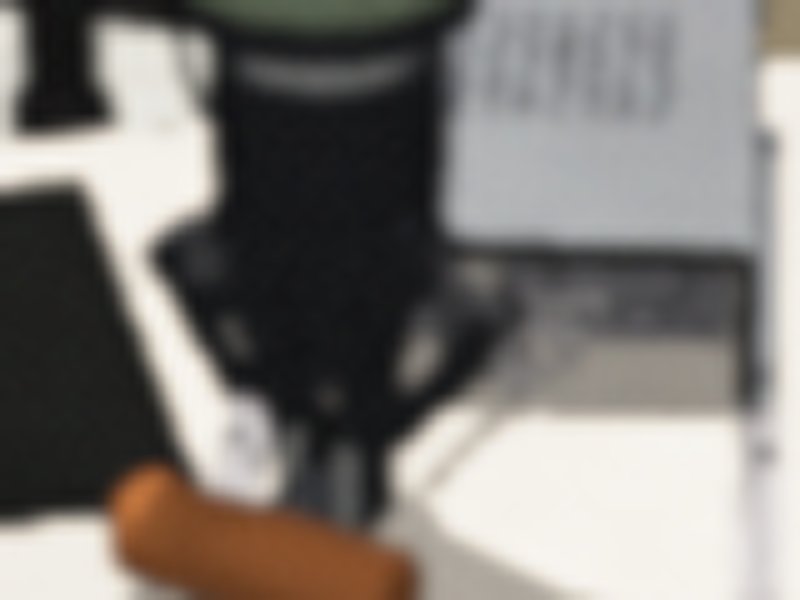

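```bash
python3 -c "
from h import *
p=np.array(get_state()['tcp_pos']);h=np.array([np.cos(1.302),np.sin(1.302),0])
plan(p-.03*h+[0,0,.0025])"
```

```text
t 9.4 d [ 0.083  0.182 -0.018] roll 0 rows>= 0.5 cyaw -0.699
```

Request:
{"name": "move_arm", "arguments": {
  "commands": [
    {"x": 0, "y": 0, "z": -0.017, "roll": 0, "grip": 0},
    {"x": 0.04, "y": 0.09, "z": -0.017, "roll": 0, "grip": 0},
    {"x": 0.08, "y": 0.18, "z": -0.017, "roll": 0, "grip": 0},
    {"x": 0.08, "y": 0.18, "z": -0.017, "roll": 0, "grip": 0}
  ]
}}

```text
time: 9.9
tcp_pos: [0.4938, 0.0585, 0.0169]
orientation: [0.939, -0.343, 0.002, -0.002]
wrist_force: [-0.3, -0.9, -1.8]
finger_gap: 0.122
```

```bash
python3 -c "
from h import *
st();t=tip();print(t,(w2px('side',t)-[260,150])*10, get_state()['moment'])
crop('side','s7.png',260,150,80,60,10)
"
```

```text
t 9.9 tcp [0.4938 0.0585 0.0169] xaxis [ 0.764 -0.645  0.003] z [ 0.006  0.003 -1.   ] F [-0.3 -0.9 -1.8] gap 0.122 q [-0.08  0.68 -0.21  2.07  0.33  0.42 -1.25]
[0.57824445 0.15864114 0.00766751] [[512.66807112 412.69721892]] [ 0.0013938  -0.0225222  -0.05944728]
```

View pics/c_s7.png

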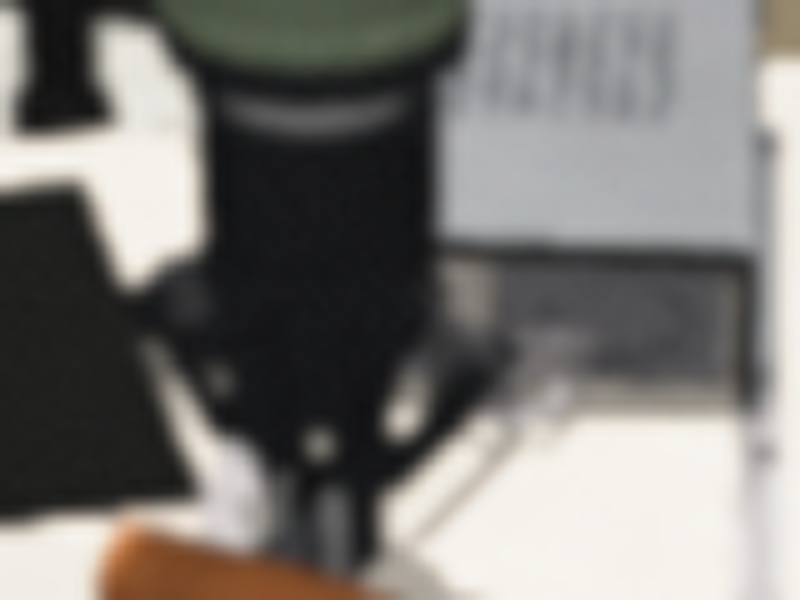

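Request:
{"name": "move_arm", "arguments": {
  "commands": [
    {"x": 0.03, "y": 0.06, "z": 0, "roll": 0, "grip": 0},
    {"x": 0.07, "y": 0.15, "z": 0, "roll": 0, "grip": 0},
    {"x": 0.11, "y": 0.25, "z": 0, "roll": 0, "grip": 0},
    {"x": 0.155, "y": 0.35, "z": 0, "roll": 0, "grip": 0},
    {"x": 0.2, "y": 0.45, "z": 0, "roll": 0, "grip": 0},
    {"x": 0.24, "y": 0.54, "z": 0, "roll": 0, "grip": 0},
    {"x": 0.265, "y": 0.595, "z": 0, "roll": 0, "grip": 0},
    {"x": 0.265, "y": 0.595, "z": 0, "roll": 0, "grip": 0}
  ]
}}

```text
time: 10.95
tcp_pos: [0.4665, -0.0355, 0.0165]
orientation: [0.939, -0.344, 0.002, -0.002]
wrist_force: [-0.1, -0.9, -2.5]
finger_gap: 0.126
```

```bash
python3 -c "
from h import *
st();plan((.4427,-.1276,.0165))
crop('side','s8.png',240,130,150,110,5)
"
```

```text
t 10.95 tcp [ 0.4665 -0.0355  0.0165] xaxis [ 0.764 -0.646  0.003] z [ 0.006  0.002 -1.   ] F [-0.1 -0.9 -2.5] gap 0.126 q [ 0.12  0.66 -0.22  2.14  0.37  0.37 -1.1 ]
t 10.95 d [ 0.275  0.571 -0.002] roll 0 rows>= 1.5 cyaw -0.702
```

View pics/c_s8.png

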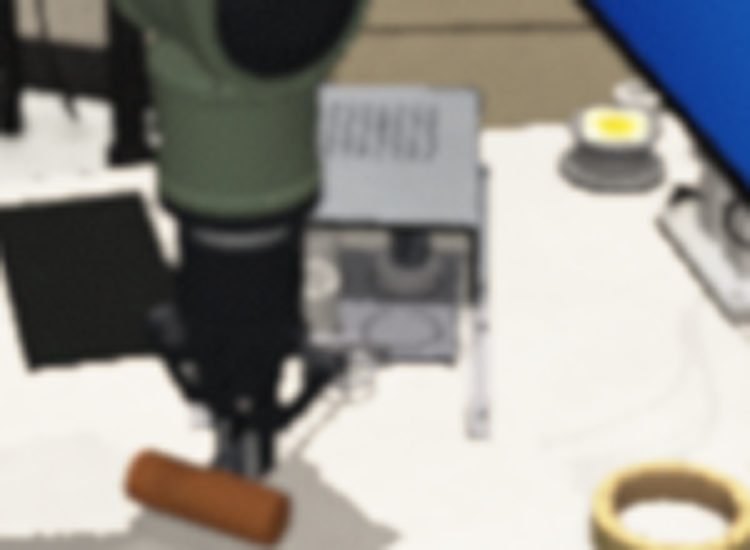

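Tray is following; master at far right place, a housing to the left. Continue.

Request:
{"name": "move_arm", "arguments": {
  "commands": [
    {"x": 0.03, "y": 0.06, "z": 0, "roll": 0, "grip": 0},
    {"x": 0.07, "y": 0.15, "z": 0, "roll": 0, "grip": 0},
    {"x": 0.11, "y": 0.25, "z": 0, "roll": 0, "grip": 0},
    {"x": 0.155, "y": 0.35, "z": 0, "roll": 0, "grip": 0},
    {"x": 0.2, "y": 0.45, "z": 0, "roll": 0, "grip": 0},
    {"x": 0.25, "y": 0.53, "z": 0, "roll": 0, "grip": 0},
    {"x": 0.28, "y": 0.575, "z": 0, "roll": 0, "grip": 0},
    {"x": 0.28, "y": 0.575, "z": 0, "roll": 0, "grip": 0}
  ]
}}

```text
time: 12.0
tcp_pos: [0.4428, -0.1288, 0.0161]
orientation: [0.939, -0.344, 0.002, -0.002]
wrist_force: [0.3, 0.1, -3.0]
finger_gap: 0.122
```

```bash
python3 -c "
from h import *
st()
crop('side','s9.png',240,130,150,110,5)
crop('top','t9.png',155,140,200,150,4)
"
```

```text
t 12.0 tcp [ 0.4428 -0.1288  0.0161] xaxis [ 0.763 -0.646  0.003] z [ 0.005  0.002 -1.   ] F [ 0.3  0.1 -3. ] gap 0.122 q [ 0.34  0.65 -0.24  2.15  0.4   0.37 -0.93]
```

View pics/c_s9.png

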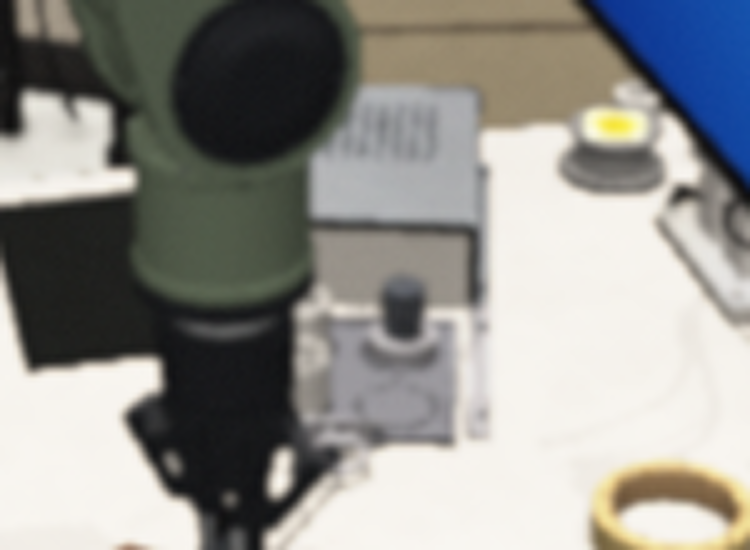

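View pics/c_t9.png

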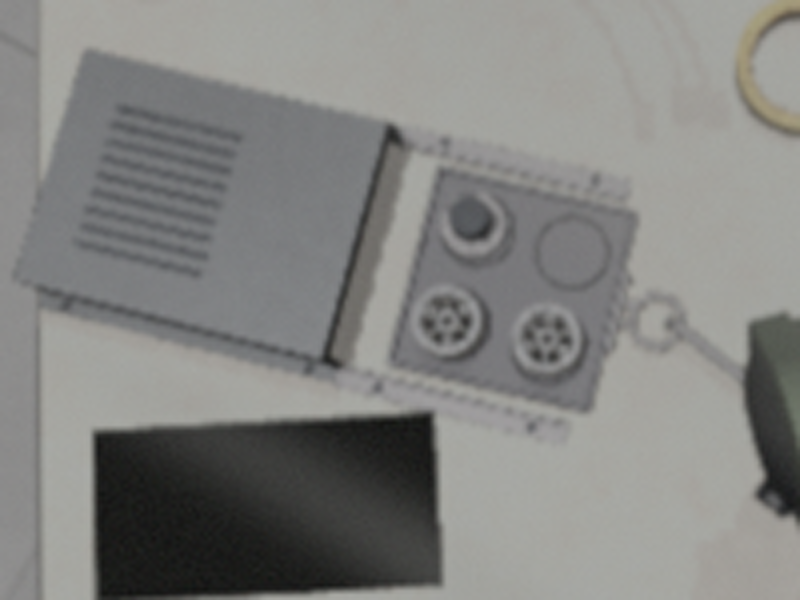

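```bash
cat >> h.py <<'E'
HC=np.array([.608,.2848]);HH=np.array([np.cos(1.302),np.sin(1.302)]);HP=np.array([-HH[1],HH[0]])
def own(p): d=np.array(p)[:2]-HC; return np.round([d@HH,d@HP],4)
def zz(X,Y,z,x0=155,y0=140,k=4,n='top'): return px2w(n,(x0+(X+.5)/k-.5,y0+(Y+.5)/k-.5),z)
E
python3 -c "
from h import *
c=[zz(*p,.009) for p in((440,170),(637,212),(590,410),(390,365))]
print(np.mean(c,0),own(np.mean(c,0))); print('eye',own(zz(657,321,.0125)))
ax=c[0]+c[3]-c[1]-c[2];print(np.arctan2(ax[1],ax[0]))
print('housings',zz(447,320,.042),zz(547,340,.042),'master stem top',zz(470,217,.054),'free',zz(572,252,.004))
"
```

```text
[0.55245608 0.07882224 0.009     ] [-0.2133 -0.0012]
eye [-0.3155 -0.0029]
1.3322019690172544
housings [0.52704425 0.12210392 0.042     ] [0.51200658 0.05460362 0.042     ] master stem top [0.5953023 0.1049581 0.054    ] free [0.5780534  0.03834393 0.004     ]
```

Request:
{"name": "move_arm", "arguments": {
  "commands": [
    {"x": -0.01, "y": -0.02, "z": -0.1, "roll": 0, "grip": 0},
    {"x": -0.01, "y": -0.02, "z": -0.3, "roll": 0, "grip": 0},
    {"x": -0.01, "y": -0.02, "z": -0.65, "roll": 0, "grip": 0},
    {"x": -0.01, "y": -0.02, "z": -0.7, "roll": 0, "grip": 0}
  ]
}}

```text
time: 12.6
tcp_pos: [0.4445, -0.125, 0.1245]
orientation: [0.939, -0.344, 0.005, -0.002]
wrist_force: [0.3, 0.4, -2.6]
finger_gap: 0.119
```

```bash
python3 -c "
from h import *
st();plan((.405,.214,.12),-.065)
crop('top','t10.png',155,140,200,150,4)
"
```

```text
t 12.6 tcp [ 0.4445 -0.125   0.1245] xaxis [ 0.764 -0.645  0.007] z [ 0.01   0.001 -1.   ] F [ 0.3  0.4 -2.6] gap 0.119 q [ 0.45  0.45 -0.38  2.11  0.28  0.62 -0.82]
t 12.6 d [-1.66  -1.557  0.03 ] roll -0.405 rows>= 5.5 cyaw -0.701
```

View pics/c_t10.png

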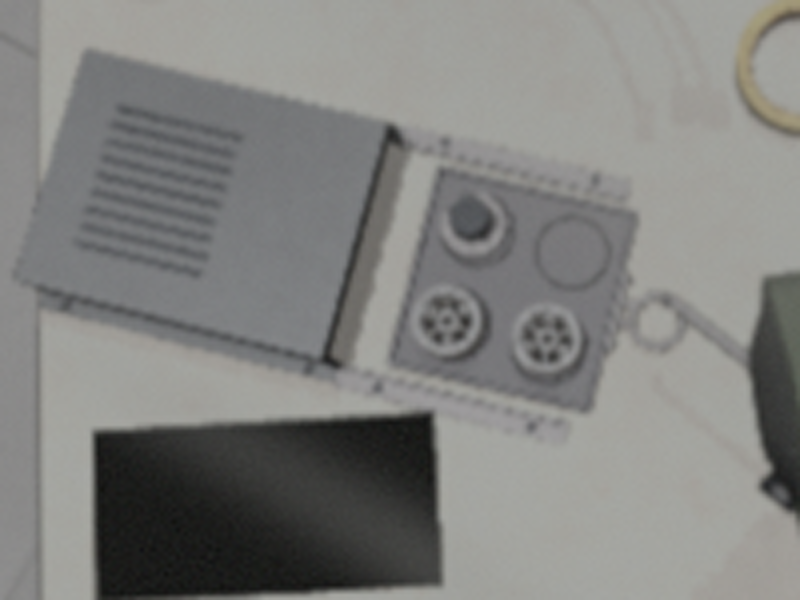

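Request:
{"name": "move_arm", "arguments": {
  "commands": [
    {"x": -0.63, "y": -0.77, "z": 0, "roll": -0.1, "grip": 0},
    {"x": -0.63, "y": -0.77, "z": 0, "roll": -0.2, "grip": 0},
    {"x": -0.63, "y": -0.77, "z": 0, "roll": -0.3, "grip": 0},
    {"x": -0.63, "y": -0.77, "z": 0, "roll": -0.405, "grip": 0},
    {"x": -0.63, "y": -0.77, "z": 0, "roll": -0.405, "grip": 0}
  ]
}}

```text
time: 13.28
tcp_pos: [0.4459, 0.0243, 0.1232]
orientation: [0.999, -0.033, 0.004, -0.001]
wrist_force: [-0.2, -0.6, -1.8]
finger_gap: 0.125
```

Request:
{"name": "move_arm", "arguments": {
  "commands": [
    {"x": -0.1, "y": -0.9, "z": 0, "roll": 0, "grip": 0},
    {"x": -0.1, "y": -0.9, "z": 0, "roll": 0, "grip": 0},
    {"x": -0.1, "y": -0.9, "z": 0, "roll": 0, "grip": 0},
    {"x": -0.1, "y": -0.9, "z": 0, "roll": 0, "grip": 0}
  ]
}}

```text
time: 13.78
tcp_pos: [0.4394, 0.1601, 0.1229]
orientation: [0.999, -0.034, 0.003, -0.001]
wrist_force: [-0.9, -1.4, -2.6]
finger_gap: 0.121
```

```bash
python3 -c "
from h import *
st();plan((.405,.214,.025),-.065)
"
```

```text
t 13.78 tcp [0.4394 0.1601 0.1229] xaxis [ 0.998 -0.067  0.007] z [ 0.007  0.001 -1.   ] F [-0.9 -1.4 -2.6] gap 0.121 q [-0.04  0.49 -0.56  2.08  0.41  0.67 -0.95]
t 13.78 d [-0.257 -0.342  0.651] roll -0.002 rows>= 1.9 cyaw -0.067
```

Request:
{"name": "move_arm", "arguments": {
  "commands": [
    {"x": -0.26, "y": -0.34, "z": 0.2, "roll": 0, "grip": 0},
    {"x": -0.26, "y": -0.34, "z": 0.5, "roll": 0, "grip": 0},
    {"x": -0.26, "y": -0.34, "z": 0.66, "roll": 0, "grip": 0},
    {"x": -0.26, "y": -0.34, "z": 0.7, "roll": 0, "grip": 0},
    {"x": -0.26, "y": -0.34, "z": 0.7, "roll": 0, "grip": 0}
  ]
}}

```text
time: 14.4
tcp_pos: [0.4051, 0.2129, 0.018]
orientation: [0.999, -0.035, 0.003, -0.0]
wrist_force: [0.8, -0.3, -2.6]
finger_gap: 0.124
```

```bash
python3 -c "
from h import *
st();print(get_state()['moment'])
crop('side','s11.png',200,120,150,110,5)
"
```

```text
t 14.4 tcp [0.4051 0.2129 0.018 ] xaxis [ 0.998 -0.07   0.007] z [ 0.007  0.    -1.   ] F [ 0.8 -0.3 -2.6] gap 0.124 q [-0.32  0.66 -0.39  2.16  0.62  0.42 -1.27]
[ 0.05151607 -0.05538994  0.02206575]
```

View pics/c_s11.png

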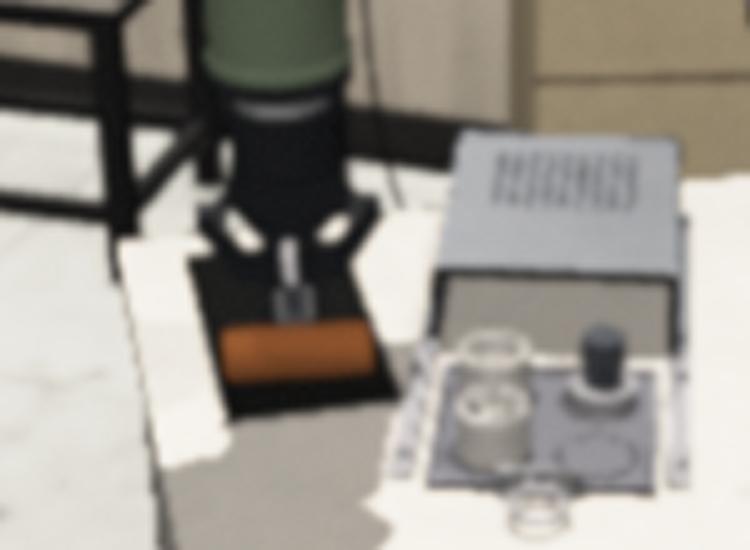

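Request:
{"name": "move_arm", "arguments": {
  "commands": [
    {"x": 0, "y": 0, "z": 0.025, "roll": 0, "grip": 0},
    {"x": 0, "y": 0, "z": 0.025, "roll": 0, "grip": 0},
    {"x": 0, "y": 0, "z": 0.025, "roll": 0, "grip": 0.5},
    {"x": 0, "y": 0, "z": 0.025, "roll": 0, "grip": 0.5},
    {"x": 0, "y": 0, "z": 0.025, "roll": 0, "grip": 0.5},
    {"x": 0, "y": 0, "z": 0.025, "roll": 0, "grip": 0.5},
    {"x": 0, "y": 0, "z": -0.3, "roll": 0, "grip": 0.5},
    {"x": 0, "y": 0, "z": -0.6, "roll": 0, "grip": 0.8},
    {"x": 0, "y": 0, "z": -0.8, "roll": 0, "grip": 0.8}
  ]
}}

```text
time: 15.58
tcp_pos: [0.4045, 0.2131, 0.1402]
orientation: [0.999, -0.035, 0.004, -0.001]
wrist_force: [0.6, -0.1, -0.4]
finger_gap: 0.806
```

```bash
python3 -c "
from h import *
st()
crop('side','s12.png',200,120,150,110,5)
plan((.595,.105,.14),1.302)
"
```

```text
t 15.57 tcp [0.4045 0.2131 0.1402] xaxis [ 0.998 -0.069  0.008] z [ 0.009  0.002 -1.   ] F [ 0.6 -0.1 -0.4] gap 0.806 q [-0.14  0.45 -0.6   2.1   0.4   0.7  -1.07]
t 15.62 d [1.31  0.636 0.031] roll -0.873 rows>= 7.3 cyaw -0.069
```

View pics/c_s12.png

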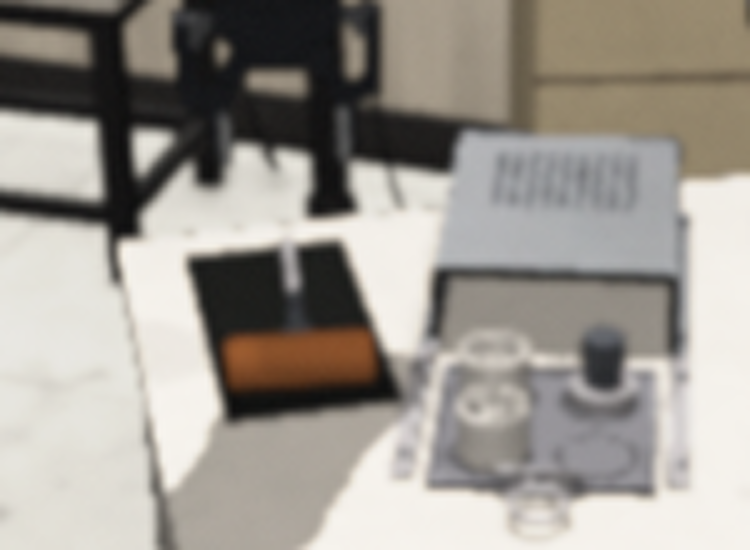

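```bash
python3 -c "
from h import *
print(zz(604,333,.054,200,120,5,'side'))
print('housings', zz(497,347,.042,200,120,5,'side'), zz(492,407,.042,200,120,5,'side'))
crop('top','t12.png',245,170,75,75,8)
for l in ('master_stem','part_1_mid'):
  for n,z in(('top',.03),('side',.03)):
    for d in viewer.boxes_of(n,l)[:3]:
      r=d['rect']; print(l,n,round(d['score'],2),np.round(r,1),px2w(n,(r[0]+r[2]/2,r[1]+r[3]/2),z))
"
```

```text
[0.59735136 0.10773289 0.054     ]
housings [0.52904063 0.12362044 0.042     ] [0.51167391 0.05014484 0.042     ]
master_stem top 0.52 [266.6 187.1  18.3  15.8] [0.59638339 0.09728967 0.03      ]
master_stem top 0.49 [285.2 215.5  16.2  20.5] [0.51019939 0.05005059 0.03      ]
master_stem side 0.47 [313.9 186.9  12.   14.6] [0.59374404 0.09732728 0.03      ]
part_1_mid top 0.62 [260.2 212.1  17.1  15.5] [0.52782234 0.1169231  0.03      ]
part_1_mid top 0.48 [427.  202.6  37.4  77.8] [ 0.45751287 -0.36439185  0.03      ]
part_1_mid side 0.2 [269.4 256.8  87.8  38. ] [ 0.48499706 -0.29636194  0.03      ]
```

View pics/c_t12.png

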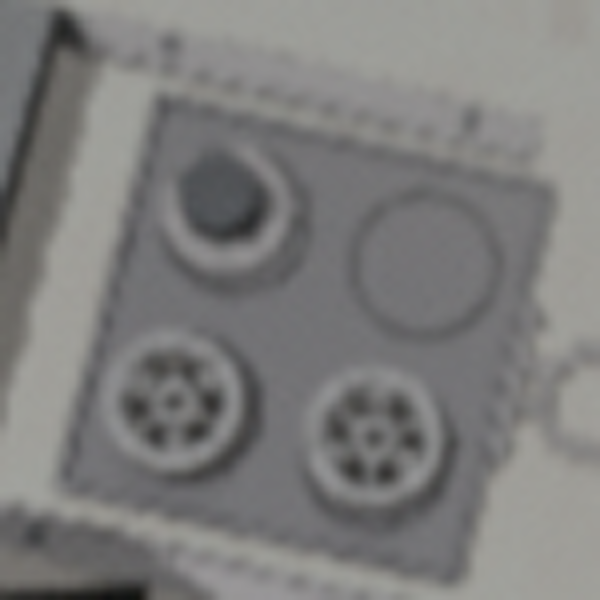

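```bash
python3 -c "
from h import *
print(zz(220,193,.054,245,170,8),zz(233,209,.018,245,170,8))
print(zz(176,402,.042,245,170,8),zz(375,437,.042,245,170,8))
plan((.5,.15,.14),-.87)
"
```

```text
[0.5958215  0.10512457 0.054     ] [0.59676096 0.10410838 0.018     ]
[0.52652246 0.12159791 0.042     ] [0.5131905  0.05441941 0.042     ]
t 15.88 d [ 0.667  0.373 -0.012] roll 0.51 rows>= 4.3 cyaw -0.069
```

Request:
{"name": "move_arm", "arguments": {
  "commands": [
    {"x": 0.9, "y": 0.5, "z": 0, "roll": 0.12, "grip": 0.65},
    {"x": 0.9, "y": 0.5, "z": 0, "roll": 0.24, "grip": 0.65},
    {"x": 0.9, "y": 0.5, "z": 0, "roll": 0.36, "grip": 0.65},
    {"x": 0.9, "y": 0.5, "z": 0, "roll": 0.48, "grip": 0.65},
    {"x": 0.9, "y": 0.5, "z": 0, "roll": 0.51, "grip": 0.65}
  ]
}}

```text
time: 16.5
tcp_pos: [0.5331, 0.1284, 0.1371]
orientation: [0.906, -0.423, 0.002, -0.001]
wrist_force: [-0.5, 0.8, -0.5]
finger_gap: 0.647
```

```bash
python3 -c "
from h import *
st();plan((.5965,.105,.08),-.87)
"
```

```text
t 16.5 tcp [0.5331 0.1284 0.1371] xaxis [ 0.641 -0.767  0.003] z [ 0.005 -0.    -1.   ] F [-0.5  0.8 -0.5] gap 0.647 q [-0.09  0.54 -0.36  1.88  0.27  0.76 -1.46]
t 16.5 d [ 0.389 -0.223  0.383] roll -0.003 rows>= 1.4 cyaw -0.875
```

Request:
{"name": "move_arm", "arguments": {
  "commands": [
    {"x": 0.39, "y": -0.22, "z": 0, "roll": 0, "grip": 0.65},
    {"x": 0.39, "y": -0.22, "z": 0.1, "roll": 0, "grip": 0.65},
    {"x": 0.39, "y": -0.22, "z": 0.35, "roll": 0, "grip": 0.65}
  ]
}}

```text
time: 16.88
tcp_pos: [0.5968, 0.1045, 0.0838]
orientation: [0.906, -0.424, 0.003, -0.001]
wrist_force: [0.4, 0.6, -0.5]
finger_gap: 0.652
```

```bash
python3 -c "
from h import *
st();plan((.5965,.105,.026),-.87)
crop('side','s13.png',260,120,100,100,6)
"
```

```text
t 16.88 tcp [0.5968 0.1045 0.0838] xaxis [ 0.641 -0.768  0.004] z [ 0.005 -0.    -1.   ] F [ 0.4  0.6 -0.5] gap 0.652 q [-0.05  0.69 -0.32  1.76  0.3   0.74 -1.41]
t 16.88 d [-0.005  0.001  0.385] roll -0.003 rows>= 0.9 cyaw -0.875
```

View pics/c_s13.png

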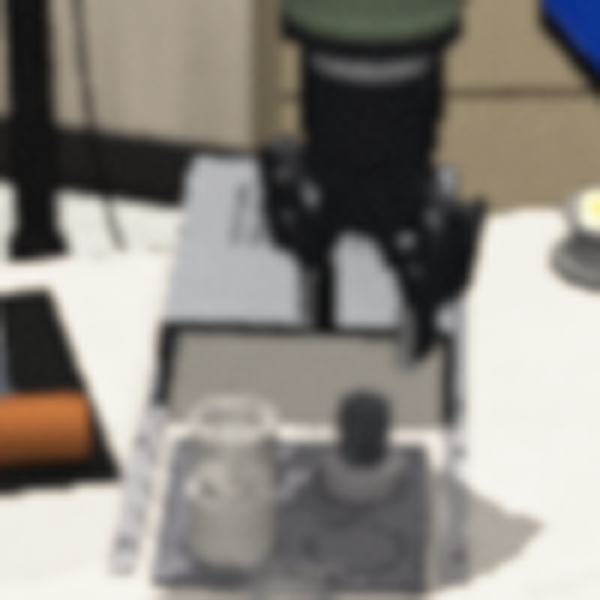

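Request:
{"name": "move_arm", "arguments": {
  "commands": [
    {"x": 0, "y": 0, "z": 0.2, "roll": 0, "grip": 0.65},
    {"x": 0, "y": 0, "z": 0.385, "roll": 0, "grip": 0.65},
    {"x": 0, "y": 0, "z": 0.385, "roll": 0, "grip": 0.65},
    {"x": 0, "y": 0, "z": 0.385, "roll": 0, "grip": 0.2},
    {"x": 0, "y": 0, "z": 0.385, "roll": 0, "grip": 0.2},
    {"x": 0, "y": 0, "z": 0.385, "roll": 0, "grip": 0.2},
    {"x": 0, "y": 0, "z": 0.385, "roll": 0, "grip": 0.2}
  ],
  "grip_force": 60
}}

```text
time: 17.8
tcp_pos: [0.5942, 0.1043, 0.0222]
orientation: [0.906, -0.423, 0.0, 0.001]
wrist_force: [-2.5, 0.2, 6.0]
finger_gap: 0.314
```

```bash
python3 -c "
from h import *
st()
"
```

```text
t 17.8 tcp [0.5942 0.1043 0.0222] xaxis [ 0.642 -0.767  0.001] z [ 0.    -0.001 -1.   ] F [-2.5  0.2  6. ] gap 0.314 q [-0.08  0.78 -0.29  1.78  0.34  0.63 -1.44]
```

Request:
{"name": "move_arm", "arguments": {
  "commands": [
    {"x": 0, "y": 0, "z": -0.15, "roll": 0, "grip": 0.2},
    {"x": 0, "y": 0, "z": -0.45, "roll": 0, "grip": 0.2},
    {"x": 0, "y": 0, "z": -0.8, "roll": 0, "grip": 0.2},
    {"x": 0, "y": 0, "z": -0.8, "roll": 0, "grip": 0.2}
  ]
}}

```text
time: 18.3
tcp_pos: [0.5961, 0.1048, 0.1468]
orientation: [0.906, -0.423, 0.003, -0.001]
wrist_force: [0.4, -0.0, -3.5]
finger_gap: 0.313
```

```bash
python3 -c "
from h import *
st()
crop('side','s14.png',240,240,130,100,6)
crop('top','t14.png',380,180,100,120,5)
"
```

```text
t 18.3 tcp [0.5961 0.1048 0.1468] xaxis [ 0.641 -0.767  0.005] z [ 0.007 -0.    -1.   ] F [ 0.4 -0.  -3.5] gap 0.313 q [-0.03  0.6  -0.35  1.72  0.27  0.85 -1.37]
```

View pics/c_s14.png

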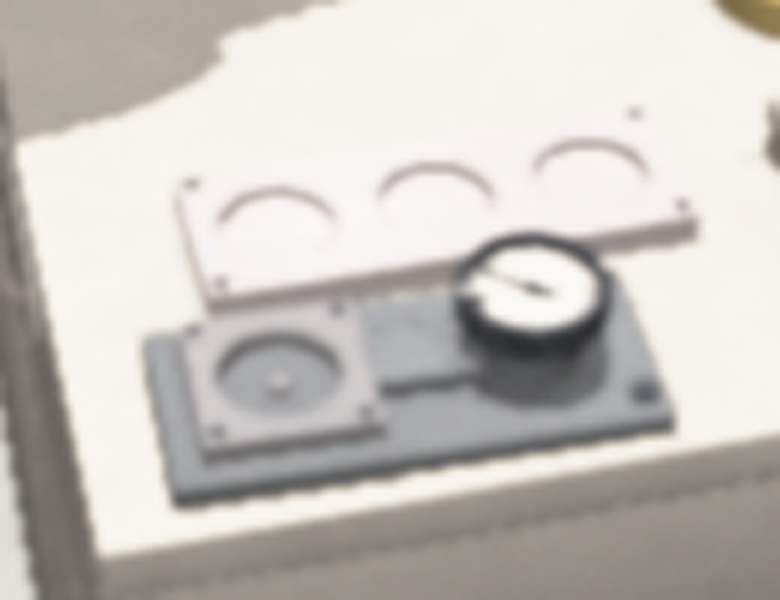

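View pics/c_t14.png

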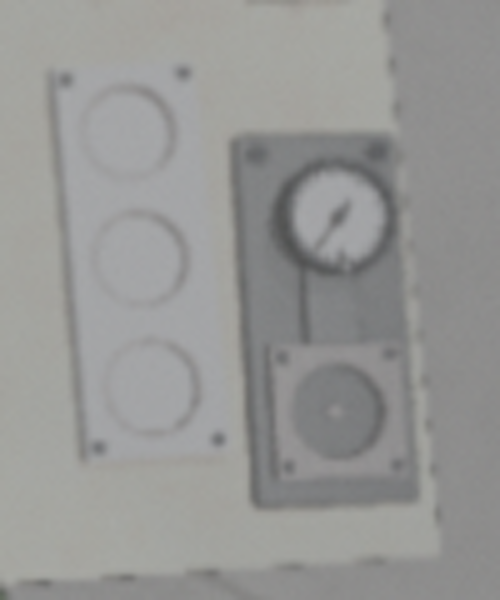

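```bash
python3 -c "
from h import *
f=lambda X,Y,z: zz(X,Y,z,380,180,5,'top')
g=lambda X,Y,z: zz(X,Y,z,240,240,6,'side')
print('nest',f(338,411,.024),g(279,374,.024))
print('plunger',f(337,411,.019),g(281,381,.019))
print('dial',f(337,215,.054),g(534,288,.052))
for a,b in (((128,132),(591,177)),((138,258),(436,201)),((152,387),(277,227))): print('pocket',f(*a,.016),g(*b,.016))
"
```

```text
nest [ 0.40259443 -0.36672312  0.024     ] [ 0.40204799 -0.37000628  0.024     ]
plunger [ 0.40273834 -0.36760076  0.019     ] [ 0.40294422 -0.36893433  0.019     ]
dial [ 0.50653509 -0.36441575  0.054     ] [ 0.50587027 -0.37118104  0.052     ]
pocket [ 0.56000305 -0.26108407  0.016     ] [ 0.55873013 -0.26724085  0.016     ]
pocket [ 0.48959618 -0.26292473  0.016     ] [ 0.48833058 -0.269261    0.016     ]
pocket [ 0.41863719 -0.26697354  0.016     ] [ 0.41766775 -0.27241178  0.016     ]
```

Request:
{"name": "move_arm", "arguments": {
  "commands": [
    {"x": 0.53, "y": 1, "z": -0.1, "roll": 0, "grip": 0.2},
    {"x": 0.53, "y": 1, "z": -0.1, "roll": 0, "grip": 0.2},
    {"x": 0.53, "y": 1, "z": -0.1, "roll": 0, "grip": 0.2},
    {"x": 0.53, "y": 1, "z": -0.1, "roll": 0, "grip": 0.2}
  ]
}}

```text
time: 18.9
tcp_pos: [0.5281, -0.0567, 0.1569]
orientation: [0.905, -0.426, 0.0, 0.002]
wrist_force: [1.1, 0.2, -3.6]
finger_gap: 0.309
```

Request:
{"name": "move_arm", "arguments": {
  "commands": [
    {"x": 0.53, "y": 1, "z": 0, "roll": 0, "grip": 0.2},
    {"x": 0.53, "y": 1, "z": 0, "roll": 0, "grip": 0.2},
    {"x": 0.53, "y": 1, "z": 0, "roll": 0, "grip": 0.2},
    {"x": 0.53, "y": 1, "z": 0, "roll": 0, "grip": 0.2}
  ]
}}

```text
time: 19.4
tcp_pos: [0.4614, -0.2164, 0.1564]
orientation: [0.904, -0.428, -0.001, 0.002]
wrist_force: [0.8, 0.8, -2.9]
finger_gap: 0.31
```

```bash
python3 -c "
from h import *
st();plan((.403,-.3655,.1))
crop('side','s15.png',240,200,130,140,4)
"
```

```text
t 19.4 tcp [ 0.4614 -0.2164  0.1564] xaxis [ 0.634 -0.773  0.   ] z [-0.004 -0.003 -1.   ] F [ 0.8  0.8 -2.9] gap 0.31 q [ 0.58  0.46 -0.34  1.96  0.22  0.76 -0.78]
t 19.4 d [0.522 0.929 0.38 ] roll 0 rows>= 2.7 cyaw -0.884
```

View pics/c_s15.png

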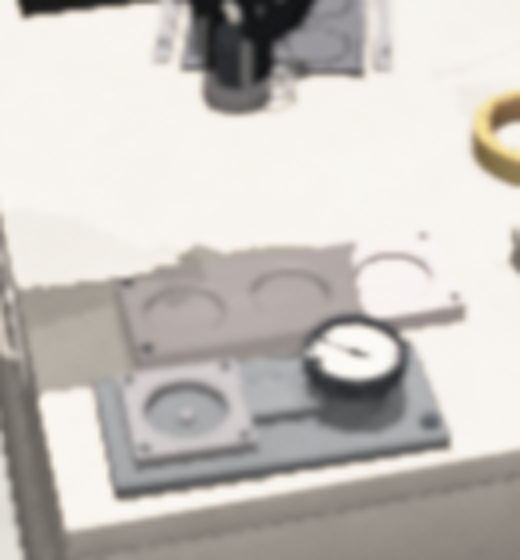

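```bash
python3 -c "
from h import *
plan((.4026,-.368,.065))
"
```

```text
t 19.45 d [0.538 0.958 0.613] roll 0 rows>= 3.0 cyaw -0.882
```

Request:
{"name": "move_arm", "arguments": {
  "commands": [
    {"x": 0.538, "y": 0.958, "z": 0, "roll": 0, "grip": 0.2},
    {"x": 0.538, "y": 0.958, "z": 0, "roll": 0, "grip": 0.2},
    {"x": 0.538, "y": 0.958, "z": 0.2, "roll": 0, "grip": 0.2},
    {"x": 0.538, "y": 0.958, "z": 0.4, "roll": 0, "grip": 0.2},
    {"x": 0.538, "y": 0.958, "z": 0.613, "roll": 0, "grip": 0.2},
    {"x": 0.538, "y": 0.958, "z": 0.613, "roll": 0, "grip": 0.2}
  ]
}}

```text
time: 20.2
tcp_pos: [0.4028, -0.3655, 0.0629]
orientation: [0.905, -0.426, -0.003, 0.001]
wrist_force: [-0.4, -1.7, -1.8]
finger_gap: 0.31
```

```bash
python3 -c "
from h import *
st();plan((.4026,-.368,.032))
crop('side','s16.png',240,220,130,120,5)
crop('top','t16.png',380,180,100,120,5)
p=np.array(get_state()['tcp_pos']); print((w2px('side',p-[0,0,.018])-[240,220])*5,(w2px('top',p-[0,0,.018])-[380,180])*5)
"
```

```text
t 20.2 tcp [ 0.4028 -0.3655  0.0629] xaxis [ 0.638 -0.77  -0.005] z [-0.006  0.001 -1.   ] F [-0.4 -1.7 -1.8] gap 0.31 q [ 0.82  0.65 -0.27  1.92  0.29  0.61 -0.51]
t 20.2 d [0.013 0.011 0.206] roll 0 rows>= 0.5 cyaw -0.879
[[231.92915614 368.59968096]] [[348.70432994 405.32305815]]
```

View pics/c_s16.png

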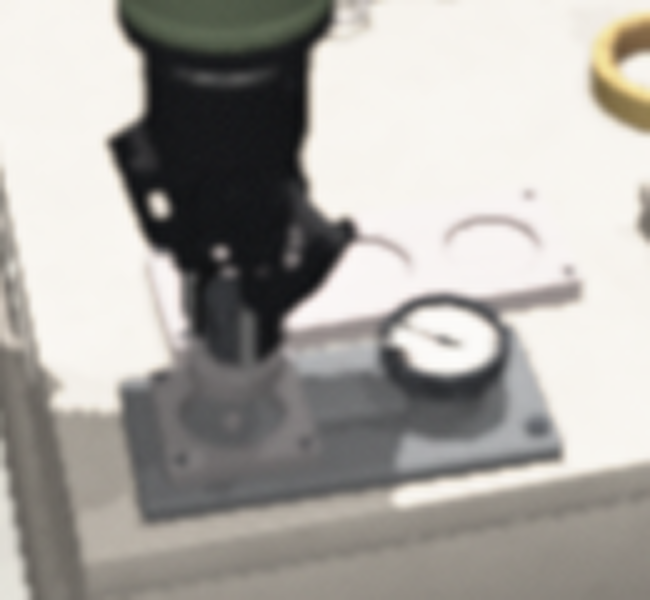

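View pics/c_t16.png

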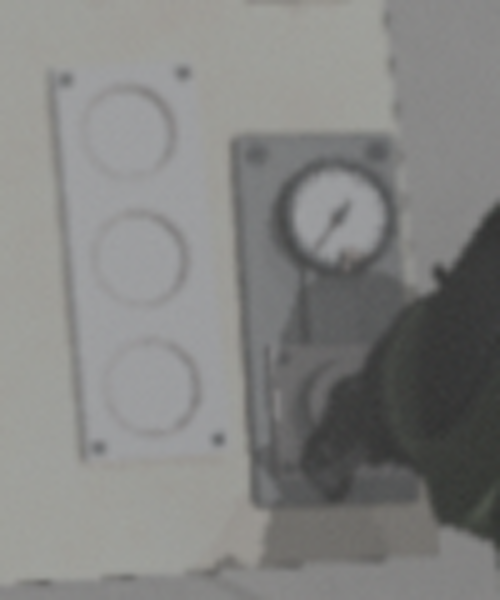

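```bash
python3 -c "
from h import *
A=cv2.imread('pics/s16.png')
cv2.imwrite('pics/c.png',cv2.resize(A[270:320,260:320],None,fx=12,fy=12,interpolation=cv2.INTER_CUBIC))
p=np.array(get_state()['tcp_pos'])
def cir(c,r):
  a=np.linspace(0,2*np.pi,73); q=(w2px('side',np.c_[c[0]+r*np.cos(a),c[1]+r*np.sin(a),0*a+c[2]])-[260,270]+.5)*12-.5
  return q.min(0),q.max(0)
print('foot bottom',cir(p-[0,0,.018],.023)); print('foot top',cir(p-[0,0,.004],.023))
print('nest rim at .4026,-.368',cir((.4026,-.368,.024),.025))
"
```

```text
foot bottom (array([205.78435689, 211.9004613 ]), array([438.34989593, 371.01010316]))
foot top (array([203.62221737, 159.27366796]), array([437.80309091, 317.76017178]))
nest rim at .4026,-.368 (array([194.40386978, 295.65632813]), array([444.51509748, 469.93107686]))
```

View pics/c.png

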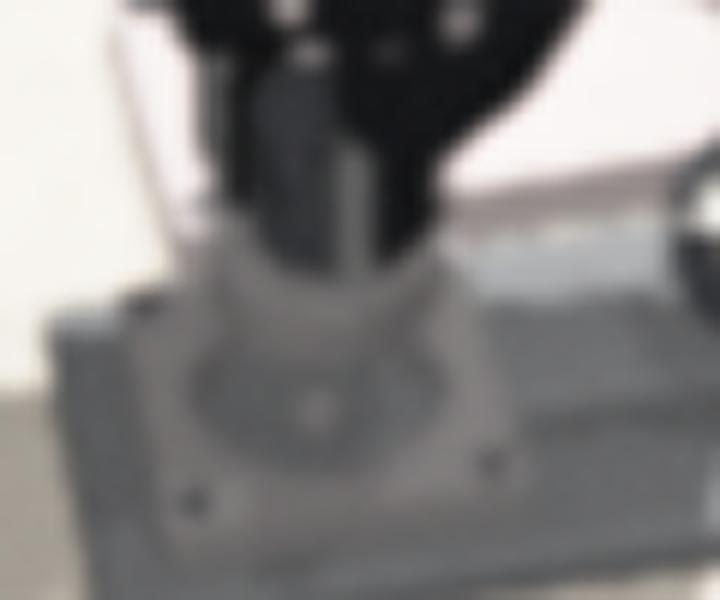

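Request:
{"name": "move_arm", "arguments": {
  "commands": [
    {"x": 0.013, "y": 0.011, "z": 0.05, "roll": 0, "grip": 0.2},
    {"x": 0.013, "y": 0.011, "z": 0.1, "roll": 0, "grip": 0.2},
    {"x": 0.013, "y": 0.011, "z": 0.14, "roll": 0, "grip": 0.2},
    {"x": 0.013, "y": 0.011, "z": 0.17, "roll": 0, "grip": 0.2},
    {"x": 0.013, "y": 0.011, "z": 0.19, "roll": 0, "grip": 0.2},
    {"x": 0.013, "y": 0.011, "z": 0.2, "roll": 0, "grip": 0.2},
    {"x": 0.013, "y": 0.011, "z": 0.2, "roll": 0, "grip": 0.2}
  ]
}}

```text
time: 21.18
tcp_pos: [0.4012, -0.3703, 0.0352]
orientation: [0.904, -0.427, -0.002, 0.002]
wrist_force: [-10.4, -5.5, -8.6]
finger_gap: 0.306
```

```bash
python3 -c "
from h import *
st();print(get_state()['moment'])
crop('side','s17.png',250,250,110,80,7)
"
```

```text
t 21.18 tcp [ 0.4012 -0.3703  0.0352] xaxis [ 0.636 -0.772 -0.003] z [-0.006 -0.002 -1.   ] F [-10.4  -5.5  -8.6] gap 0.306 q [ 0.81  0.7  -0.25  1.93  0.31  0.56 -0.52]
[-1.25001227  2.36193019 -0.07364393]
```

View pics/c_s17.png

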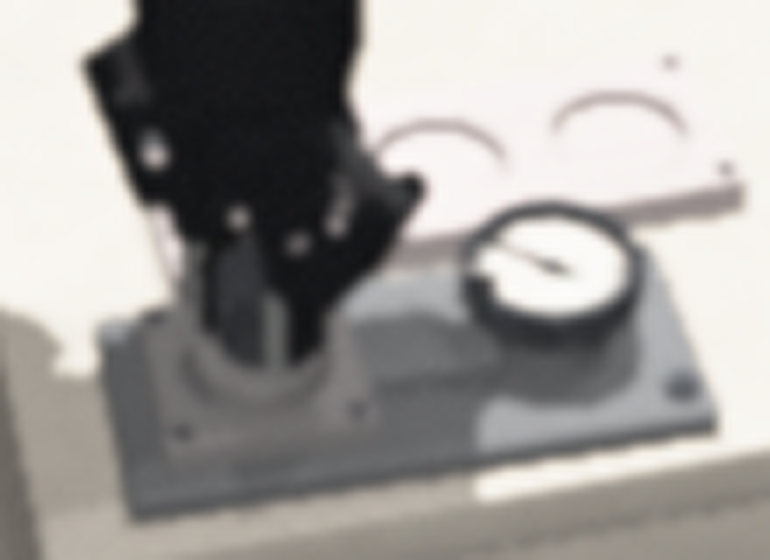

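```bash
python3 -c "
from h import *
plan((.4007,-.371,.0335))
"
```

```text
t 21.23 d [0.002 0.005 0.01 ] roll 0 rows>= 0.0 cyaw -0.882
```

Request:
{"name": "move_arm", "arguments": {
  "commands": [
    {"x": 0.0, "y": 0.0, "z": 0, "roll": 0, "grip": 0.2},
    {"x": 0.002, "y": 0.005, "z": 0.01, "roll": 0, "grip": 0.2},
    {"x": 0.002, "y": 0.005, "z": 0.02, "roll": 0, "grip": 0.2},
    {"x": 0.002, "y": 0.005, "z": 0.03, "roll": 0, "grip": 0.2}
  ]
}}

```text
time: 21.72
tcp_pos: [0.4011, -0.3708, 0.0312]
orientation: [0.904, -0.427, -0.002, 0.002]
wrist_force: [-6.9, 10.1, 37.4]
finger_gap: 0.31
```

```bash
python3 -c "
from h import *
st();print(get_state()['moment'])
"
```

```text
t 21.73 tcp [ 0.4011 -0.3708  0.0312] xaxis [ 0.636 -0.772 -0.003] z [-0.006 -0.002 -1.   ] F [-6.9 10.1 37.4] gap 0.31 q [ 0.81  0.7  -0.24  1.93  0.31  0.55 -0.53]
[ 1.84926848  2.06945268 -0.12355957]
```

Request:
{"name": "move_arm", "arguments": {
  "commands": [
    {"x": 0, "y": 0, "z": -0.005, "roll": 0, "grip": 0.2},
    {"x": 0, "y": 0, "z": -0.005, "roll": 0, "grip": 0.6},
    {"x": 0, "y": 0, "z": -0.005, "roll": 0, "grip": 0.6},
    {"x": 0, "y": 0, "z": -0.005, "roll": 0, "grip": 0.6},
    {"x": 0, "y": 0, "z": -0.3, "roll": 0, "grip": 0.6},
    {"x": 0, "y": 0, "z": -0.7, "roll": 0, "grip": 0.6},
    {"x": -0.3, "y": -0.6, "z": -0.8, "roll": 0, "grip": 1},
    {"x": -0.3, "y": -0.6, "z": -0.8, "roll": 0, "grip": 1},
    {"x": -0.3, "y": -0.6, "z": -0.8, "roll": 0, "grip": 1}
  ]
}}

```text
time: 22.85
tcp_pos: [0.4444, -0.276, 0.1515]
orientation: [0.905, -0.425, -0.002, 0.002]
wrist_force: [-0.2, -1.4, 0.3]
finger_gap: 0.996
```

```bash
python3 -c "
from h import *
st();print(get_state()['moment'])
crop('side','s18.png',250,250,110,80,7)
crop('top','t18.png',420,190,50,100,7)
"
```

```text
t 22.85 tcp [ 0.4444 -0.276   0.1515] xaxis [ 0.64  -0.769 -0.002] z [-0.004 -0.002 -1.   ] F [-0.2 -1.4  0.3] gap 0.996 q [ 0.69  0.49 -0.33  1.93  0.22  0.77 -0.65]
[-0.05645284 -0.02852471 -0.00347803]
```

View pics/c_s18.png

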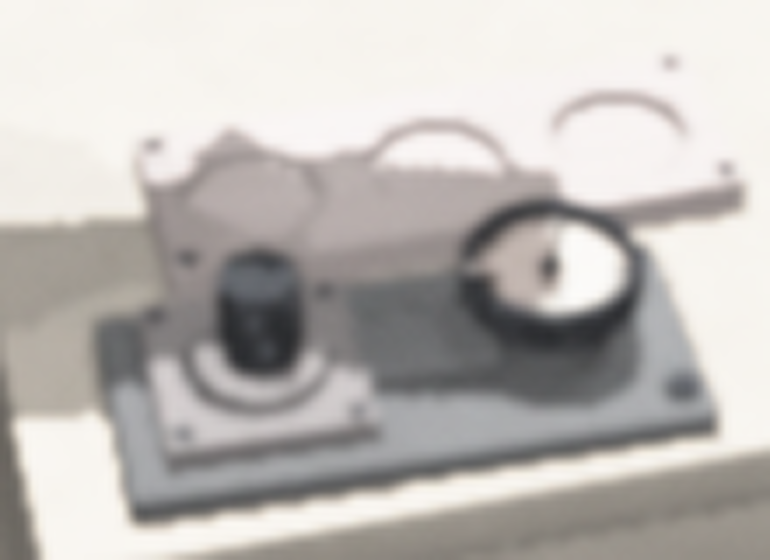

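View pics/c_t18.png

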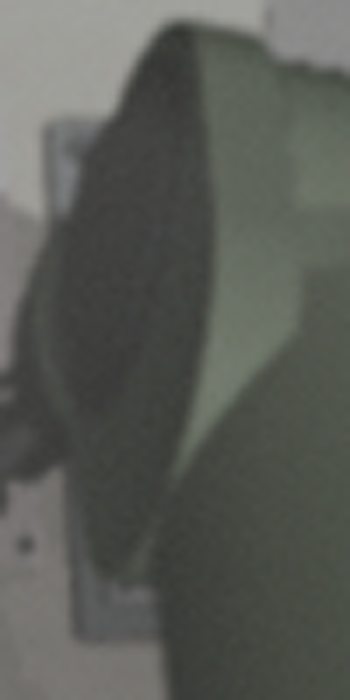

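```bash
cat >> h.py <<'E'
def rect(n,img,c,z,half=.04,S=500):
    g=np.linspace(-half,half,S); X,Y=np.meshgrid(g,g)   # image right = -y world, up = +x world
    P=np.c_[(c[0]-Y.ravel()),(c[1]-X.ravel()),np.full(X.size,z)]
    q=w2px(n,P).astype(np.float32).reshape(S,S,2)
    return cv2.remap(img,q[...,0],q[...,1],cv2.INTER_CUBIC)
E
python3 -c "
from h import *
a=rect('side',cv2.imread('pics/s18.png'),(.506,-.3685),.052)
b=rect('side',cv2.imread('pics/s14.png'),(.506,-.3685),.052)
cv2.imwrite('pics/c.png',np.hstack([b,a])[:, :])
cv2.imwrite('pics/c.png',cv2.resize(np.hstack([b,a]),(800,400)))
"
```

```text
(no output)
```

View pics/c.png

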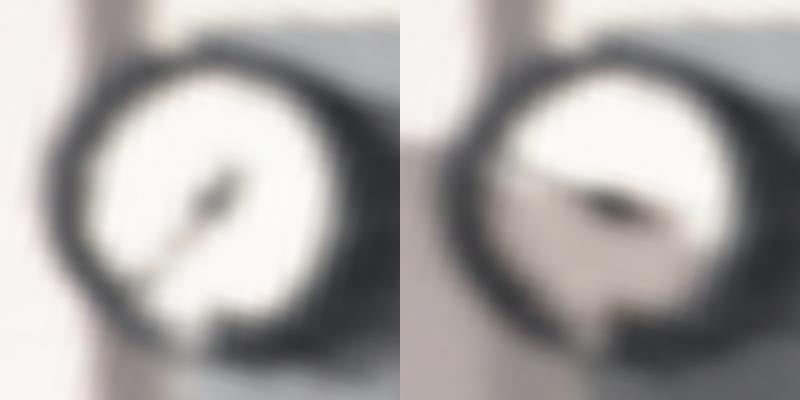

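Request:
{"name": "move_arm", "arguments": {
  "commands": [
    {"x": -0.5, "y": -1, "z": -0.3, "roll": 0, "grip": 1},
    {"x": -0.5, "y": -1, "z": -0.3, "roll": 0, "grip": 1},
    {"x": -0.5, "y": -1, "z": -0.3, "roll": 0, "grip": 1},
    {"x": -0.5, "y": -1, "z": -0.3, "roll": 0, "grip": 1}
  ]
}}

```text
time: 23.45
tcp_pos: [0.5124, -0.1231, 0.1956]
orientation: [0.905, -0.425, -0.002, 0.002]
wrist_force: [-0.4, 0.1, 0.1]
finger_gap: 1.0
```

```bash
python3 -c "
from h import *
st()
ims={n:np.mean([viewer.capture(n).astype(float) for _ in range(4)],0).astype(np.uint8)[:,:,::-1].copy() for n in('top','side')}
for n in ims: cv2.imwrite('pics/av18_%s.png'%n,ims[n])
a=rect('top',ims['top'],(.5065,-.3645),.052); b=rect('side',ims['side'],(.506,-.3685),.052)
cv2.imwrite('pics/c.png',cv2.resize(np.hstack([a,b]),(800,400)))
"
```

```text
t 23.45 tcp [ 0.5124 -0.1231  0.1956] xaxis [ 0.639 -0.769 -0.002] z [-0.004 -0.001 -1.   ] F [-0.4  0.1  0.1] gap 1.0 q [ 0.41  0.43 -0.37  1.88  0.2   0.87 -0.95]
```

View pics/c.png

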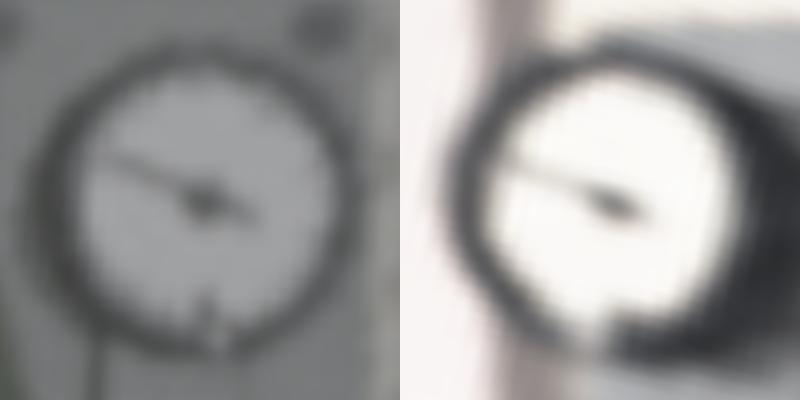

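```bash
python3 -c "
from h import *
plan((.505,-.3685,.12),-.877)
"
```

```text
t 23.85 d [1.225 1.052 0.502] roll -0.003 rows>= 4.1 cyaw -0.882
```

Request:
{"name": "move_arm", "arguments": {
  "commands": [
    {"x": 0.6, "y": 0.52, "z": 0.1, "roll": 0, "grip": 1},
    {"x": 0.6, "y": 0.52, "z": 0.1, "roll": 0, "grip": 1},
    {"x": 0.6, "y": 0.52, "z": 0.1, "roll": 0, "grip": 1}
  ]
}}

```text
time: 24.22
tcp_pos: [0.5058, -0.2503, 0.1791]
orientation: [0.903, -0.43, -0.003, 0.003]
wrist_force: [0.2, 1.1, -0.8]
finger_gap: 0.998
```

```bash
python3 -c "
from h import *
plan((.505,-.3685,.09),-.877)
"
```

```text
t 24.23 d [0.61  0.495 0.597] roll -0.008 rows>= 2.4 cyaw -0.889
```

Request:
{"name": "move_arm", "arguments": {
  "commands": [
    {"x": 0.61, "y": 0.495, "z": 0.1, "roll": 0, "grip": 1},
    {"x": 0.61, "y": 0.495, "z": 0.3, "roll": 0, "grip": 1},
    {"x": 0.61, "y": 0.495, "z": 0.5, "roll": 0, "grip": 1},
    {"x": 0.61, "y": 0.495, "z": 0.6, "roll": 0, "grip": 1},
    {"x": 0.61, "y": 0.495, "z": 0.6, "roll": 0, "grip": 1}
  ]
}}

```text
time: 24.85
tcp_pos: [0.5051, -0.3671, 0.0892]
orientation: [0.903, -0.43, -0.004, 0.003]
wrist_force: [0.6, 0.4, 0.3]
finger_gap: 1.0
```

```bash
python3 -c "
from h import *
st()
crop('side','s19.png',260,220,110,100,6)
plan((.505,-.3685,.022),-.877)
"
```

```text
t 24.85 tcp [ 0.5051 -0.3671  0.0892] xaxis [ 0.631 -0.776 -0.004] z [-0.009 -0.002 -1.   ] F [0.6 0.4 0.3] gap 1.0 q [ 0.72  0.71 -0.28  1.69  0.27  0.79 -0.58]
t 24.9 d [0.004 0.004 0.455] roll -0.007 rows>= 1.1 cyaw -0.888
```

View pics/c_s19.png

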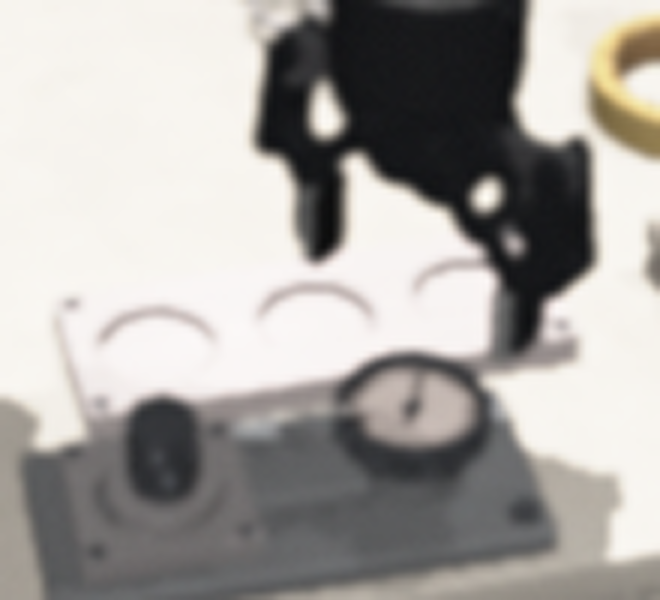

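Request:
{"name": "move_arm", "arguments": {
  "commands": [
    {"x": 0.004, "y": 0.004, "z": 0.15, "roll": 0, "grip": 1},
    {"x": 0.004, "y": 0.004, "z": 0.3, "roll": 0, "grip": 1},
    {"x": 0.004, "y": 0.004, "z": 0.4, "roll": 0, "grip": 1},
    {"x": 0.004, "y": 0.004, "z": 0.44, "roll": 0, "grip": 1},
    {"x": 0.004, "y": 0.004, "z": 0.44, "roll": 0, "grip": 1}
  ],
  "grip_force": 40
}}

```text
time: 25.52
tcp_pos: [0.5054, -0.3684, 0.0247]
orientation: [0.903, -0.429, -0.003, 0.003]
wrist_force: [-0.8, 0.3, -0.2]
finger_gap: 1.004
```

```bash
python3 -c "
from h import *
st()
crop('side','s20.png',260,220,110,100,6)
"
```

```text
t 25.52 tcp [ 0.5054 -0.3684  0.0247] xaxis [ 0.631 -0.776 -0.002] z [-0.007 -0.003 -1.   ] F [-0.8  0.3 -0.2] gap 1.004 q [ 0.7   0.8  -0.25  1.71  0.3   0.67 -0.6 ]
```

View pics/c_s20.png

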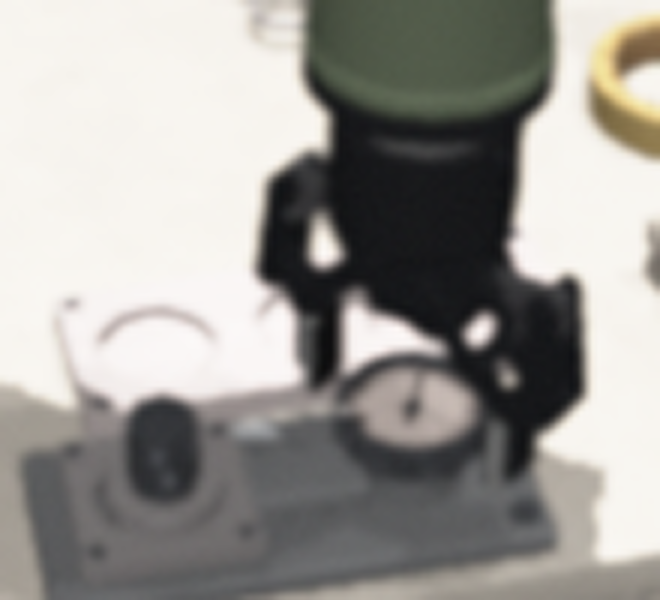

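Request:
{"name": "move_arm", "arguments": {
  "commands": [
    {"x": 0, "y": 0, "z": 0, "roll": 0, "grip": 0.6},
    {"x": 0, "y": 0, "z": 0, "roll": 0, "grip": 0.6},
    {"x": 0, "y": 0, "z": 0, "roll": 0, "grip": 0.6},
    {"x": 0, "y": 0, "z": 0, "roll": 0, "grip": 0.6},
    {"x": 0, "y": 0, "z": 0, "roll": 0, "grip": 0.6}
  ],
  "grip_force": 40
}}

```text
time: 26.2
tcp_pos: [0.5056, -0.3685, 0.0262]
orientation: [0.903, -0.429, -0.002, 0.003]
wrist_force: [-5.4, 3.1, 16.7]
finger_gap: 0.712
```

```bash
python3 -c "
from h import *
st();print(get_state()['moment'])
"
```

```text
t 26.2 tcp [ 0.5056 -0.3685  0.0262] xaxis [ 0.631 -0.776 -0.001] z [-0.007 -0.004 -1.   ] F [-5.4  3.1 16.7] gap 0.712 q [ 0.7   0.8  -0.25  1.71  0.3   0.68 -0.6 ]
[ 1.07611276  1.22113493 -0.00524346]
```

Request:
{"name": "move_arm", "arguments": {
  "commands": [
    {"x": 0, "y": 0, "z": 0, "roll": 0.1, "grip": 0.6},
    {"x": 0, "y": 0, "z": 0, "roll": 0.2, "grip": 0.6},
    {"x": 0, "y": 0, "z": 0, "roll": 0.3, "grip": 0.6},
    {"x": 0, "y": 0, "z": 0, "roll": 0.4, "grip": 0.6},
    {"x": 0, "y": 0, "z": 0, "roll": 0.5, "grip": 0.6},
    {"x": 0, "y": 0, "z": 0, "roll": 0.6, "grip": 0.6},
    {"x": 0, "y": 0, "z": 0, "roll": 0.65, "grip": 0.6},
    {"x": 0, "y": 0, "z": 0, "roll": 0.65, "grip": 0.6}
  ]
}}

```text
time: 27.2
tcp_pos: [0.5057, -0.3685, 0.0265]
orientation: [-0.578, 0.816, 0.0, -0.004]
wrist_force: [-1.4, -0.3, 2.8]
finger_gap: 0.713
```

```bash
python3 -c "
from h import *
st();print(get_state()['moment'])
crop('side','s21.png',260,220,110,100,6)
"
```

```text
t 27.2 tcp [ 0.5057 -0.3685  0.0265] xaxis [-0.331 -0.944  0.006] z [-0.007 -0.004 -1.   ] F [-1.4 -0.3  2.8] gap 0.713 q [ 0.53  0.79  0.01  1.72  0.    0.63 -1.38]
[ 0.4217977   0.15201359 -0.08483583]
```

View pics/c_s21.png

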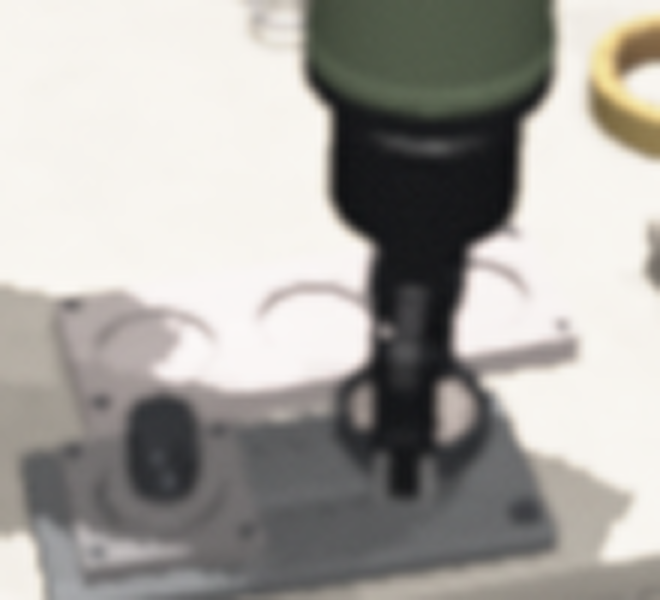

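Request:
{"name": "move_arm", "arguments": {
  "commands": [
    {"x": 0, "y": 0, "z": 0, "roll": 0, "grip": 1},
    {"x": 0, "y": 0, "z": 0, "roll": 0, "grip": 1},
    {"x": 0, "y": 0, "z": 0, "roll": 0, "grip": 1},
    {"x": 0, "y": 0, "z": 0, "roll": -0.1, "grip": 1},
    {"x": 0, "y": 0, "z": 0, "roll": -0.2, "grip": 1},
    {"x": 0, "y": 0, "z": 0, "roll": -0.3, "grip": 1},
    {"x": 0, "y": 0, "z": 0, "roll": -0.4, "grip": 1},
    {"x": 0, "y": 0, "z": 0, "roll": -0.5, "grip": 1},
    {"x": 0, "y": 0, "z": 0, "roll": -0.6, "grip": 1},
    {"x": 0, "y": 0, "z": 0, "roll": -0.65, "grip": 1},
    {"x": 0, "y": 0, "z": 0, "roll": -0.65, "grip": 1},
    {"x": 0, "y": 0, "z": 0, "roll": -0.65, "grip": 0.6},
    {"x": 0, "y": 0, "z": 0, "roll": -0.65, "grip": 0.6},
    {"x": 0, "y": 0, "z": 0, "roll": -0.65, "grip": 0.6},
    {"x": 0, "y": 0, "z": 0, "roll": -0.65, "grip": 0.6},
    {"x": 0, "y": 0, "z": 0, "roll": -0.65, "grip": 0.6}
  ]
}}

```text
time: 29.25
tcp_pos: [0.5057, -0.3684, 0.027]
orientation: [0.903, -0.429, -0.002, 0.003]
wrist_force: [-4.1, 2.1, 9.9]
finger_gap: 0.703
```

```bash
python3 -c "
from h import *
st();print(get_state()['moment']);plan((.5055,-.3685,.026))
"
```

```text
t 29.25 tcp [ 0.5057 -0.3684  0.027 ] xaxis [ 0.632 -0.775 -0.001] z [-0.007 -0.004 -1.   ] F [-4.1  2.1  9.9] gap 0.703 q [ 0.7   0.8  -0.26  1.71  0.3   0.68 -0.61]
[ 0.41281392  0.74472865 -0.07741072]
t 29.25 d [-0.001  0.001  0.007] roll 0 rows>= 0.0 cyaw -0.887
```

Request:
{"name": "move_arm", "arguments": {
  "commands": [
    {"x": 0, "y": 0, "z": 0, "roll": 0.1, "grip": 0.6},
    {"x": 0, "y": 0, "z": 0, "roll": 0.2, "grip": 0.6},
    {"x": 0, "y": 0, "z": 0, "roll": 0.3, "grip": 0.6},
    {"x": 0, "y": 0, "z": 0, "roll": 0.4, "grip": 0.6},
    {"x": 0, "y": 0, "z": 0, "roll": 0.5, "grip": 0.6},
    {"x": 0, "y": 0, "z": 0, "roll": 0.6, "grip": 0.6},
    {"x": 0, "y": 0, "z": 0, "roll": 0.65, "grip": 0.6},
    {"x": 0, "y": 0, "z": 0, "roll": 0.65, "grip": 0.6},
    {"x": 0, "y": 0, "z": 0, "roll": 0.65, "grip": 1},
    {"x": 0, "y": 0, "z": 0, "roll": 0.65, "grip": 1},
    {"x": 0, "y": 0, "z": 0, "roll": 0.65, "grip": 1},
    {"x": 0, "y": 0, "z": -0.4, "roll": 0.65, "grip": 1},
    {"x": 0, "y": 0, "z": -0.9, "roll": 0.65, "grip": 1},
    {"x": 0, "y": 0, "z": -1, "roll": 0.65, "grip": 1}
  ]
}}

```text
time: 31.0
tcp_pos: [0.5076, -0.3685, 0.1807]
orientation: [-0.579, 0.816, -0.002, -0.003]
wrist_force: [-1.2, 0.3, 0.6]
finger_gap: 0.999
```

```bash
python3 -c "
from h import *
st();plan((.51,-.12,.2),-.88)
"
```

```text
t 31.0 tcp [ 0.5076 -0.3685  0.1807] xaxis [-0.331 -0.944  0.007] z [-0.003 -0.006 -1.   ] F [-1.2  0.3  0.6] gap 0.999 q [ 0.52  0.58  0.01  1.64 -0.    0.92 -1.37]
t 31.0 d [-1.568  0.533 -0.139] roll -0.654 rows>= 5.5 cyaw -1.908
```

Request:
{"name": "move_arm", "arguments": {
  "commands": [
    {"x": -0.8, "y": 0.3, "z": -0.1, "roll": -0.1, "grip": 1},
    {"x": -0.8, "y": 0.3, "z": -0.1, "roll": -0.2, "grip": 1},
    {"x": -0.8, "y": 0.3, "z": -0.1, "roll": -0.3, "grip": 1},
    {"x": -0.8, "y": 0.3, "z": -0.1, "roll": -0.4, "grip": 1},
    {"x": -0.8, "y": 0.3, "z": -0.1, "roll": -0.5, "grip": 1},
    {"x": -0.8, "y": 0.3, "z": -0.1, "roll": -0.6, "grip": 1},
    {"x": -0.8, "y": 0.3, "z": -0.1, "roll": -0.65, "grip": 1}
  ]
}}

```text
time: 31.88
tcp_pos: [0.5047, -0.2404, 0.1949]
orientation: [0.904, -0.427, -0.0, 0.003]
wrist_force: [0.0, -0.6, -0.2]
finger_gap: 0.997
```

Request:
{"name": "move_arm", "arguments": {
  "commands": [
    {"x": -0.55, "y": -0.65, "z": 0, "roll": 0, "grip": 1},
    {"x": -0.55, "y": -0.65, "z": 0, "roll": 0, "grip": 1},
    {"x": -0.55, "y": -0.65, "z": 0, "roll": 0, "grip": 1}
  ]
}}

```text
time: 32.25
tcp_pos: [0.5285, -0.1098, 0.1943]
orientation: [0.906, -0.424, -0.0, 0.003]
wrist_force: [0.1, -0.3, 0.6]
finger_gap: 1.001
```

```bash
cat > dial.py <<'E'
from h import *
import sys
st()
ims={n:np.mean([viewer.capture(n).astype(float) for _ in range(4)],0).astype(np.uint8)[:,:,::-1].copy() for n in('top','side')}
for n in ims: cv2.imwrite('pics/av%s_%s.png'%(sys.argv[1],n),ims[n])
a=rect('top',ims['top'],(.5065,-.3645),.052); b=rect('side',ims['side'],(.506,-.3685),.052)
cv2.imwrite('pics/c.png',cv2.resize(np.hstack([a,b]),(800,400)))
E
python3 dial.py 31
```

```text
t 32.25 tcp [ 0.5285 -0.1098  0.1943] xaxis [ 0.64  -0.768  0.002] z [-0.002 -0.005 -1.   ] F [ 0.1 -0.3  0.6] gap 1.001 q [ 0.31  0.44 -0.28  1.85  0.16  0.87 -0.94]
```

View pics/c.png

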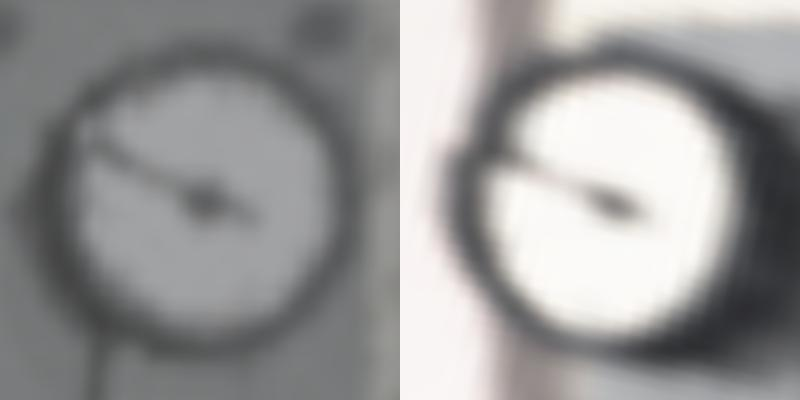

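```bash
cat > pol.py <<'E'
from h import *
import sys
tag=sys.argv[1]
out=[]
for n,c in(('top',(.5065,-.3645)),('side',(.506,-.3685))):
    I=rect(n,cv2.imread('pics/av%s_%s.png'%(tag,n)),c,.052)
    g=cv2.cvtColor(I,cv2.COLOR_BGR2GRAY).astype(np.float32); S=500; mm=S/80
    # face centre from bright blob
    th=(g>(170 if n=='side' else 130)).astype(np.uint8)
    # hub: darkest in centre
    y0,x0=200,200; sub=cv2.GaussianBlur(g,(0,0),8)[200:300,200:310]; k=np.unravel_index(sub.argmin(),sub.shape); hub=(200+k[1],200+k[0])
    print(n,'hub',hub)
    W=cv2.warpPolar(g,(250,720),hub,250,cv2.INTER_LINEAR)
    for r0 in (6,9,12,15,17,19,21,23,25,27,29):
        p=W[:,int(r0*mm):int((r0+2)*mm)].mean(1) if (r0+2)*mm<250 else None
        if p is None: continue
        seg=p[350:480] # angles 175..240 deg (image cw from right): left=180 , up-left>180
        a=np.arange(350,480)/2-180
        s=seg-np.median(seg); d=np.clip(-s,0,None); d[d<.5*d.max()]=0; u=np.clip(s,0,None);u[u<.5*u.max()]=0
        print(r0, 'dark ctr %.1f amp %.0f'%((a*d).sum()/max(d.sum(),1e-6),-s.min()), 'bright %.1f amp %.0f'%((a*u).sum()/max(u.sum(),1e-6),s.max()))
    w=cv2.resize(W[330:500].astype(np.uint8),(400,510),interpolation=cv2.INTER_CUBIC); out.append(w)
cv2.imwrite('pics/p.png',np.hstack(out))
E
python3 pol.py 31
```

```text
top hub (np.int64(256), np.int64(253))Traceback (most recent call last):
  File "pol.py", line 13, in <module>
    W=cv2.warpPolar(g,(250,720),hub,250,cv2.INTER_LINEAR)
cv2.error: OpenCV(4.12.0) :-1: error: (-5:Bad argument) in function 'warpPolar'
> Overload resolution failed:
>  - Can't parse 'center'. Sequence item with index 0 has a wrong type
>  - Can't parse 'center'. Sequence item with index 0 has a wrong type
```

```bash
sed -i 's/hub=(200+k\[1\],200+k\[0\])/hub=(float(200+k[1]),float(200+k[0]))/' pol.py; python3 pol.py 31; cp pics/p.png pics/p31.png
```

```text
top hub (256.0, 253.0)
6 dark ctr 30.5 amp 7 bright 14.4 amp 13
9 dark ctr 27.7 amp 13 bright 25.7 amp 13
12 dark ctr 26.1 amp 20 bright 30.3 amp 7
15 dark ctr 26.8 amp 27 bright 29.1 amp 4
17 dark ctr 26.7 amp 36 bright 38.7 amp 3
19 dark ctr 27.0 amp 37 bright 47.0 amp 5
21 dark ctr 28.0 amp 32 bright 37.9 amp 10
23 dark ctr 27.8 amp 19 bright 46.4 amp 16
25 dark ctr -1.2 amp 10 bright 44.1 amp 15
27 dark ctr 6.7 amp 15 bright 31.9 amp 21
29 dark ctr 7.4 amp 12 bright 32.8 amp 20
side hub (267.0, 256.0)
6 dark ctr 27.3 amp 15 bright 33.9 amp 22
9 dark ctr 24.8 amp 18 bright 35.0 amp 11
12 dark ctr 23.2 amp 24 bright 34.8 amp 6
15 dark ctr 24.5 amp 38 bright 31.2 amp 4
17 dark ctr 25.0 amp 57 bright 31.8 amp 4
19 dark ctr 25.3 amp 72 bright 30.8 amp 8
21 dark ctr 25.3 amp 87 bright 54.9 amp 16
23 dark ctr 25.8 amp 81 bright 53.7 amp 21
25 dark ctr 25.6 amp 55 bright 52.4 amp 18
27 dark ctr 26.5 amp 21 bright 40.0 amp 7
29 dark ctr 53.6 amp 9 bright 24.7 amp 12
```

View pics/p31.png

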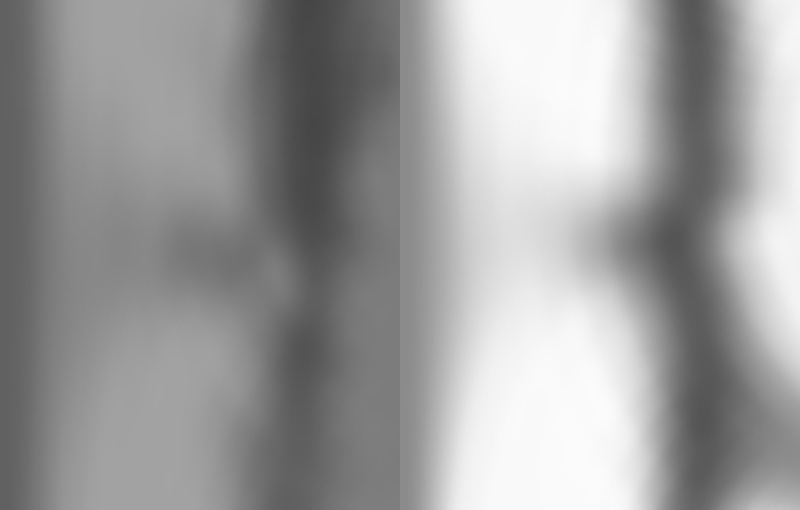

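```bash
python3 pol.py 18
```

```text
top hub (255.0, 253.0)
6 dark ctr 31.6 amp 7 bright 9.2 amp 14
9 dark ctr 28.5 amp 13 bright 25.0 amp 12
12 dark ctr 26.5 amp 21 bright 31.3 amp 8
15 dark ctr 26.8 amp 23 bright 31.3 amp 5
17 dark ctr 25.6 amp 25 bright 26.2 amp 3
19 dark ctr 24.8 amp 21 bright 0.5 amp 5
21 dark ctr 25.1 amp 14 bright 0.7 amp 7
23 dark ctr 18.7 amp 5 bright 49.5 amp 7
25 dark ctr 5.8 amp 12 bright 51.3 amp 7
27 dark ctr 0.6 amp 10 bright 50.7 amp 9
29 dark ctr 0.5 amp 6 bright 50.9 amp 15
side hub (267.0, 256.0)
6 dark ctr 27.1 amp 14 bright 36.1 amp 22
9 dark ctr 24.6 amp 17 bright 36.5 amp 11
12 dark ctr 23.2 amp 19 bright 35.8 amp 6
15 dark ctr 22.4 amp 23 bright 34.5 amp 4
17 dark ctr 22.4 amp 30 bright 38.9 amp 3
19 dark ctr 22.4 amp 36 bright 16.5 amp 6
21 dark ctr 22.5 amp 39 bright 40.4 amp 7
23 dark ctr 23.3 amp 29 bright 21.4 amp 10
25 dark ctr 24.7 amp 18 bright 27.3 amp 8
27 dark ctr 28.2 amp 8 bright 24.9 amp 4
29 dark ctr 52.3 amp 7 bright 12.8 amp 3
```

```bash
python3 -c "
from h import *
plan((.5056,-.3685,.09),-.888)
"
```

```text
t 32.65 d [1.209 1.177 0.705] roll 0.002 rows>= 4.4 cyaw -0.884
```

Request:
{"name": "move_arm", "arguments": {
  "commands": [
    {"x": 0.7, "y": 0.68, "z": 0.1, "roll": 0, "grip": 1},
    {"x": 0.7, "y": 0.68, "z": 0.1, "roll": 0, "grip": 1},
    {"x": 0.7, "y": 0.68, "z": 0.1, "roll": 0, "grip": 1},
    {"x": 0.7, "y": 0.68, "z": 0.1, "roll": 0, "grip": 1}
  ]
}}

```text
time: 33.15
tcp_pos: [0.5141, -0.264, 0.1796]
orientation: [0.903, -0.43, -0.0, 0.004]
wrist_force: [0.4, 1.3, -0.8]
finger_gap: 0.999
```

```bash
python3 -c "
from h import *
plan((.5056,-.3685,.07),-.888)
"
```

```text
t 33.15 d [0.503 0.479 0.735] roll -0.0 rows>= 2.4 cyaw -0.888
```

Request:
{"name": "move_arm", "arguments": {
  "commands": [
    {"x": 0.503, "y": 0.479, "z": 0.1, "roll": 0, "grip": 1},
    {"x": 0.503, "y": 0.479, "z": 0.3, "roll": 0, "grip": 1},
    {"x": 0.503, "y": 0.479, "z": 0.55, "roll": 0, "grip": 1},
    {"x": 0.503, "y": 0.479, "z": 0.73, "roll": 0, "grip": 1},
    {"x": 0.503, "y": 0.479, "z": 0.73, "roll": 0, "grip": 1}
  ]
}}

```text
time: 33.78
tcp_pos: [0.5051, -0.367, 0.0693]
orientation: [0.903, -0.429, -0.002, 0.003]
wrist_force: [0.6, 0.1, 0.2]
finger_gap: 1.0
```

```bash
python3 -c "
from h import *
st();plan((.5056,-.3685,.026),-.888)
"
```

```text
t 33.77 tcp [ 0.5051 -0.367   0.0693] xaxis [ 0.632 -0.775 -0.001] z [-0.006 -0.004 -1.   ] F [0.6 0.1 0.2] gap 1.0 q [ 0.66  0.73 -0.2   1.71  0.21  0.73 -0.53]
t 33.77 d [0.01  0.001 0.289] roll 0.001 rows>= 0.7 cyaw -0.887
```

Request:
{"name": "move_arm", "arguments": {
  "commands": [
    {"x": 0.01, "y": 0.001, "z": 0.15, "roll": 0, "grip": 1},
    {"x": 0.01, "y": 0.001, "z": 0.27, "roll": 0, "grip": 1},
    {"x": 0.01, "y": 0.001, "z": 0.285, "roll": 0, "grip": 1},
    {"x": 0.01, "y": 0.001, "z": 0.285, "roll": 0, "grip": 0.6},
    {"x": 0.01, "y": 0.001, "z": 0.285, "roll": 0, "grip": 0.6},
    {"x": 0.01, "y": 0.001, "z": 0.285, "roll": 0, "grip": 0.6},
    {"x": 0.01, "y": 0.001, "z": 0.285, "roll": 0, "grip": 0.6},
    {"x": 0.01, "y": 0.001, "z": 0.285, "roll": 0, "grip": 0.6},
    {"x": 0.01, "y": 0.001, "z": 0.285, "roll": -0.03, "grip": 0.6},
    {"x": 0.01, "y": 0.001, "z": 0.285, "roll": -0.05, "grip": 0.6},
    {"x": 0.01, "y": 0.001, "z": 0.285, "roll": -0.05, "grip": 0.6},
    {"x": 0.01, "y": 0.001, "z": 0.285, "roll": -0.05, "grip": 0.6}
  ]
}}

```text
time: 35.28
tcp_pos: [0.5058, -0.3684, 0.0277]
orientation: [0.919, -0.393, -0.002, 0.003]
wrist_force: [-3.6, 4.2, 9.4]
finger_gap: 0.702
```

```bash
python3 -c "
from h import *
st();plan((.5056,-.3685,.026),-.888)
"
```

```text
t 35.27 tcp [ 0.5058 -0.3684  0.0277] xaxis [ 0.691 -0.723 -0.001] z [-0.006 -0.004 -1.   ] F [-3.6  4.2  9.4] gap 0.702 q [ 0.67  0.79 -0.21  1.71  0.25  0.67 -0.48]
t 35.27 d [-0.     0.001  0.011] roll 0.051 rows>= 0.4 cyaw -0.809
```

Turned 0.079 back. Release, rise and look again.

Request:
{"name": "move_arm", "arguments": {
  "commands": [
    {"x": 0, "y": 0, "z": 0, "roll": 0, "grip": 1},
    {"x": 0, "y": 0, "z": 0, "roll": 0, "grip": 1},
    {"x": 0, "y": 0, "z": 0, "roll": 0, "grip": 1},
    {"x": 0, "y": 0, "z": -0.4, "roll": 0, "grip": 1},
    {"x": 0, "y": 0, "z": -0.9, "roll": 0, "grip": 1},
    {"x": -0.6, "y": -0.6, "z": -1, "roll": 0, "grip": 1},
    {"x": -0.8, "y": -0.8, "z": -1, "roll": 0, "grip": 1},
    {"x": -0.8, "y": -0.8, "z": -1, "roll": 0, "grip": 1},
    {"x": -0.8, "y": -0.8, "z": -1, "roll": 0, "grip": 1}
  ]
}}

```text
time: 36.4
tcp_pos: [0.5114, -0.1945, 0.1778]
orientation: [0.92, -0.391, -0.001, 0.003]
wrist_force: [0.4, -0.4, 0.2]
finger_gap: 0.996
```

Request:
{"name": "move_arm", "arguments": {
  "commands": [
    {"x": -0.5, "y": -0.5, "z": 0, "roll": 0, "grip": 1},
    {"x": -0.5, "y": -0.5, "z": 0, "roll": 0, "grip": 1},
    {"x": -0.5, "y": -0.5, "z": 0, "roll": 0, "grip": 1}
  ]
}}

```text
time: 36.78
tcp_pos: [0.5136, -0.0856, 0.1774]
orientation: [0.921, -0.389, -0.001, 0.002]
wrist_force: [-0.1, -0.7, 0.2]
finger_gap: 1.001
```

```bash
python3 dial.py 35; python3 pol.py 35; python3 -c "
import cv2,numpy as np
a=cv2.imread('pics/c.png');b=cv2.imread('pics/p.png');b=cv2.resize(b,(800,200));cv2.imwrite('pics/cp.png',np.vstack([a,b]))"
```

```text
t 36.77 tcp [ 0.5136 -0.0856  0.1774] xaxis [ 0.697 -0.717 -0.001] z [-0.004 -0.003 -1.   ] F [-0.1 -0.7  0.2] gap 1.001 q [ 0.28  0.44 -0.31  1.91  0.18  0.82 -0.92]
top hub (256.0, 253.0)
6 dark ctr 30.0 amp 7 bright 12.4 amp 14
9 dark ctr 28.0 amp 13 bright 24.6 amp 13
12 dark ctr 26.5 amp 20 bright 28.6 amp 7
15 dark ctr 26.6 amp 25 bright 28.5 amp 4
17 dark ctr 25.6 amp 32 bright 32.6 amp 3
19 dark ctr 24.3 amp 38 bright 25.8 amp 4
21 dark ctr 22.9 amp 37 bright 30.9 amp 9
23 dark ctr 20.8 amp 25 bright 45.0 amp 12
25 dark ctr 9.5 amp 13 bright 42.5 amp 8
27 dark ctr 5.4 amp 13 bright 28.2 amp 17
29 dark ctr 4.7 amp 10 bright 40.4 amp 15
side hub (267.0, 256.0)
6 dark ctr 27.3 amp 15 bright 34.1 amp 22
9 dark ctr 25.0 amp 18 bright 34.5 amp 11
12 dark ctr 23.4 amp 22 bright 34.8 amp 6
15 dark ctr 23.6 amp 31 bright 34.0 amp 3
17 dark ctr 23.5 amp 44 bright 49.5 amp 4
19 dark ctr 22.9 amp 57 bright 42.1 amp 6
21 dark ctr 22.4 amp 67 bright 47.1 amp 19
23 dark ctr 22.1 amp 64 bright 46.0 amp 21
25 dark ctr 21.7 amp 49 bright 39.9 amp 19
27 dark ctr 21.7 amp 20 bright 38.3 amp 13
29 dark ctr 51.1 amp 7 bright 25.6 amp 7
```

View pics/cp.png

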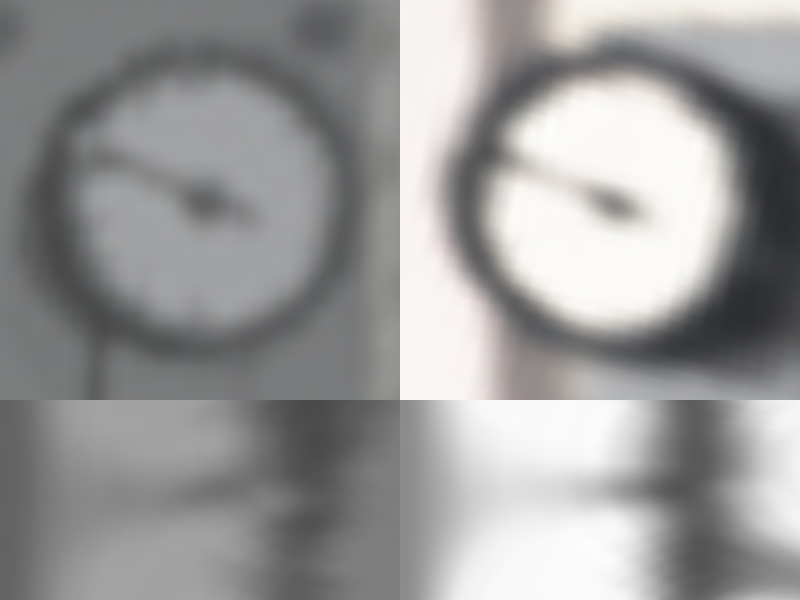

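```bash
cat > dif.py <<'E'
from h import *
import sys
for n,c in(('top',(.5065,-.3645)),('side',(.506,-.3685))):
    G={}
    for t in ('18',)+tuple(sys.argv[1:]):
        I=rect(n,cv2.imread('pics/av%s_%s.png'%(t,n)),c,.052); G[t]=cv2.cvtColor(I,cv2.COLOR_BGR2GRAY).astype(np.float32)
    hub=(255.5,253.) if n=='top' else (267.,256.); mm=6.25
    for t in sys.argv[1:]:
        W=cv2.warpPolar(G['18']-G[t],(250,720),hub,250,cv2.INTER_LINEAR)
        a=np.arange(350,480)/2-180
        for r0 in(17,18.5,20,21.5,23):
            p=W[350:480,int(r0*mm):int((r0+1.5)*mm)].mean(1); d=np.clip(p,0,None); d[d<.4*d.max()]=0
            print(n,t,r0,'bar ctr %.1f amp %.0f'%((a*d).sum()/d.sum(),p.max()), end='; ')
        W=cv2.warpPolar(G[t]-G['18'],(250,720),hub,250,cv2.INTER_LINEAR)
        for r0 in(26,28,30):
            p=W[350:480,int(r0*mm):int((r0+1.5)*mm)].mean(1); d=np.clip(p,0,None); d[d<.5*d.max()]=0
            print('idx',r0,'%.1f amp %.0f'%((a*d).sum()/d.sum(),p.max()),end='; ')
        print()
    # bar in original location from 31/35 - 18 (bar vanished)
    W=cv2.warpPolar(G[sys.argv[1]]-G['18'],(250,720),hub,250,cv2.INTER_LINEAR)
    a=np.arange(100,260)/2
    for r0 in(17,18.5,20,21.5,23):
        p=W[100:260,int(r0*mm):int((r0+1.5)*mm)].mean(1); d=np.clip(p,0,None); d[d<.4*d.max()]=0
        print('orig bar',r0,'%.1f amp %.0f'%((a*d).sum()/d.sum(),p.max()),end='; ')
    print()
E
python3 dif.py 31 35
```

```text
top 31 17 bar ctr 28.7 amp 11; top 31 18.5 bar ctr 29.2 amp 18; top 31 20 bar ctr 23.7 amp 22; top 31 21.5 bar ctr 20.7 amp 24; top 31 23 bar ctr 31.4 amp 23; idx 26 35.4 amp 16; idx 28 31.9 amp 33; idx 30 32.0 amp 22; 
top 35 17 bar ctr 26.7 amp 6; top 35 18.5 bar ctr 24.7 amp 14; top 35 20 bar ctr 22.7 amp 21; top 35 21.5 bar ctr 21.5 amp 24; top 35 23 bar ctr 21.6 amp 18; idx 26 24.4 amp 20; idx 28 27.5 amp 30; idx 30 26.4 amp 24; 
orig bar 17 89.2 amp 18; orig bar 18.5 89.9 amp 27; orig bar 20 89.4 amp 33; orig bar 21.5 89.1 amp 30; orig bar 23 89.5 amp 22; 
side 31 17 bar ctr 27.2 amp 32; side 31 18.5 bar ctr 27.5 amp 41; side 31 20 bar ctr 28.0 amp 48; side 31 21.5 bar ctr 27.8 amp 50; side 31 23 bar ctr 27.5 amp 48; idx 26 41.2 amp 18; idx 28 34.5 amp 9; idx 30 25.5 amp 22; 
side 35 17 bar ctr 25.6 amp 15; side 35 18.5 bar ctr 24.7 amp 19; side 35 20 bar ctr 23.4 amp 22; side 35 21.5 bar ctr 22.4 amp 27; side 35 23 bar ctr 21.7 amp 30; idx 26 38.8 amp 20; idx 28 34.5 amp 12; idx 30 26.5 amp 9; 
orig bar 17 88.1 amp 8; orig bar 18.5 86.2 amp 25; orig bar 20 84.8 amp 50; orig bar 21.5 85.8 amp 78; orig bar 23 90.3 amp 88;
```

```bash
python3 -c "
from h import *
plan((.43,-.26,.17),-.88)
"
```

```text
t 37.17 d [0.436 1.189 0.055] roll 0.048 rows>= 3.0 cyaw -0.805
```

Request:
{"name": "move_arm", "arguments": {
  "commands": [
    {"x": 0.4, "y": 1, "z": 0.05, "roll": 0.048, "grip": 0.65},
    {"x": 0.4, "y": 1, "z": 0.05, "roll": 0.048, "grip": 0.65},
    {"x": 0.4, "y": 1, "z": 0.05, "roll": 0.048, "grip": 0.65},
    {"x": 0.4, "y": 1, "z": 0.05, "roll": 0.048, "grip": 0.65}
  ]
}}

```text
time: 37.67
tcp_pos: [0.4451, -0.2395, 0.1705]
orientation: [0.904, -0.428, -0.001, 0.003]
wrist_force: [-0.0, 0.1, -0.6]
finger_gap: 0.65
```

```bash
python3 -c "
from h import *
plan((.4013,-.3708,.1),-.88)
"
```

```text
t 37.67 d [0.493 0.777 0.476] roll -0.003 rows>= 2.5 cyaw -0.885
```

Request:
{"name": "move_arm", "arguments": {
  "commands": [
    {"x": 0.493, "y": 0.777, "z": 0.1, "roll": 0, "grip": 0.65},
    {"x": 0.493, "y": 0.777, "z": 0.2, "roll": 0, "grip": 0.65},
    {"x": 0.493, "y": 0.777, "z": 0.4, "roll": 0, "grip": 0.65},
    {"x": 0.493, "y": 0.777, "z": 0.476, "roll": 0, "grip": 0.65},
    {"x": 0.493, "y": 0.777, "z": 0.476, "roll": 0, "grip": 0.65}
  ]
}}

```text
time: 38.3
tcp_pos: [0.4019, -0.3694, 0.0997]
orientation: [0.904, -0.428, -0.002, 0.003]
wrist_force: [0.8, -0.8, 0.2]
finger_gap: 0.651
```

```bash
python3 -c "
from h import *
st();plan((.4013,-.3708,.034),-.88)
crop('side','s22.png',240,220,110,100,6)
"
```

```text
t 38.3 tcp [ 0.4019 -0.3694  0.0997] xaxis [ 0.634 -0.773 -0.001] z [-0.006 -0.003 -1.   ] F [ 0.8 -0.8  0.2] gap 0.651 q [ 0.78  0.58 -0.2   1.91  0.19  0.67 -0.43]
t 38.3 d [0.005 0.006 0.438] roll -0.003 rows>= 1.1 cyaw -0.884
```

View pics/c_s22.png

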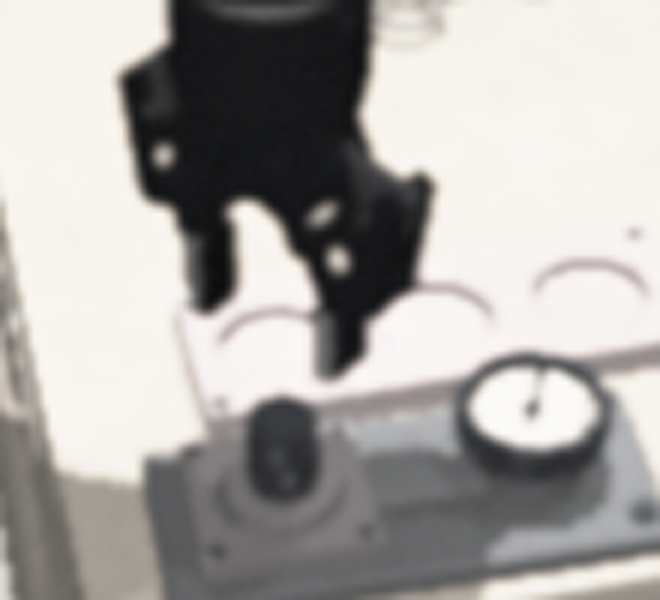

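Request:
{"name": "move_arm", "arguments": {
  "commands": [
    {"x": 0.005, "y": 0.006, "z": 0.2, "roll": 0, "grip": 0.65},
    {"x": 0.005, "y": 0.006, "z": 0.4, "roll": 0, "grip": 0.65},
    {"x": 0.005, "y": 0.006, "z": 0.438, "roll": 0, "grip": 0.65},
    {"x": 0.005, "y": 0.006, "z": 0.438, "roll": 0, "grip": 0.2},
    {"x": 0.005, "y": 0.006, "z": 0.438, "roll": 0, "grip": 0.2},
    {"x": 0.005, "y": 0.006, "z": 0.438, "roll": 0, "grip": 0.2},
    {"x": 0.005, "y": 0.006, "z": 0.438, "roll": 0, "grip": 0.2},
    {"x": 0.005, "y": 0.006, "z": 0.438, "roll": 0, "grip": 0.2}
  ],
  "grip_force": 60
}}

```text
time: 39.35
tcp_pos: [0.4022, -0.3711, 0.0362]
orientation: [0.904, -0.428, -0.001, 0.003]
wrist_force: [-1.8, 3.4, 5.2]
finger_gap: 0.312
```

Request:
{"name": "move_arm", "arguments": {
  "commands": [
    {"x": 0, "y": 0, "z": -0.1, "roll": 0, "grip": 0.2},
    {"x": 0, "y": 0, "z": -0.25, "roll": 0, "grip": 0.2},
    {"x": 0, "y": 0, "z": -0.5, "roll": 0, "grip": 0.2},
    {"x": 0, "y": 0, "z": -0.85, "roll": 0, "grip": 0.2},
    {"x": 0, "y": 0, "z": -0.85, "roll": 0, "grip": 0.2}
  ]
}}

```text
time: 39.98
tcp_pos: [0.4043, -0.3717, 0.1687]
orientation: [0.904, -0.428, 0.003, 0.004]
wrist_force: [-0.1, 0.7, -4.1]
finger_gap: 0.31
```

```bash
python3 -c "
from h import *
st();plan((.596,.1045,.16),-.88)
crop('side','s23.png',240,200,130,100,6)
"
```

```text
t 39.98 tcp [ 0.4043 -0.3717  0.1687] xaxis [ 0.634 -0.773  0.009] z [ 0.002 -0.01  -1.   ] F [-0.1  0.7 -4.1] gap 0.31 q [ 0.8   0.48 -0.23  1.86  0.16  0.81 -0.4 ]
t 39.98 d [-1.644 -3.002  0.029] roll -0.002 rows>= 8.2 cyaw -0.884
```

View pics/c_s23.png

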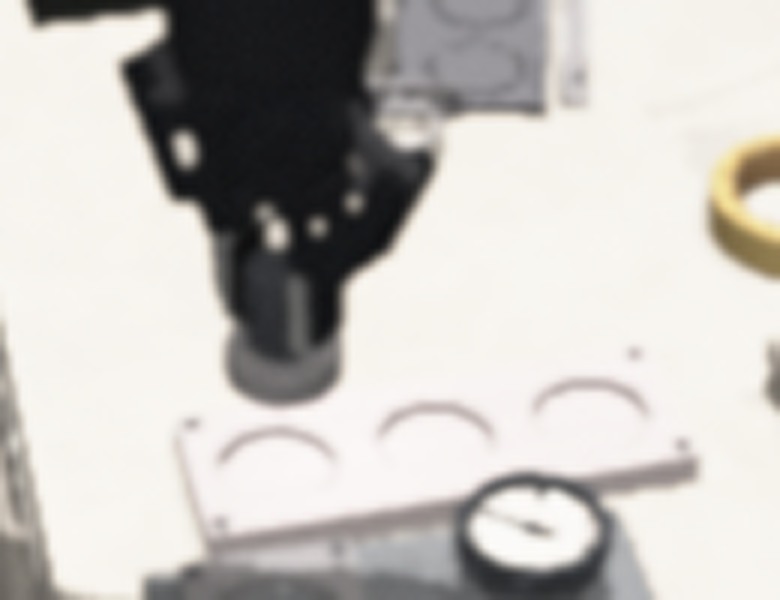

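Request:
{"name": "move_arm", "arguments": {
  "commands": [
    {"x": -0.53, "y": -1, "z": 0, "roll": 0, "grip": 0.2},
    {"x": -0.53, "y": -1, "z": 0, "roll": 0, "grip": 0.2},
    {"x": -0.53, "y": -1, "z": 0, "roll": 0, "grip": 0.2},
    {"x": -0.53, "y": -1, "z": 0, "roll": 0, "grip": 0.2}
  ]
}}

```text
time: 40.52
tcp_pos: [0.4699, -0.2109, 0.1647]
orientation: [0.905, -0.425, 0.001, 0.003]
wrist_force: [-0.6, 0.5, -3.4]
finger_gap: 0.312
```

Request:
{"name": "move_arm", "arguments": {
  "commands": [
    {"x": -0.54, "y": -1, "z": 0, "roll": 0, "grip": 0.2},
    {"x": -0.54, "y": -1, "z": 0, "roll": 0, "grip": 0.2},
    {"x": -0.54, "y": -1, "z": 0, "roll": 0, "grip": 0.2},
    {"x": -0.54, "y": -1, "z": 0, "roll": 0, "grip": 0.2}
  ]
}}

```text
time: 41.02
tcp_pos: [0.534, -0.0495, 0.163]
orientation: [0.906, -0.423, 0.0, 0.003]
wrist_force: [-0.7, -0.4, -3.4]
finger_gap: 0.31
```

```bash
python3 -c "
from h import *
st();plan((.596,.1045,.1),-.88)
crop('top','t24.png',155,140,200,150,4)
"
```

```text
t 41.02 tcp [ 0.534  -0.0495  0.163 ] xaxis [ 0.642 -0.767  0.003] z [-0.002 -0.005 -1.   ] F [-0.7 -0.4 -3.4] gap 0.31 q [ 0.19  0.48 -0.28  1.89  0.19  0.8  -1.07]
t 41.02 d [-0.523 -0.978  0.414] roll 0.004 rows>= 2.8 cyaw -0.873
```

View pics/c_t24.png

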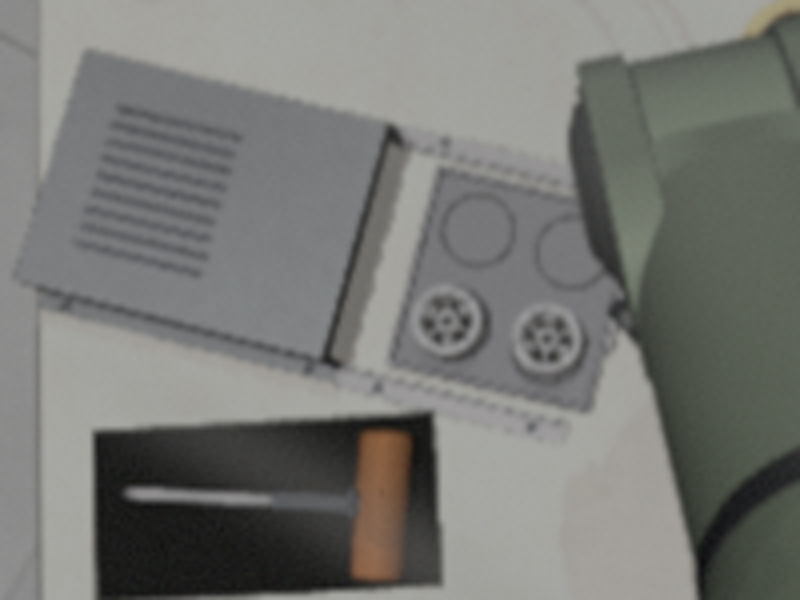

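Request:
{"name": "move_arm", "arguments": {
  "commands": [
    {"x": -0.523, "y": -0.978, "z": 0, "roll": 0, "grip": 0.2},
    {"x": -0.523, "y": -0.978, "z": 0, "roll": 0, "grip": 0.2},
    {"x": -0.523, "y": -0.978, "z": 0.1, "roll": 0, "grip": 0.2},
    {"x": -0.523, "y": -0.978, "z": 0.4, "roll": 0, "grip": 0.2},
    {"x": -0.523, "y": -0.978, "z": 0.6, "roll": 0, "grip": 0.2},
    {"x": -0.523, "y": -0.978, "z": 0.6, "roll": 0, "grip": 0.2}
  ]
}}

```text
time: 41.82
tcp_pos: [0.5941, 0.0995, 0.0697]
orientation: [0.905, -0.425, -0.001, 0.005]
wrist_force: [0.1, 0.6, -2.3]
finger_gap: 0.309
```

```bash
python3 -c "
from h import *
st();plan((.596,.1045,.026),-.88)
crop('side','s25.png',240,120,130,100,6)
"
```

```text
t 41.83 tcp [0.5941 0.0995 0.0697] xaxis [ 0.639 -0.769  0.002] z [-0.007 -0.008 -1.   ] F [ 0.1  0.6 -2.3] gap 0.309 q [-0.09  0.71 -0.25  1.76  0.26  0.72 -1.36]
t 41.83 d [-0.018 -0.034  0.291] roll 0.002 rows>= 0.7 cyaw -0.878
```

View pics/c_s25.png

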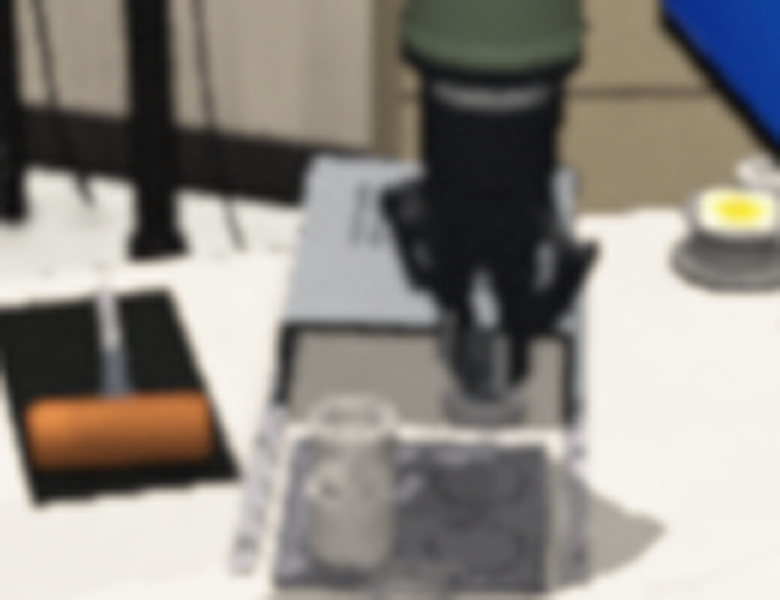

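Request:
{"name": "move_arm", "arguments": {
  "commands": [
    {"x": -0.018, "y": -0.034, "z": 0.12, "roll": 0, "grip": 0.2},
    {"x": -0.018, "y": -0.034, "z": 0.22, "roll": 0, "grip": 0.2},
    {"x": -0.018, "y": -0.034, "z": 0.28, "roll": 0, "grip": 0.2},
    {"x": -0.018, "y": -0.034, "z": 0.295, "roll": 0, "grip": 0.2},
    {"x": -0.018, "y": -0.034, "z": 0.295, "roll": 0, "grip": 0.2}
  ]
}}

```text
time: 42.5
tcp_pos: [0.5973, 0.1051, 0.0273]
orientation: [0.905, -0.425, -0.0, 0.004]
wrist_force: [0.3, 0.8, -2.9]
finger_gap: 0.309
```

```bash
python3 -c "
from h import *
st();print(get_state()['moment'])
"
```

```text
t 42.5 tcp [0.5973 0.1051 0.0273] xaxis [ 0.639 -0.769  0.003] z [-0.004 -0.007 -1.   ] F [ 0.3  0.8 -2.9] gap 0.309 q [-0.12  0.77 -0.23  1.76  0.28  0.64 -1.39]
[ 0.01818295 -0.00587696 -0.0360406 ]
```

Request:
{"name": "move_arm", "arguments": {
  "commands": [
    {"x": 0, "y": 0, "z": 0.015, "roll": 0, "grip": 0.2},
    {"x": 0, "y": 0, "z": 0.03, "roll": 0, "grip": 0.2},
    {"x": 0, "y": 0, "z": 0.03, "roll": 0, "grip": 0.2}
  ]
}}

```text
time: 42.88
tcp_pos: [0.5977, 0.1053, 0.0256]
orientation: [0.905, -0.425, 0.0, 0.004]
wrist_force: [-15.7, -2.5, 45.1]
finger_gap: 0.31
```

Request:
{"name": "move_arm", "arguments": {
  "commands": [
    {"x": 0, "y": 0, "z": 0, "roll": 0, "grip": 0.65},
    {"x": 0, "y": 0, "z": 0, "roll": 0, "grip": 0.65},
    {"x": 0, "y": 0, "z": 0, "roll": 0, "grip": 0.65},
    {"x": 0, "y": 0, "z": -0.3, "roll": 0, "grip": 0.65},
    {"x": 0, "y": 0, "z": -0.7, "roll": 0, "grip": 0.65},
    {"x": 0, "y": 0, "z": -0.75, "roll": 0, "grip": 0.65}
  ]
}}

```text
time: 43.62
tcp_pos: [0.5998, 0.1065, 0.1419]
orientation: [0.905, -0.425, 0.003, 0.002]
wrist_force: [0.1, -0.2, 0.1]
finger_gap: 0.652
```

```bash
python3 -c "
from h import *
st();plan((.5266,.1216,.11),-1.054)
crop('side','s26.png',240,120,130,100,6)
for l in('master_stem','part_1_mid'):
  for d in viewer.boxes_of('side',l)[:3]: print(l,d)
"
```

```text
t 43.62 tcp [0.5998 0.1065 0.1419] xaxis [ 0.639 -0.769  0.006] z [ 0.003 -0.006 -1.   ] F [ 0.1 -0.2  0.1] gap 0.652 q [-0.08  0.61 -0.28  1.71  0.22  0.85 -1.34]
t 43.62 d [-0.39   0.311  0.211] roll 0.112 rows>= 1.3 cyaw -0.878
master_stem {'rect': [313.1, 184.1, 14.8, 16.6], 'score': 0.52}
master_stem {'rect': [270.2, 258.2, 88.1, 32.9], 'score': 0.31}
part_1_mid {'rect': [289.9, 188.2, 17.9, 12.1], 'score': 0.68}
```

View pics/c_s26.png

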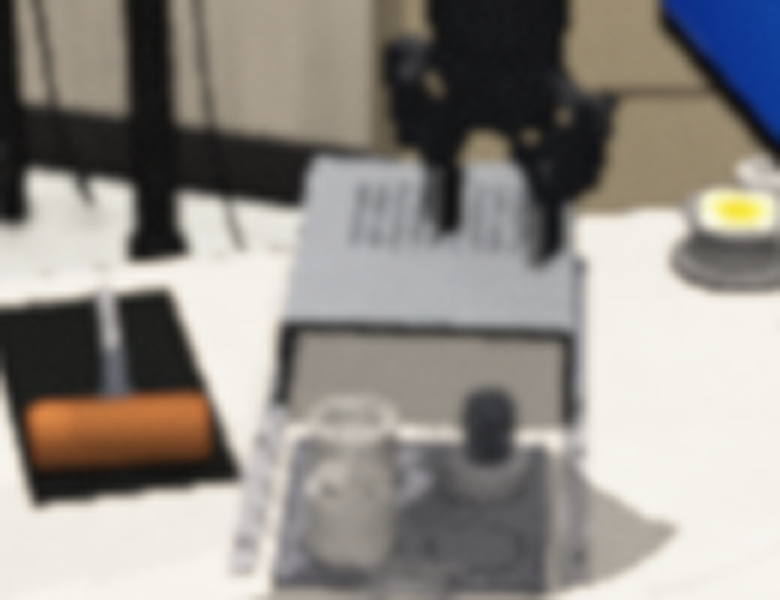

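Request:
{"name": "move_arm", "arguments": {
  "commands": [
    {"x": -0.39, "y": 0.31, "z": 0.1, "roll": 0.05, "grip": 0.9},
    {"x": -0.39, "y": 0.31, "z": 0.2, "roll": 0.112, "grip": 0.9},
    {"x": -0.39, "y": 0.31, "z": 0.2, "roll": 0.112, "grip": 0.9},
    {"x": -0.39, "y": 0.31, "z": 0.2, "roll": 0.112, "grip": 0.9}
  ],
  "grip_force": 35
}}

```text
time: 44.28
tcp_pos: [0.5253, 0.1209, 0.1075]
orientation: [0.865, -0.502, 0.001, 0.004]
wrist_force: [0.6, -0.2, -0.0]
finger_gap: 0.899
```

```bash
python3 -c "
from h import *
st();plan((.527,.122,.014),-1.054)
crop('side','s27.png',240,120,130,100,6)
"
```

```text
t 44.27 tcp [0.5253 0.1209 0.1075] xaxis [ 0.496 -0.868  0.005] z [-0.003 -0.007 -1.   ] F [ 0.6 -0.2 -0. ] gap 0.899 q [-0.17  0.57 -0.23  1.92  0.21  0.69 -1.58]
t 44.27 d [-0.004 -0.017  0.623] roll 0.002 rows>= 1.5 cyaw -1.051
```

View pics/c_s27.png

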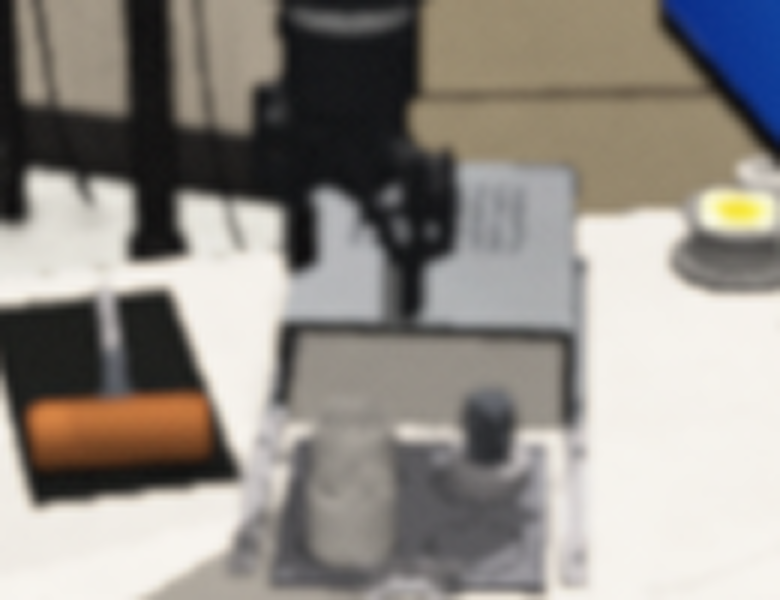

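Request:
{"name": "move_arm", "arguments": {
  "commands": [
    {"x": -0.004, "y": -0.017, "z": 0.2, "roll": 0, "grip": 0.9},
    {"x": -0.004, "y": -0.017, "z": 0.45, "roll": 0, "grip": 0.9},
    {"x": -0.004, "y": -0.017, "z": 0.6, "roll": 0, "grip": 0.9},
    {"x": -0.004, "y": -0.017, "z": 0.62, "roll": 0, "grip": 0.9},
    {"x": -0.004, "y": -0.017, "z": 0.62, "roll": 0, "grip": 0.3},
    {"x": -0.004, "y": -0.017, "z": 0.62, "roll": 0, "grip": 0.3},
    {"x": -0.004, "y": -0.017, "z": 0.62, "roll": 0, "grip": 0.3},
    {"x": -0.004, "y": -0.017, "z": 0.62, "roll": 0, "grip": 0.3},
    {"x": -0.004, "y": -0.017, "z": 0.62, "roll": 0, "grip": 0.3}
  ]
}}

```text
time: 45.45
tcp_pos: [0.5279, 0.1221, 0.016]
orientation: [0.865, -0.502, 0.001, 0.003]
wrist_force: [-0.4, -0.1, 5.7]
finger_gap: 0.525
```

```bash
python3 -c "
from h import *
st()
"
```

```text
t 45.45 tcp [0.5279 0.1221 0.016 ] xaxis [ 0.496 -0.868  0.006] z [-0.001 -0.007 -1.   ] F [-0.4 -0.1  5.7] gap 0.525 q [-0.21  0.72 -0.18  1.95  0.27  0.5  -1.63]
```

Request:
{"name": "move_arm", "arguments": {
  "commands": [
    {"x": 0, "y": 0, "z": -0.2, "roll": 0, "grip": 0.3},
    {"x": 0, "y": 0, "z": -0.5, "roll": 0, "grip": 0.3},
    {"x": 0, "y": 0, "z": -0.9, "roll": 0, "grip": 0.3},
    {"x": 0, "y": 0, "z": -0.9, "roll": 0, "grip": 0.3}
  ]
}}

```text
time: 45.95
tcp_pos: [0.5303, 0.1236, 0.156]
orientation: [0.865, -0.502, 0.004, 0.0]
wrist_force: [-0.1, -0.0, -1.7]
finger_gap: 0.524
```

```bash
python3 -c "
from h import *
st();plan((.559,-.265,.15))
crop('side','s28.png',240,100,130,100,6)
"
```

```text
t 45.95 tcp [0.5303 0.1236 0.156 ] xaxis [ 0.495 -0.869  0.008] z [ 0.007 -0.005 -1.   ] F [-0.1 -0.  -1.7] gap 0.524 q [-0.15  0.5  -0.26  1.88  0.18  0.78 -1.56]
t 45.95 d [2.344 1.117 0.054] roll 0 rows>= 6.2 cyaw -1.052
```

View pics/c_s28.png

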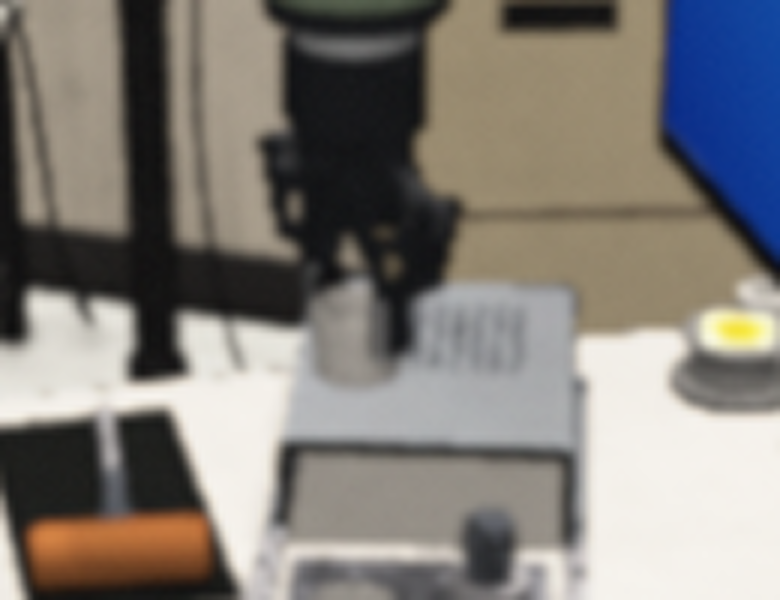

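Request:
{"name": "move_arm", "arguments": {
  "commands": [
    {"x": 0.9, "y": 0.2, "z": 0, "roll": 0, "grip": 0.3},
    {"x": 0.9, "y": 0.2, "z": 0, "roll": 0, "grip": 0.3},
    {"x": 0.9, "y": 0.2, "z": 0, "roll": 0, "grip": 0.3},
    {"x": 0.9, "y": 0.2, "z": 0, "roll": 0, "grip": 0.3}
  ]
}}

```text
time: 46.5
tcp_pos: [0.5697, -0.0095, 0.154]
orientation: [0.864, -0.503, 0.003, 0.002]
wrist_force: [-1.1, 0.4, -1.1]
finger_gap: 0.526
```

Request:
{"name": "move_arm", "arguments": {
  "commands": [
    {"x": 0.8, "y": 0.5, "z": 0, "roll": 0, "grip": 0.3},
    {"x": 0.8, "y": 0.5, "z": 0, "roll": 0, "grip": 0.3},
    {"x": 0.8, "y": 0.5, "z": 0, "roll": 0, "grip": 0.3},
    {"x": 0.8, "y": 0.5, "z": 0, "roll": 0, "grip": 0.3}
  ]
}}

```text
time: 47.0
tcp_pos: [0.5637, -0.15, 0.1545]
orientation: [0.864, -0.503, 0.002, 0.002]
wrist_force: [-0.3, 0.7, -0.5]
finger_gap: 0.529
```

```bash
python3 -c "
from h import *
st();plan((.558,-.2665,.05))
"
```

```text
t 47.0 tcp [ 0.5637 -0.15    0.1545] xaxis [ 0.494 -0.869  0.006] z [ 0.002 -0.005 -1.   ] F [-0.3  0.7 -0.5] gap 0.529 q [ 0.32  0.55 -0.23  1.78  0.17  0.83 -1.05]
t 47.0 d [0.652 0.416 0.7  ] roll 0 rows>= 2.5 cyaw -1.054
```

Request:
{"name": "move_arm", "arguments": {
  "commands": [
    {"x": 0.652, "y": 0.416, "z": 0.1, "roll": 0, "grip": 0.3},
    {"x": 0.652, "y": 0.416, "z": 0.2, "roll": 0, "grip": 0.3},
    {"x": 0.652, "y": 0.416, "z": 0.45, "roll": 0, "grip": 0.3},
    {"x": 0.652, "y": 0.416, "z": 0.69, "roll": 0, "grip": 0.3},
    {"x": 0.652, "y": 0.416, "z": 0.69, "roll": 0, "grip": 0.3}
  ]
}}

```text
time: 47.62
tcp_pos: [0.5575, -0.2629, 0.0494]
orientation: [0.865, -0.501, 0.0, 0.001]
wrist_force: [-0.1, 0.1, -0.4]
finger_gap: 0.525
```

```bash
cat >> h.py <<'E'
def cir(n,c,r,x0,y0,k):
  a=np.linspace(0,2*np.pi,73); q=(w2px(n,np.c_[c[0]+r*np.cos(a),c[1]+r*np.sin(a),0*a+c[2]])-[x0,y0]+.5)*k-.5
  return np.round(np.r_[q.min(0),q.max(0)])
E
python3 -c "
from h import *
st();plan((.558,-.2665,.02))
crop('side','s29.png',290,240,80,60,10)
p=np.array(get_state()['tcp_pos'])
print('bottom',cir('side',p-[0,0,.012],.023,290,240,10),'top',cir('side',p+[0,0,.026],.023,290,240,10))
print('pocket',cir('side',(.558,-.2665,.016),.025,290,240,10))
"
```

```text
t 47.62 tcp [ 0.5575 -0.2629  0.0494] xaxis [ 0.497 -0.868  0.001] z [-0.001 -0.002 -1.   ] F [-0.1  0.1 -0.4] gap 0.525 q [ 0.47  0.74 -0.19  1.74  0.21  0.68 -0.88]
t 47.62 d [0.022 0.009 0.196] roll 0 rows>= 0.5 cyaw -1.051
bottom [397. 164. 572. 274.] top [402.  50. 580. 158.]
pocket [388. 234. 576. 356.]
```

View pics/c_s29.png

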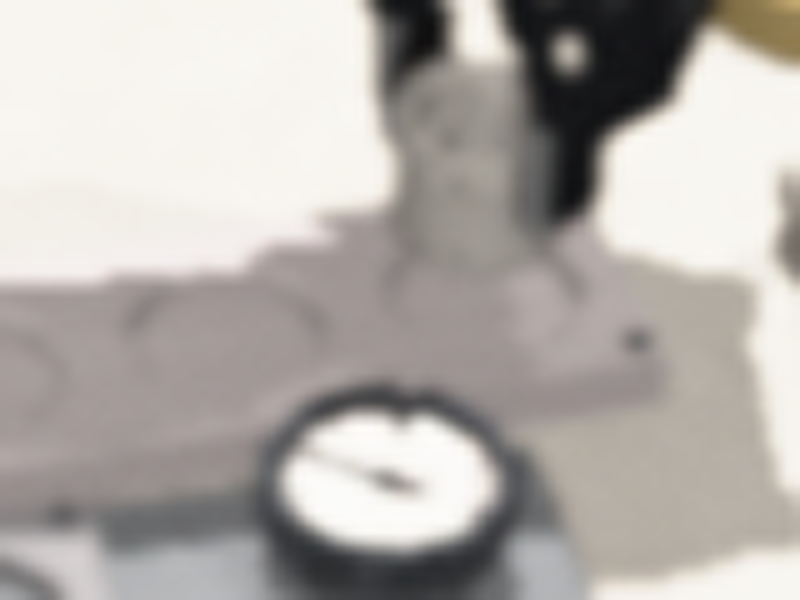

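```bash
python3 -c "
from h import *
plan((.5583,-.267,.02))
"
```

```text
t 47.67 d [0.017 0.012 0.209] roll 0 rows>= 0.5 cyaw -1.051
```

Request:
{"name": "move_arm", "arguments": {
  "commands": [
    {"x": 0.017, "y": 0.012, "z": 0.05, "roll": 0, "grip": 0.3},
    {"x": 0.017, "y": 0.012, "z": 0.09, "roll": 0, "grip": 0.3},
    {"x": 0.017, "y": 0.012, "z": 0.13, "roll": 0, "grip": 0.3},
    {"x": 0.017, "y": 0.012, "z": 0.16, "roll": 0, "grip": 0.3},
    {"x": 0.017, "y": 0.012, "z": 0.18, "roll": 0, "grip": 0.3},
    {"x": 0.017, "y": 0.012, "z": 0.19, "roll": 0, "grip": 0.3}
  ]
}}

```text
time: 48.42
tcp_pos: [0.56, -0.2659, 0.0245]
orientation: [0.865, -0.501, 0.003, 0.0]
wrist_force: [-2.8, 12.4, 28.2]
finger_gap: 0.528
```

```bash
python3 -c "
from h import *
st();print(get_state()['moment'])
"
```

```text
t 48.42 tcp [ 0.56   -0.2659  0.0245] xaxis [ 0.498 -0.867  0.005] z [ 0.004 -0.003 -1.   ] F [-2.8 12.4 28.2] gap 0.528 q [ 0.47  0.78 -0.18  1.74  0.22  0.63 -0.89]
[2.14816515 0.38960215 0.08687905]
```

Request:
{"name": "move_arm", "arguments": {
  "commands": [
    {"x": -0.006, "y": -0.004, "z": 0, "roll": 0, "grip": 0.3},
    {"x": -0.012, "y": -0.007, "z": 0.005, "roll": 0, "grip": 0.3},
    {"x": -0.012, "y": -0.007, "z": 0.015, "roll": 0, "grip": 0.3},
    {"x": -0.012, "y": -0.007, "z": 0.02, "roll": 0, "grip": 0.3}
  ]
}}

```text
time: 48.92
tcp_pos: [0.5615, -0.2638, 0.0227]
orientation: [0.865, -0.501, 0.004, -0.0]
wrist_force: [1.3, 5.5, 19.5]
finger_gap: 0.527
```

```bash
python3 -c "
from h import *
st();print(get_state()['moment'])
"
```

```text
t 48.92 tcp [ 0.5615 -0.2638  0.0227] xaxis [ 0.498 -0.867  0.007] z [ 0.007 -0.004 -1.   ] F [ 1.3  5.5 19.5] gap 0.527 q [ 0.47  0.79 -0.18  1.74  0.22  0.63 -0.89]
[0.87511709 0.08907661 0.12891714]
```

Request:
{"name": "move_arm", "arguments": {
  "commands": [
    {"x": -0.005, "y": -0.003, "z": 0, "roll": 0, "grip": 0.3},
    {"x": -0.005, "y": -0.003, "z": 0.01, "roll": 0, "grip": 0.3},
    {"x": -0.005, "y": -0.003, "z": 0.02, "roll": 0, "grip": 0.3}
  ]
}}

```text
time: 49.3
tcp_pos: [0.5617, -0.2626, 0.0194]
orientation: [0.865, -0.501, 0.004, -0.0]
wrist_force: [0.5, 2.1, 3.8]
finger_gap: 0.527
```

```bash
python3 -c "
from h import *
st();print(get_state()['moment'])
crop('side','s30.png',290,240,80,60,10)
"
```

```text
t 49.3 tcp [ 0.5617 -0.2626  0.0194] xaxis [ 0.498 -0.867  0.006] z [ 0.007 -0.003 -1.   ] F [0.5 2.1 3.8] gap 0.527 q [ 0.46  0.79 -0.18  1.74  0.22  0.62 -0.9 ]
[ 0.39623429 -0.18618245  0.01326419]
```

View pics/c_s30.png

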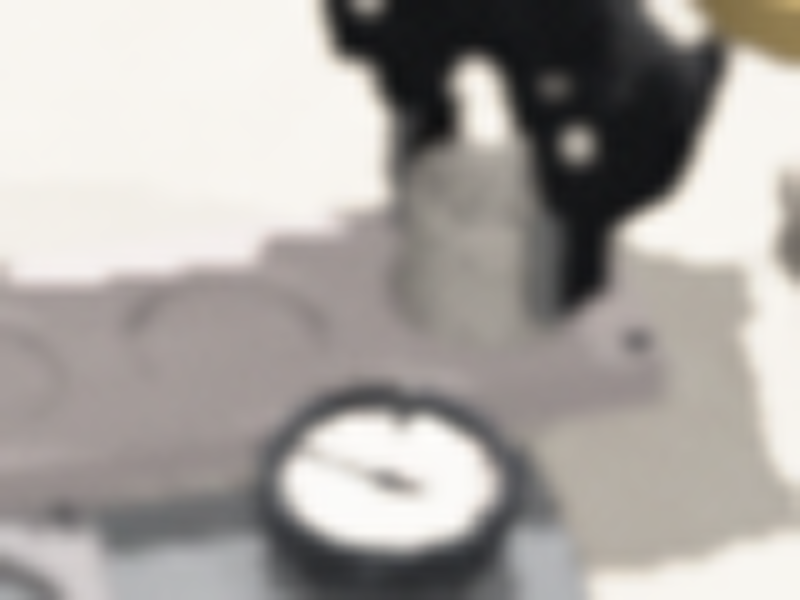

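Request:
{"name": "move_arm", "arguments": {
  "commands": [
    {"x": -0.002, "y": -0.001, "z": 0.01, "roll": 0, "grip": 0.3},
    {"x": -0.002, "y": -0.001, "z": 0.02, "roll": 0, "grip": 0.3},
    {"x": -0.002, "y": -0.001, "z": 0.02, "roll": 0, "grip": 0.3}
  ]
}}

```text
time: 49.72
tcp_pos: [0.5619, -0.2634, 0.0176]
orientation: [0.865, -0.501, 0.005, -0.0]
wrist_force: [-5.8, 0.2, 25.5]
finger_gap: 0.524
```

Request:
{"name": "move_arm", "arguments": {
  "commands": [
    {"x": 0, "y": 0, "z": 0, "roll": 0, "grip": 0.85},
    {"x": 0, "y": 0, "z": 0, "roll": 0, "grip": 0.85},
    {"x": 0, "y": 0, "z": 0, "roll": 0, "grip": 0.85},
    {"x": 0, "y": 0, "z": -0.3, "roll": 0, "grip": 0.85},
    {"x": 0, "y": 0, "z": -0.7, "roll": 0, "grip": 0.85},
    {"x": -0.5, "y": 0, "z": -0.9, "roll": 0, "grip": 0.85},
    {"x": -0.9, "y": 0, "z": -0.9, "roll": 0, "grip": 0.85},
    {"x": -0.9, "y": 0, "z": -0.9, "roll": 0, "grip": 0.85}
  ]
}}

```text
time: 50.72
tcp_pos: [0.4923, -0.1429, 0.1521]
orientation: [0.866, -0.5, 0.005, -0.0]
wrist_force: [-0.4, 0.0, -0.3]
finger_gap: 0.85
```

```bash
python3 -c "
from h import *
st();
crop('side','s31.png',290,240,80,60,10)
print('seated top',cir('side',(.5612,-.2625,.046),.023,290,240,10), 'unseated', cir('side',(.5612,-.2625,.050),.023,290,240,10))
crop('top','t31.png',155,140,200,150,4)
"
```

```text
t 50.73 tcp [ 0.4923 -0.1429  0.1521] xaxis [ 0.5   -0.866  0.008] z [ 0.008 -0.004 -1.   ] F [-0.4  0.  -0.3] gap 0.85 q [ 0.35  0.46 -0.24  1.97  0.16  0.73 -1.04]
seated top [407. 140. 582. 250.] unseated [407. 128. 583. 238.]
```

View pics/c_s31.png

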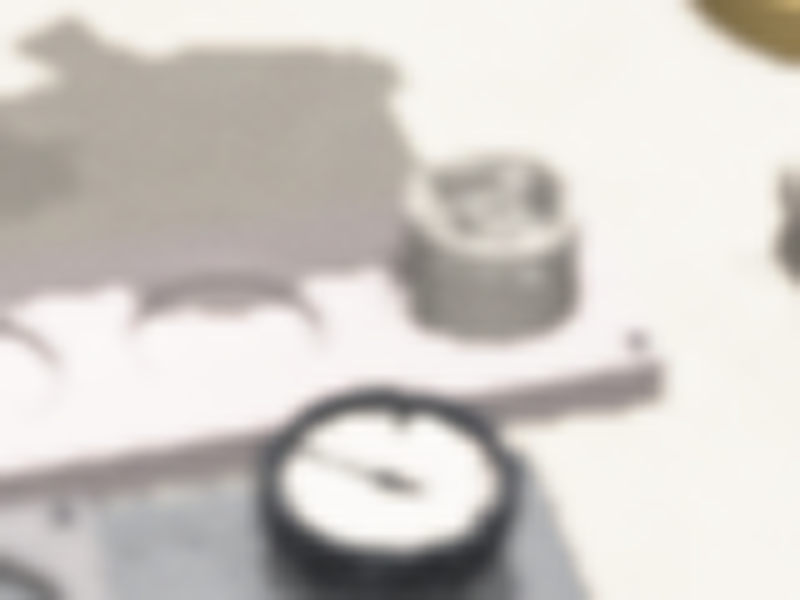

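View pics/c_t31.png

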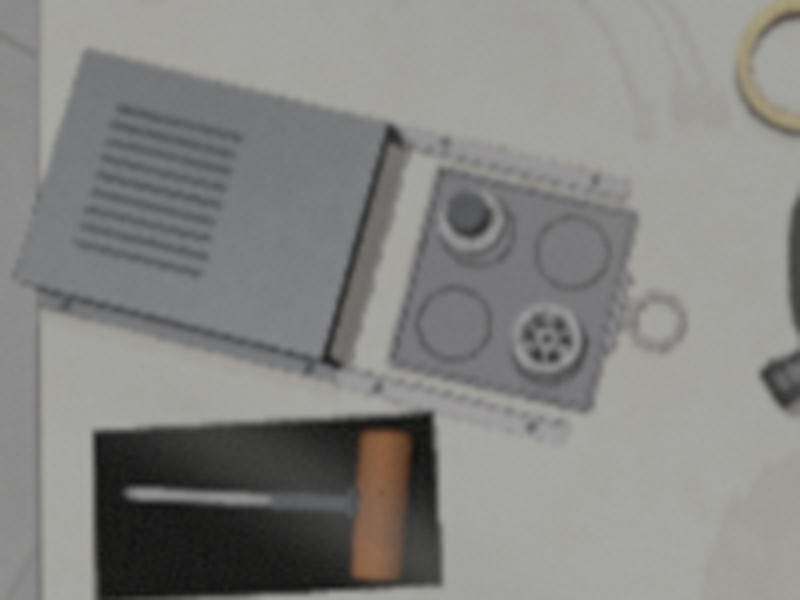

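```bash
python3 -c "
from h import *
plan((.513,.054,.13),-1.054)
"
```

```text
t 50.83 d [-1.084 -0.773  0.14 ] roll 0.003 rows>= 3.2 cyaw -1.049
```

Request:
{"name": "move_arm", "arguments": {
  "commands": [
    {"x": -0.95, "y": -0.68, "z": 0, "roll": 0, "grip": 0.9},
    {"x": -0.95, "y": -0.68, "z": 0, "roll": 0, "grip": 0.9},
    {"x": -0.95, "y": -0.68, "z": 0, "roll": 0, "grip": 0.9},
    {"x": -0.95, "y": -0.68, "z": 0.1, "roll": 0, "grip": 0.9},
    {"x": -0.95, "y": -0.68, "z": 0.1, "roll": 0, "grip": 0.9}
  ]
}}

```text
time: 51.45
tcp_pos: [0.5108, 0.0283, 0.1348]
orientation: [0.865, -0.501, 0.004, 0.001]
wrist_force: [-0.3, -1.5, 0.1]
finger_gap: 0.9
```

```bash
python3 -c "
from h import *
st();plan((.513,.054,.08),-1.054)
"
```

```text
t 51.45 tcp [0.5108 0.0283 0.1348] xaxis [ 0.498 -0.867  0.008] z [ 0.006 -0.006 -1.   ] F [-0.3 -1.5  0.1] gap 0.9 q [ 0.02  0.48 -0.25  1.98  0.19  0.7  -1.41]
t 51.45 d [-0.144 -0.097  0.365] roll 0.003 rows>= 1.0 cyaw -1.05
```

Request:
{"name": "move_arm", "arguments": {
  "commands": [
    {"x": -0.144, "y": -0.097, "z": 0.1, "roll": 0, "grip": 0.9},
    {"x": -0.144, "y": -0.097, "z": 0.3, "roll": 0, "grip": 0.9},
    {"x": -0.144, "y": -0.097, "z": 0.365, "roll": 0, "grip": 0.9},
    {"x": -0.144, "y": -0.097, "z": 0.365, "roll": 0, "grip": 0.9}
  ]
}}

```text
time: 51.95
tcp_pos: [0.5131, 0.0528, 0.0799]
orientation: [0.865, -0.502, 0.004, 0.001]
wrist_force: [-0.4, 0.4, 0.2]
finger_gap: 0.902
```

```bash
python3 -c "
from h import *
st();plan((.513,.054,.0155),-1.054)
crop('side','s32.png',270,140,80,80,7)
"
```

```text
t 51.95 tcp [0.5131 0.0528 0.0799] xaxis [ 0.496 -0.868  0.008] z [ 0.005 -0.006 -1.   ] F [-0.4  0.4  0.2] gap 0.902 q [-0.05  0.58 -0.22  2.    0.24  0.58 -1.49]
t 51.95 d [-0.011 -0.003  0.429] roll 0.002 rows>= 1.0 cyaw -1.051
```

View pics/c_s32.png

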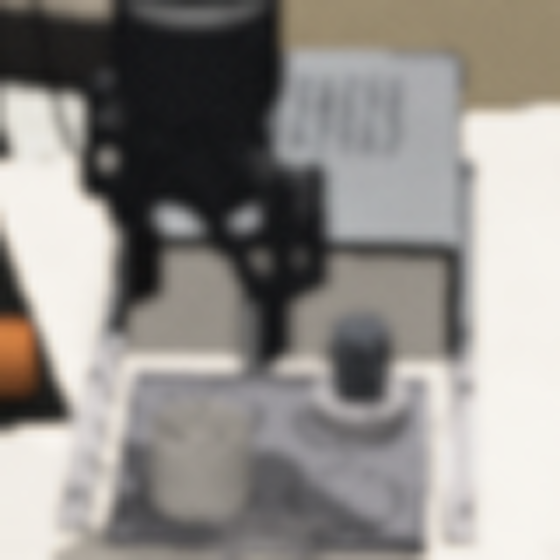

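Request:
{"name": "move_arm", "arguments": {
  "commands": [
    {"x": -0.011, "y": -0.003, "z": 0.15, "roll": 0, "grip": 0.9},
    {"x": -0.011, "y": -0.003, "z": 0.35, "roll": 0, "grip": 0.9},
    {"x": -0.011, "y": -0.003, "z": 0.425, "roll": 0, "grip": 0.9},
    {"x": -0.011, "y": -0.003, "z": 0.425, "roll": 0, "grip": 0.9},
    {"x": -0.011, "y": -0.003, "z": 0.425, "roll": 0, "grip": 0.3},
    {"x": -0.011, "y": -0.003, "z": 0.425, "roll": 0, "grip": 0.3},
    {"x": -0.011, "y": -0.003, "z": 0.425, "roll": 0, "grip": 0.3},
    {"x": -0.011, "y": -0.003, "z": 0.425, "roll": 0, "grip": 0.3},
    {"x": -0.011, "y": -0.003, "z": 0.425, "roll": 0, "grip": 0.3}
  ]
}}

```text
time: 53.12
tcp_pos: [0.5139, 0.0544, 0.0178]
orientation: [0.865, -0.502, 0.005, 0.001]
wrist_force: [-2.4, -0.5, 12.1]
finger_gap: 0.526
```

Request:
{"name": "move_arm", "arguments": {
  "commands": [
    {"x": 0, "y": 0, "z": -0.2, "roll": 0, "grip": 0.3},
    {"x": 0, "y": 0, "z": -0.5, "roll": 0, "grip": 0.3},
    {"x": 0, "y": 0, "z": -0.9, "roll": 0, "grip": 0.3},
    {"x": 0, "y": 0, "z": -0.9, "roll": 0, "grip": 0.3}
  ]
}}

```text
time: 53.62
tcp_pos: [0.515, 0.0554, 0.1573]
orientation: [0.865, -0.502, 0.008, -0.002]
wrist_force: [-0.0, 1.1, -1.1]
finger_gap: 0.531
```

```bash
python3 -c "
from h import *
st();plan((.4195,-.2675,.15))
"
```

```text
t 53.62 tcp [0.515  0.0554 0.1573] xaxis [ 0.496 -0.868  0.012] z [ 0.015 -0.005 -1.   ] F [-0.   1.1 -1.1] gap 0.531 q [-0.02  0.46 -0.27  1.95  0.19  0.74 -1.45]
t 53.62 d [1.553 1.621 0.049] roll 0 rows>= 5.4 cyaw -1.052
```

Request:
{"name": "move_arm", "arguments": {
  "commands": [
    {"x": 0.77, "y": 0.8, "z": 0, "roll": 0, "grip": 0.3},
    {"x": 0.77, "y": 0.8, "z": 0, "roll": 0, "grip": 0.3},
    {"x": 0.77, "y": 0.8, "z": 0, "roll": 0, "grip": 0.3},
    {"x": 0.77, "y": 0.8, "z": 0, "roll": 0, "grip": 0.3}
  ]
}}

```text
time: 54.12
tcp_pos: [0.4669, -0.1074, 0.1573]
orientation: [0.864, -0.504, 0.008, -0.001]
wrist_force: [0.1, 1.2, -1.3]
finger_gap: 0.527
```

```bash
python3 -c "
from h import *
st();plan((.4193,-.269,.055))
"
```

```text
t 54.12 tcp [ 0.4669 -0.1074  0.1573] xaxis [ 0.492 -0.871  0.012] z [ 0.014 -0.006 -1.   ] F [ 0.1  1.2 -1.3] gap 0.527 q [ 0.3   0.4  -0.26  2.05  0.16  0.7  -1.11]
t 54.12 d [0.774 0.813 0.683] roll 0 rows>= 3.2 cyaw -1.057
```

Request:
{"name": "move_arm", "arguments": {
  "commands": [
    {"x": 0.774, "y": 0.813, "z": 0, "roll": 0, "grip": 0.3},
    {"x": 0.774, "y": 0.813, "z": 0, "roll": 0, "grip": 0.3},
    {"x": 0.774, "y": 0.813, "z": 0.2, "roll": 0, "grip": 0.3},
    {"x": 0.774, "y": 0.813, "z": 0.45, "roll": 0, "grip": 0.3},
    {"x": 0.774, "y": 0.813, "z": 0.67, "roll": 0, "grip": 0.3},
    {"x": 0.774, "y": 0.813, "z": 0.67, "roll": 0, "grip": 0.3}
  ]
}}

```text
time: 54.88
tcp_pos: [0.4186, -0.2676, 0.0554]
orientation: [0.864, -0.504, 0.006, -0.001]
wrist_force: [-0.0, 0.9, 0.1]
finger_gap: 0.527
```

```bash
python3 -c "
from h import *
st();plan((.4193,-.269,.022))
crop('side','s33.png',250,230,80,60,10)
p=np.array(get_state()['tcp_pos'])
print('bottom',cir('side',p-[0,0,.014],.023,250,230,10),'top',cir('side',p+[0,0,.024],.023,250,230,10))
print('pocket',cir('side',(.4193,-.269,.016),.025,250,230,10))
"
```

```text
t 54.88 tcp [ 0.4186 -0.2676  0.0554] xaxis [ 0.493 -0.87   0.009] z [ 0.011 -0.004 -1.   ] F [-0.   0.9  0.1] gap 0.527 q [ 0.58  0.6  -0.18  2.06  0.21  0.48 -0.8 ]
t 54.88 d [0.009 0.002 0.222] roll 0 rows>= 0.5 cyaw -1.055
bottom [273. 330. 454. 445.] top [269. 214. 452. 327.]
pocket [269. 407. 463. 534.]
```

View pics/c_s33.png

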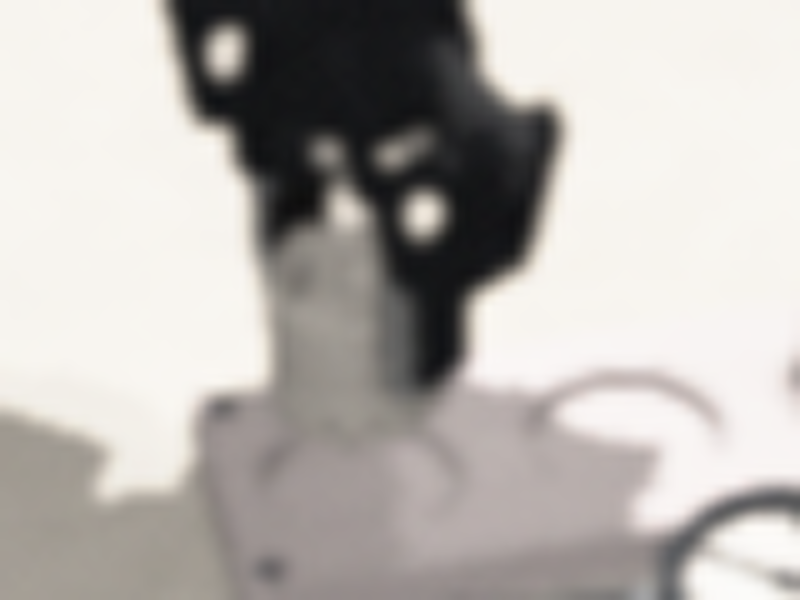

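```bash
python3 -c "
from h import *
plan((.4189,-.2682,.022))
"
```

```text
t 54.92 d [-0.003  0.005  0.232] roll 0 rows>= 0.6 cyaw -1.055
```

Request:
{"name": "move_arm", "arguments": {
  "commands": [
    {"x": 0.004, "y": 0, "z": 0.06, "roll": 0, "grip": 0.3},
    {"x": 0.004, "y": 0, "z": 0.1, "roll": 0, "grip": 0.3},
    {"x": 0.004, "y": 0, "z": 0.14, "roll": 0, "grip": 0.3},
    {"x": 0.004, "y": 0, "z": 0.17, "roll": 0, "grip": 0.3},
    {"x": 0.004, "y": 0, "z": 0.185, "roll": 0, "grip": 0.3},
    {"x": 0.004, "y": 0, "z": 0.195, "roll": 0, "grip": 0.3}
  ]
}}

```text
time: 55.68
tcp_pos: [0.42, -0.2688, 0.0275]
orientation: [0.864, -0.504, 0.007, -0.001]
wrist_force: [-0.7, -0.0, -0.9]
finger_gap: 0.531
```

```bash
python3 -c "
from h import *
st();print(get_state()['moment'])
"
```

```text
t 55.67 tcp [ 0.42   -0.2688  0.0275] xaxis [ 0.493 -0.87   0.01 ] z [ 0.013 -0.005 -1.   ] F [-0.7 -0.  -0.9] gap 0.531 q [ 0.57  0.65 -0.16  2.07  0.23  0.42 -0.82]
[ 0.02267443 -0.01179045  0.02458913]
```

Request:
{"name": "move_arm", "arguments": {
  "commands": [
    {"x": 0, "y": 0, "z": 0.02, "roll": 0, "grip": 0.3},
    {"x": 0, "y": 0, "z": 0.035, "roll": 0, "grip": 0.3},
    {"x": 0, "y": 0, "z": 0.045, "roll": 0, "grip": 0.3}
  ]
}}

```text
time: 56.05
tcp_pos: [0.4203, -0.2689, 0.0216]
orientation: [0.864, -0.504, 0.007, -0.001]
wrist_force: [-10.0, 7.8, 58.0]
finger_gap: 0.526
```

```bash
python3 -c "
from h import *
st();print(get_state()['moment'])
"
```

```text
t 56.05 tcp [ 0.4203 -0.2689  0.0216] xaxis [ 0.493 -0.87   0.011] z [ 0.013 -0.005 -1.   ] F [-10.    7.8  58. ] gap 0.526 q [ 0.56  0.67 -0.15  2.07  0.23  0.41 -0.82]
[2.04806331 2.52001711 0.00865819]
```

Request:
{"name": "move_arm", "arguments": {
  "commands": [
    {"x": 0, "y": 0, "z": -0.005, "roll": 0, "grip": 0.85},
    {"x": 0, "y": 0, "z": -0.005, "roll": 0, "grip": 0.85},
    {"x": 0, "y": 0, "z": -0.005, "roll": 0, "grip": 0.85},
    {"x": 0, "y": 0, "z": -0.3, "roll": 0, "grip": 0.85},
    {"x": 0, "y": 0, "z": -0.7, "roll": 0, "grip": 0.85},
    {"x": -0.5, "y": -0.5, "z": -0.9, "roll": 0, "grip": 0.85},
    {"x": -0.9, "y": -0.6, "z": -0.9, "roll": 0, "grip": 0.85},
    {"x": -0.9, "y": -0.6, "z": -0.9, "roll": 0, "grip": 0.85}
  ]
}}

```text
time: 57.05
tcp_pos: [0.4301, -0.104, 0.1564]
orientation: [0.864, -0.503, 0.007, -0.001]
wrist_force: [0.7, 0.5, 0.1]
finger_gap: 0.851
```

```bash
python3 -c "
from h import *
st();
crop('side','s34.png',250,230,110,80,7)
crop('top','t34.png',155,120,320,180,2.5)
"
```

```text
t 57.05 tcp [ 0.4301 -0.104   0.1564] xaxis [ 0.494 -0.869  0.011] z [ 0.014 -0.005 -1.   ] F [0.7 0.5 0.1] gap 0.851 q [ 0.31  0.35 -0.26  2.14  0.15  0.66 -1.11]
```

View pics/c_s34.png

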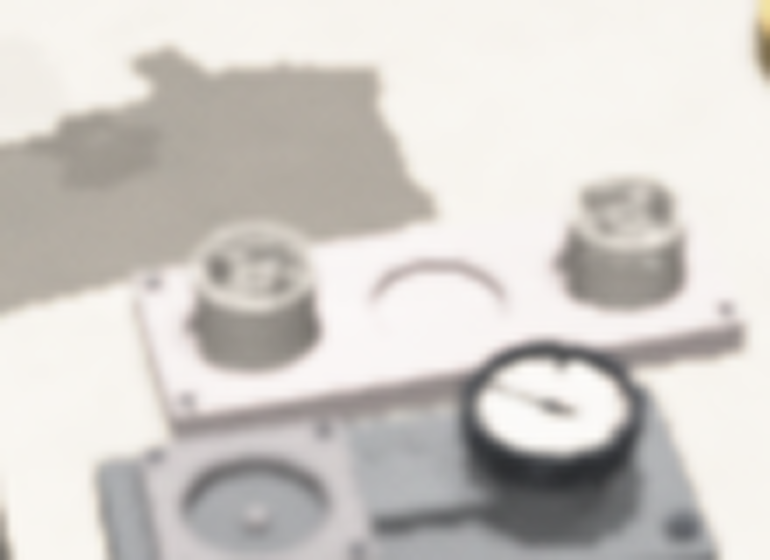

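View pics/c_t34.png

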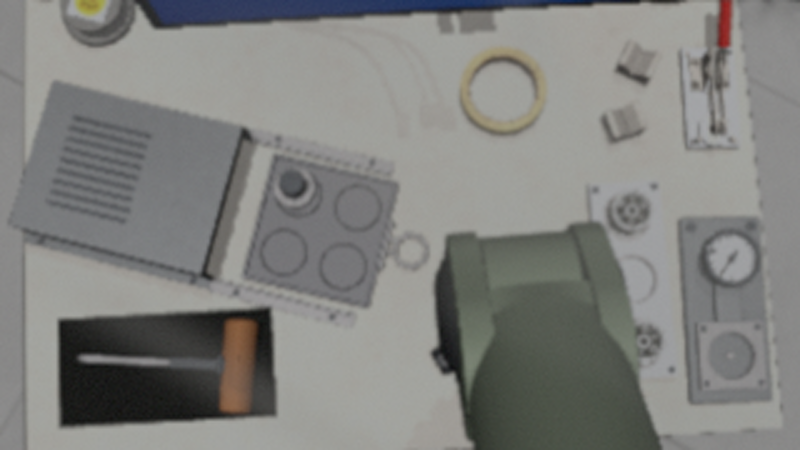

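```bash
python3 -c "
from h import *
e=zz(657,321,.0125); print(e,own(e)); o=own(e)
p=lambda x,y: HC+HH*x+HP*y
print('pre',p(o[0]-.055,o[1]),'end',p(-.105-.0195-.011,-.002))
plan((*p(o[0]-.055,o[1]),.1),-.269)
c=[zz(*q,.009) for q in((440,170),(637,212),(590,410),(390,365))];print(own(np.mean(c,0)))
"
```

```text
[ 0.52698729 -0.02008536  0.0125    ] [-0.3155 -0.0029]
pre [ 0.51240174 -0.07316597] end [0.57394329 0.15363449]
t 57.15 d [ 0.098 -0.567  0.384] roll -0.497 rows>= 4.2 cyaw -1.05
[-0.2133 -0.0012]
```

Request:
{"name": "move_arm", "arguments": {
  "commands": [
    {"x": 0.098, "y": -0.567, "z": 0.1, "roll": -0.1, "grip": 0},
    {"x": 0.098, "y": -0.567, "z": 0.3, "roll": -0.2, "grip": 0},
    {"x": 0.098, "y": -0.567, "z": 0.3, "roll": -0.3, "grip": 0},
    {"x": 0.098, "y": -0.567, "z": 0.3, "roll": -0.4, "grip": 0},
    {"x": 0.098, "y": -0.567, "z": 0.3, "roll": -0.497, "grip": 0},
    {"x": 0.098, "y": -0.567, "z": 0.3, "roll": -0.497, "grip": 0},
    {"x": 0.098, "y": -0.567, "z": 0.3, "roll": -0.497, "grip": 0}
  ]
}}

```text
time: 58.02
tcp_pos: [0.5122, -0.0734, 0.1124]
orientation: [0.991, -0.136, 0.007, 0.001]
wrist_force: [0.4, -0.3, -0.3]
finger_gap: 0.001
```

```bash
python3 -c "
from h import *
st();plan((.5124,-.0732,.006),-.269)
crop('side','s35.png',250,150,110,90,7)
"
```

```text
t 58.02 tcp [ 0.5122 -0.0734  0.1124] xaxis [ 0.963 -0.27   0.015] z [ 0.014 -0.004 -1.   ] F [ 0.4 -0.3 -0.3] gap 0.001 q [ 0.35  0.55 -0.43  1.98  0.36  0.68 -0.58]
t 58.02 d [-0.009 -0.002  0.709] roll -0.003 rows>= 1.7 cyaw -0.274
```

View pics/c_s35.png

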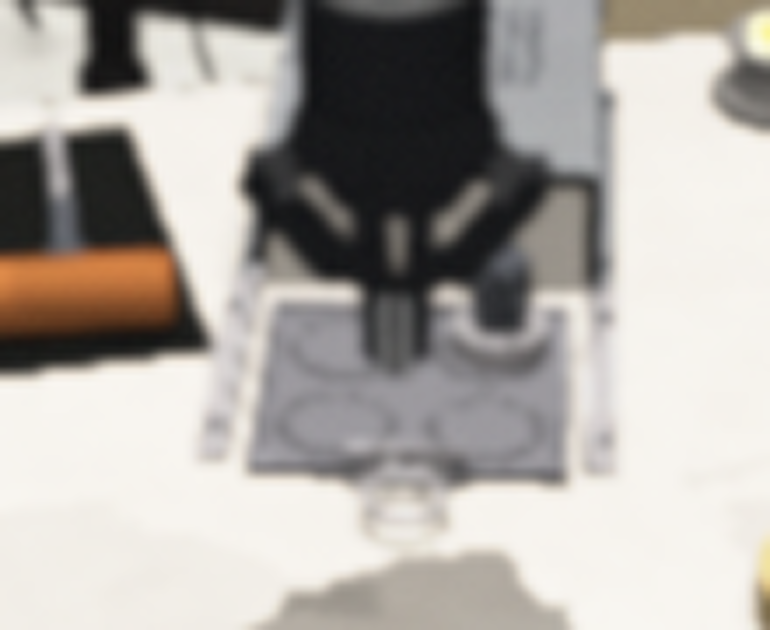

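Request:
{"name": "move_arm", "arguments": {
  "commands": [
    {"x": -0.009, "y": 0, "z": 0.3, "roll": 0, "grip": 0},
    {"x": -0.009, "y": 0, "z": 0.6, "roll": 0, "grip": 0},
    {"x": -0.009, "y": 0, "z": 0.7, "roll": 0, "grip": 0},
    {"x": -0.009, "y": 0, "z": 0.7, "roll": 0, "grip": 0},
    {"x": -0.009, "y": -0.07, "z": 0.7, "roll": 0, "grip": 0},
    {"x": -0.009, "y": -0.14, "z": 0.7, "roll": 0, "grip": 0},
    {"x": -0.009, "y": -0.2, "z": 0.7, "roll": 0, "grip": 0},
    {"x": -0.009, "y": -0.26, "z": 0.7, "roll": 0, "grip": 0},
    {"x": -0.009, "y": -0.32, "z": 0.7, "roll": 0, "grip": 0},
    {"x": -0.009, "y": -0.32, "z": 0.7, "roll": 0, "grip": 0}
  ]
}}

```text
time: 59.32
tcp_pos: [0.5257, -0.0263, 0.0079]
orientation: [0.991, -0.135, 0.008, 0.001]
wrist_force: [-0.7, 0.2, 1.1]
finger_gap: -0.002
```

```bash
python3 -c "
from h import *
st();print(own(get_state()['tcp_pos']))
crop('side','s36.png',250,130,110,90,7)
"
```

```text
t 59.33 tcp [ 0.5257 -0.0263  0.0079] xaxis [ 0.963 -0.268  0.016] z [ 0.015 -0.004 -1.   ] F [-0.7  0.2  1.1] gap -0.002 q [ 0.16  0.73 -0.31  2.    0.48  0.47 -0.77]
[-0.3218 -0.0033]
```

View pics/c_s36.png

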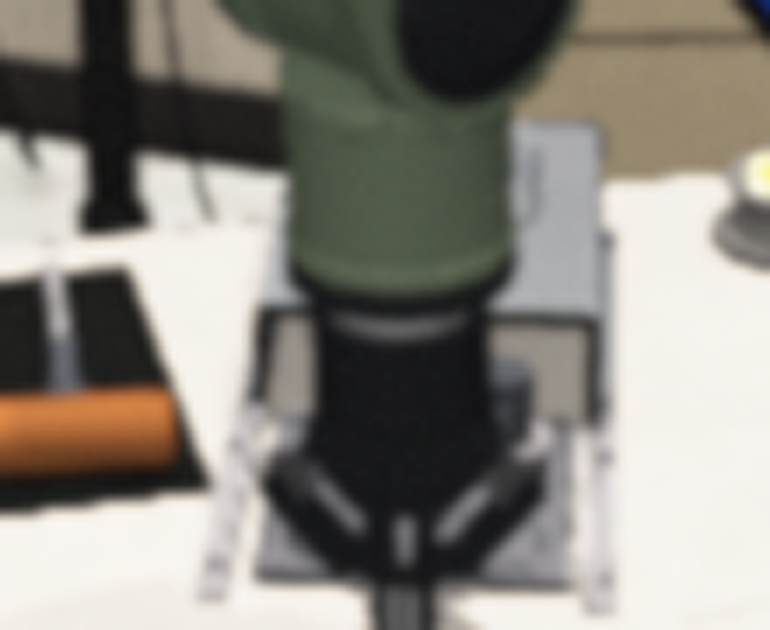

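Request:
{"name": "move_arm", "arguments": {
  "commands": [
    {"x": 0, "y": -0.05, "z": 0, "roll": 0, "grip": 0},
    {"x": 0, "y": -0.13, "z": 0, "roll": 0, "grip": 0},
    {"x": 0, "y": -0.21, "z": 0, "roll": 0, "grip": 0},
    {"x": 0, "y": -0.29, "z": 0, "roll": 0, "grip": 0},
    {"x": 0, "y": -0.37, "z": 0, "roll": 0, "grip": 0},
    {"x": 0, "y": -0.45, "z": 0, "roll": 0, "grip": 0},
    {"x": 0, "y": -0.53, "z": 0, "roll": 0, "grip": 0},
    {"x": 0, "y": -0.6, "z": 0, "roll": 0, "grip": 0},
    {"x": 0, "y": -0.64, "z": 0, "roll": 0, "grip": 0},
    {"x": 0, "y": -0.64, "z": 0, "roll": 0, "grip": 0}
  ]
}}

```text
time: 60.62
tcp_pos: [0.5516, 0.0666, 0.0078]
orientation: [0.991, -0.135, 0.008, 0.001]
wrist_force: [0.0, -0.1, 0.8]
finger_gap: 0.003
```

```bash
python3 -c "
from h import *
st();print(own(get_state()['tcp_pos']))
crop('side','s37.png',250,110,110,90,7)
"
```

```text
t 60.62 tcp [0.5516 0.0666 0.0078] xaxis [ 0.963 -0.268  0.016] z [ 0.015 -0.004 -1.   ] F [ 0.  -0.1  0.8] gap 0.003 q [-0.01  0.75 -0.31  1.92  0.45  0.52 -0.9 ]
[-0.2253 -0.0036]
```

View pics/c_s37.png

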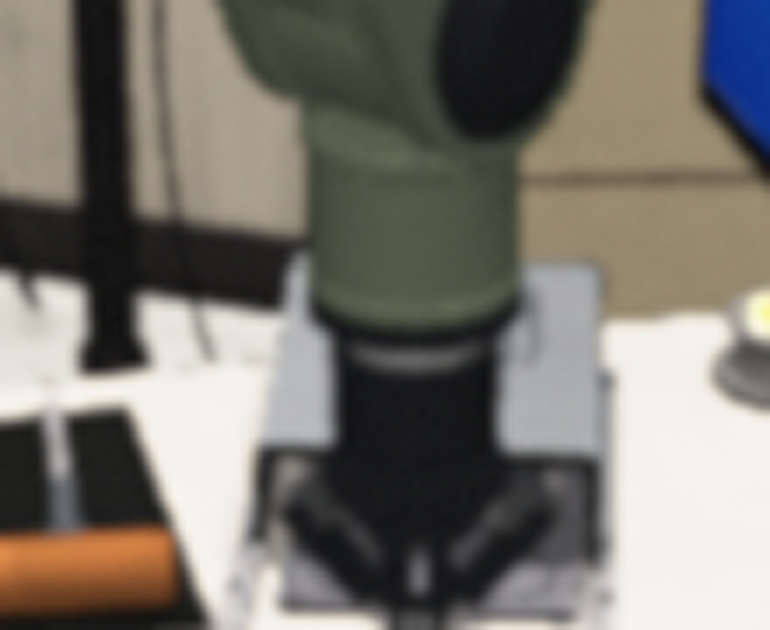

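Request:
{"name": "move_arm", "arguments": {
  "commands": [
    {"x": 0, "y": -0.05, "z": 0, "roll": 0, "grip": 0},
    {"x": 0, "y": -0.13, "z": 0, "roll": 0, "grip": 0},
    {"x": 0, "y": -0.21, "z": 0, "roll": 0, "grip": 0},
    {"x": 0, "y": -0.29, "z": 0, "roll": 0, "grip": 0},
    {"x": 0, "y": -0.37, "z": 0, "roll": 0, "grip": 0},
    {"x": 0, "y": -0.4, "z": 0, "roll": 0, "grip": 0}
  ]
}}

```text
time: 61.42
tcp_pos: [0.5678, 0.1252, 0.0079]
orientation: [0.991, -0.135, 0.008, 0.001]
wrist_force: [-2.0, -3.9, 0.9]
finger_gap: 0.001
```

```bash
python3 -c "
from h import *
st();print(own(get_state()['tcp_pos']))
"
```

```text
t 61.42 tcp [0.5678 0.1252 0.0079] xaxis [ 0.963 -0.267  0.016] z [ 0.015 -0.003 -1.   ] F [-2.  -3.9  0.9] gap 0.001 q [-0.1   0.78 -0.31  1.85  0.43  0.56 -0.97]
[-0.1646 -0.0036]
```

Request:
{"name": "move_arm", "arguments": {
  "commands": [
    {"x": 0, "y": -0.05, "z": 0, "roll": 0, "grip": 0},
    {"x": 0, "y": -0.11, "z": 0, "roll": 0, "grip": 0},
    {"x": 0, "y": -0.16, "z": 0, "roll": 0, "grip": 0},
    {"x": 0, "y": -0.19, "z": 0, "roll": 0, "grip": 0},
    {"x": 0, "y": -0.19, "z": 0, "roll": 0, "grip": 0}
  ]
}}

```text
time: 62.05
tcp_pos: [0.5756, 0.1533, 0.008]
orientation: [0.991, -0.135, 0.008, 0.0]
wrist_force: [-0.0, -0.7, -0.3]
finger_gap: -0.001
```

```bash
python3 -c "
from h import *
st();print(own(get_state()['tcp_pos']))
crop('side','s38.png',250,110,110,90,7)
"
```

```text
t 62.05 tcp [0.5756 0.1533 0.008 ] xaxis [ 0.964 -0.267  0.016] z [ 0.016 -0.003 -1.   ] F [-0.  -0.7 -0.3] gap -0.001 q [-0.15  0.79 -0.31  1.81  0.42  0.59 -1.  ]
[-0.1354 -0.0037]
```

View pics/c_s38.png

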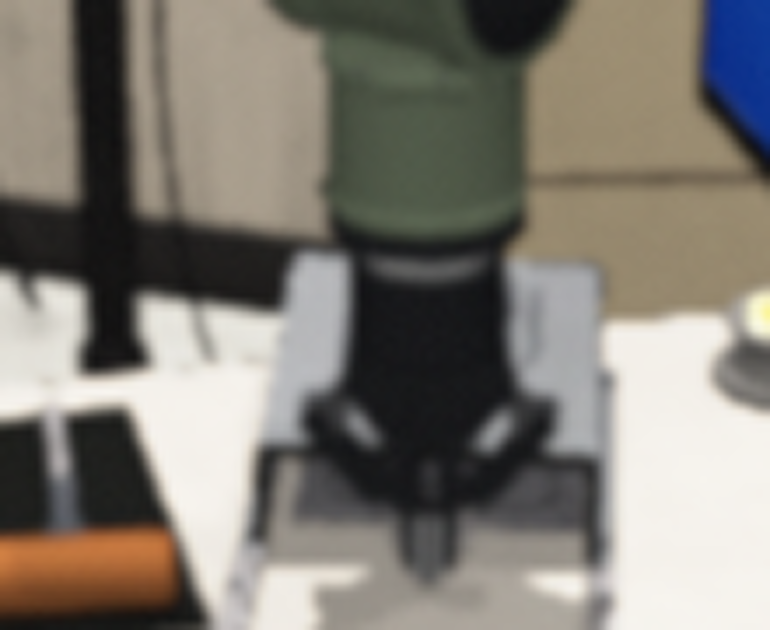

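Request:
{"name": "move_arm", "arguments": {
  "commands": [
    {"x": 0, "y": 0.25, "z": 0, "roll": 0, "grip": 0},
    {"x": 0, "y": 0.5, "z": 0, "roll": 0, "grip": 0},
    {"x": 0, "y": 0.7, "z": -0.3, "roll": 0, "grip": 0},
    {"x": 0, "y": 0.9, "z": -0.7, "roll": 0, "grip": 0},
    {"x": 0, "y": 1, "z": -1, "roll": 0, "grip": 0.3},
    {"x": 0, "y": 1, "z": -1, "roll": 0, "grip": 0.3}
  ]
}}

```text
time: 62.85
tcp_pos: [0.5347, 0.0075, 0.1612]
orientation: [0.991, -0.136, 0.011, 0.0]
wrist_force: [0.1, -0.7, -0.7]
finger_gap: 0.303
```

Request:
{"name": "move_arm", "arguments": {
  "commands": [
    {"x": -0.5, "y": 0.1, "z": -0.8, "roll": 0, "grip": 0.3},
    {"x": -0.5, "y": 0.1, "z": -0.8, "roll": 0, "grip": 0.3},
    {"x": -0.5, "y": 0.1, "z": -0.8, "roll": 0, "grip": 0.3},
    {"x": -0.5, "y": 0.1, "z": -0.8, "roll": 0, "grip": 0.3}
  ]
}}

```text
time: 63.35
tcp_pos: [0.456, 0.0138, 0.2803]
orientation: [0.991, -0.136, 0.012, 0.0]
wrist_force: [-0.1, 0.2, 0.2]
finger_gap: 0.3
```

```bash
python3 -c "
from h import *
st()
crop('side','s39.png',230,130,200,150,4)
crop('top','t39.png',155,120,320,180,2.5)
A=cv2.imread('pics/s39.png');cv2.imwrite('pics/c.png',cv2.resize(A[155:205,275:345],None,fx=11,fy=11,interpolation=cv2.INTER_CUBIC))
"; python3 dial.py 39; cp pics/c.png pics/dial39.png; python3 -c "
import cv2
A=cv2.imread('pics/s39.png');cv2.imwrite('pics/c.png',cv2.resize(A[155:205,275:345],None,fx=11,fy=11,interpolation=cv2.INTER_CUBIC))"
```

```text
t 63.35 tcp [0.456  0.0138 0.2803] xaxis [ 0.963 -0.269  0.024] z [ 0.024 -0.004 -1.   ] F [-0.1  0.2  0.2] gap 0.3 q [ 0.29  0.21 -0.53  1.96  0.14  0.98 -0.58]
t 63.45 tcp [0.456  0.0136 0.2787] xaxis [ 0.963 -0.269  0.021] z [ 0.021 -0.003 -1.   ] F [ 0.1 -0.3 -0.1] gap 0.302 q [ 0.29  0.22 -0.53  1.96  0.14  0.98 -0.58]
```

View pics/c_s39.png

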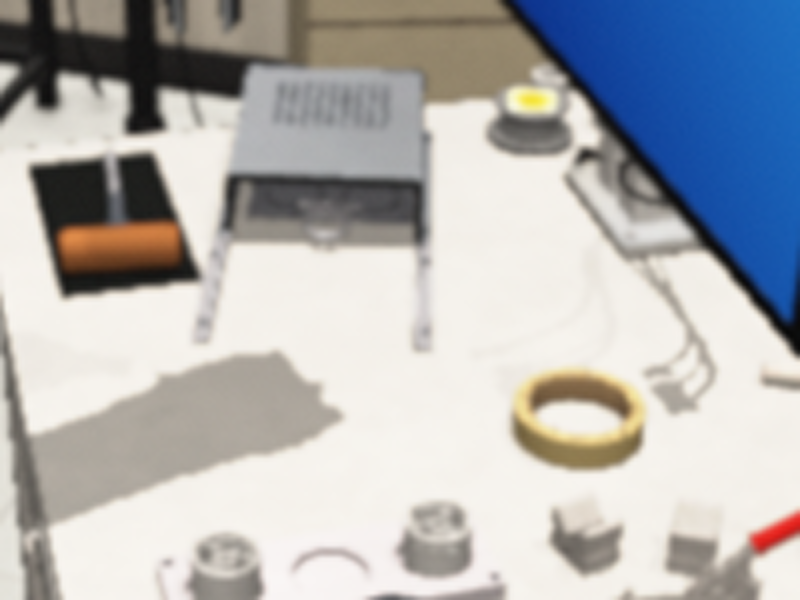

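View pics/c_t39.png

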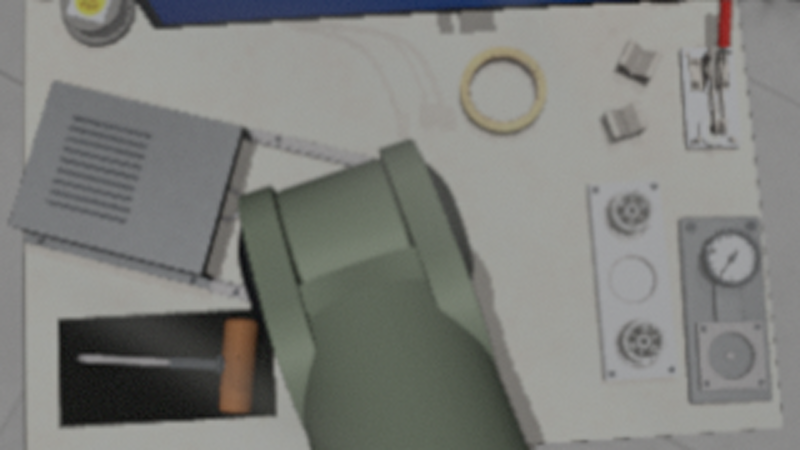

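View pics/c.png

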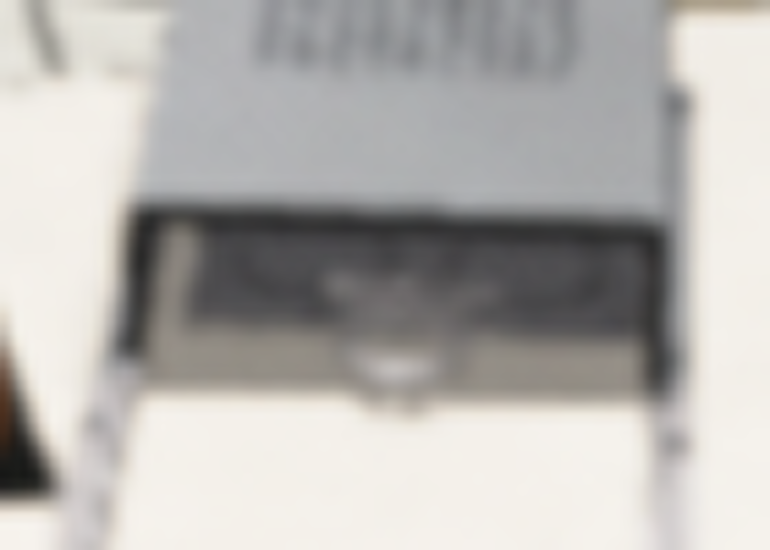

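View pics/dial39.png

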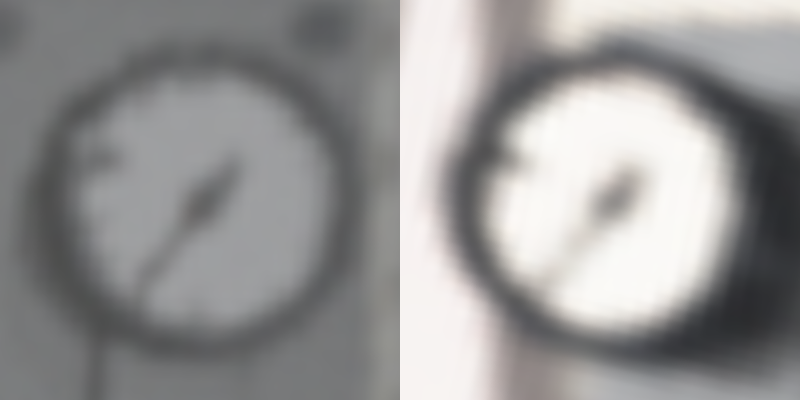

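```bash
python3 pol.py 39 | grep -E "top|side|^(17|19|21|23)"; python3 -c "
from h import *
# direct centroid of dark bar (39, vs mean of surroundings) and pointer tip (18) in rectified mm
for n,c in(('top',(.5065,-.3645)),('side',(.506,-.3685))):
    g={t:cv2.cvtColor(rect(n,cv2.imread('pics/av%s_%s.png'%(t,n)),c,.052),cv2.COLOR_BGR2GRAY).astype(float) for t in('18','39')}
    hub=(255.5,253.) if n=='top' else (267.,256.)
    D=g['39']-g['18'] # bright where pointer(18) was, dark where bar(39)
    W=cv2.warpPolar(D.astype(np.float32),(250,720),hub,250,cv2.INTER_LINEAR)
    for r in(16,18,20,22): print(n,r,np.round(W[380:450:5,int(r*6.25):int((r+2)*6.25)].mean(1)))
"
```

```text
top hub (254.0, 256.0)
17 dark ctr 26.0 amp 14 bright 33.1 amp 3
19 dark ctr 25.4 amp 26 bright 31.8 amp 5
21 dark ctr 23.8 amp 33 bright 35.0 amp 8
23 dark ctr 21.3 amp 21 bright 46.2 amp 13
side hub (269.0, 251.0)
17 dark ctr 21.2 amp 25 bright 45.7 amp 4
19 dark ctr 20.8 amp 46 bright 38.7 amp 6
21 dark ctr 20.5 amp 65 bright 39.8 amp 13
23 dark ctr 20.3 amp 60 bright 30.4 amp 16
top 16 [ 1.  3.  4.  6.  9. 12. 14. 15. 14. 12.  8.  5.  2. -1.]
top 18 [-3. -3. -3. -3. -4. -3. -1. -0.  0. -1. -2. -3. -3. -2.]
top 20 [ -7.  -9. -12. -15. -18. -19. -16. -13.  -9.  -6.  -4.  -2.  -1.  -1.]
top 22 [ -7. -11. -15. -19. -21. -21. -19. -15.  -7.  -1.   3.   5.   5.   4.]
side 16 [ 1.  3.  6.  9. 11.  9.  7.  4.  2.  0. -1. -2. -2. -2.]
side 18 [ 0.  0. -0.  0. -1. -4. -6. -7. -6. -5. -2. -2. -1. -0.]
side 20 [ -2.  -4.  -7. -11. -15. -18. -18. -15.  -9.  -3.   1.   4.   6.   7.]
side 22 [ -5.  -8. -14. -20. -26. -29. -26. -18.  -7.   3.   9.  13.  15.  14.]
```

```bash
python3 -c "
from h import *
print(arm.job_done()); st()"
```

```text
the job is handed in; nothing more can be done
None
the job is handed in; nothing more can be done
```

I did the whole job in the order asked and handed it in at about 64 s of the 208 s allowed. One thing I could not confirm by eye is the master: with the tray in the hood, the roof hides it.

**What the last pictures and readings showed:**
- **Tray:** It is back in the hood, with only the tip of the pull eye sticking out. I pushed it in slowly. The master was upright when I put it on the tray, and wrist-force readings between the push moves stayed under about 5 N.
- **Hook:** It lies flat on the black mat.
- **Housings:** Only two were present. Both stand upright in the outer pockets. The first needed small sideways nudges before it dropped in, and both then bottomed out.
- **Bystanders:** The clamp, V-block and tape roll are in place and were not touched.

**Zero setting:** With the master seated in the nest, the zero bar lies at the pointer's tip. The two cameras disagreed slightly: the side view put the bar within about 1° of the pointer, while the top view put it about 2–3° counter-clockwise. One dial division is about 7°. I first overshot by about 4.5° and turned the bezel back with a second grip.

**Forces:** The held master pressed on the tray with up to 45 N when set down, and the second housing pressed into its pocket with 58 N. Both were contacts through the held part, not the gripper body. They stayed below the 120 N wrist limit.

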